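# Nest the copper pans on the carrying board and lock the toggle clamp

### The arm

A 6-joint arm with a two-finger parallel gripper is mounted at the origin on a cart in front of the work surface, level with it; the furniture and walls round the work are solid. World frame = base frame: x ahead of the robot, y to its left, z up, the work surface at z = 0. Lengths are in mm, angles in rad, forces in N, time in s.
With the tool pointing down it reaches from about 350 to 875 mm from the base axis. Payload 4.2 kg.
Tool frame: the origin (TCP) lies at the very end of the fingers, on their centre line; the grasp point (between the pads) lies 19 mm behind it (arm.grasp_offset is the distance from the TCP to the grasp point, in mm); z points along the fingers, y is the direction in which the jaws open and shut (so a half turn about z gives the same grasp; the last joint's range is limited). The gripper opens to 85 mm and grips with 20 to 120 N. Pads are 22 mm wide; open, the fingers measure 114 mm over their backs; the gripper's body (76 mm by 85 mm) begins 54 mm behind the grasp point. The pads swing forward as they close: fully open they stand 13 mm farther back than shut.
Start: joints at [-0.945, 0.385, 0.008, 0, -1.194, -0.259], TCP at [224.158, -583.397, 231.312] pointing down, gripper open.
Joint ranges: [-3.14, 3.14], [-1.21, 2.06], [-1.07, 1.41], [-3.16, 2.05], [-2.99, -0.16], [-3.1, 3.1]. Speed limits (rad/s): [2.79, 2.79, 3.14, 3.14, 3.14, 3.14].

### API

Orientations are given as a unit quaternion [x, y, z, w].
In Python, from bench import arm gives the robot as it stands.
- The arm moves only by the tool arm_command, never from a script. Its argument "commands" is one flat list of numbers, 4 for each row, row after row: the shift along the tool's x, y, z in m, then the turn about the tool's z in degrees. In form: [tx, ty, tz, roll, tx, ty, tz, roll, ...]. A call has exactly 5 rows; each row shifts and turns the pose as measured when the row begins, along the tool's axes as they then stand; what a row does not reach is not made up. A row lasts 1/10 s, in which the tool goes at most 50 mm and 8.59 degrees, less where a joint would pass 70% of its speed; a pose out of reach is approached as far as the arm can. A call with a gripper value outside its range is refused whole. "jaw" is the opening, from 0 (shut) to 1 (fully open), set as the call begins (left out, the last holds). The fingers move at their own pace and stop on an object; the grip force is fixed at half the most. Time passes only in rows, so rows that do not move let the fingers close, or fill a call up. It gives the time, the measured TCP pose, the force and the opening at its end, in the units of the state.
- arm.read_state(): the state, without advancing time (a new reading comes with each control period).
- arm.get_image(name): name is "side" or "top" or "wrist"; returns the picture (384x512x3 uint8, red, green, blue); there is no depth.
- arm.camera_info(name): a dict with "camera_matrix" (3x3 intrinsics, pixels), "world_from_camera" (4x4, takes a point from camera to world coordinates). Camera axes: x right, y down, z forward; pixel columns grow to the right and rows downward; lengths in mm; the calibration is good to about 2 mm. A picture is of the moment at which its call begins: read the wrist's pose just before it. camera_info takes no time and is no camera call; for the wrist camera it gives the pose at the moment of the call.
- arm.job_done(): hands the job in, once; it reports no verdict.
Trained networks look in the newest picture that a camera, given by its name, has taken for a name from the list of things; names that differ only in an ending like _2 or _b are one class to them, and where a whole thing is asked for, a point or a joint stands for the part that bears it (a point fixed in the world has none). Each returns a list of dicts, best first, with "confidence" (0 to 1); they miss things now and then, are a little off and sometimes report something else, mostly with a low value. They report only what shows in the picture. A call takes as long as a camera call. They do not tell look-alikes from the thing itself.
- arm.regions_of(camera, target): "mask" (384x512 bool, what is visible of it).
- arm.place_of(camera, target): "centre" ([x, y, z] in mm, in the coordinates of the camera as it stood for that picture, good to about 4 mm: a listed point, or the origin of a listed thing).
The state is a dict: "clock": time; "joints": joint angles; "joint_vel": joint speeds; "joint_efforts": joint torques, N m; "position": TCP position; "ee_rot": TCP orientation; "contact_force": force on the tool from outside, world axes, zero at the start; "wrist_torque": the same for the moment, N m; "gripper_width": finger opening in mm.
Only numpy, scipy, OpenCV 4.12 (cv2) and the standard library are available. Lean on these libraries where they do the work, as an engineer would, in place of code of your own. Each camera call takes 0.05 s, during which the arm holds its last target.

### The job

The copper pans go to the tinner on the carrying board: swing the board's toggle clamp fully open, nest all the pans between the chocks from the largest to the smallest, each sitting flat with its handle turned well clear of the other handles, then swing the clamp's hand lever back over centre so that it is locked with its rubber foot pressing on the floor of the smallest pan. Leave the loupe where it stands.

Things in the scene. Friction and masses are not known exactly. Their poses are not given: they have to be found in the camera images.
- pan_large_mid (a point): centre of the largest copper pan, half-way up its bowl (16 mm above its underside). Open round bowl 114 mm across at the rim, 102 mm at the foot, 32 mm high, walls and floor 3 mm thick, tin-coloured inside, about 280 g. z points up out of the bowl; x points from the bowl's centre out along its brass strap handle.
- pan_large_grip (a point): grip point in the middle of the thickness of the largest pan's handle, 80 mm from the bowl's axis along the handle and 26 mm above the bowl's centre (42 mm above the underside). The handle is a straight level bar 14 mm wide and 10 mm thick that stands above the rim and ends 116 mm from the axis.
- pan_second_mid (a point): centre of the second copper pan, half-way up its bowl (16 mm above its underside). Open round bowl 94 mm across at the rim, 82 mm at the foot, 32 mm high, walls and floor 3 mm thick, tin-coloured inside, about 220 g. z points up out of the bowl; x points from the bowl's centre out along its brass strap handle. May be absent.
- pan_second_grip (a point): grip point in the middle of the thickness of the second pan's handle, 80 mm from the bowl's axis along the handle and 26 mm above the bowl's centre (42 mm above the underside). The handle is a straight level bar 14 mm wide and 10 mm thick that stands above the rim and ends 116 mm from the axis. May be absent.
- pan_third_mid (a point): centre of the third copper pan, half-way up its bowl (16 mm above its underside). Open round bowl 75 mm across at the rim, 63 mm at the foot, 32 mm high, walls and floor 3 mm thick, tin-coloured inside, about 170 g. z points up out of the bowl; x points from the bowl's centre out along its brass strap handle. May be absent.
- pan_third_grip (a point): grip point in the middle of the thickness of the third pan's handle, 80 mm from the bowl's axis along the handle and 26 mm above the bowl's centre (42 mm above the underside). The handle is a straight level bar 14 mm wide and 10 mm thick that stands above the rim and ends 116 mm from the axis. May be absent.
- pan_small_mid (a point): centre of the smallest copper pan, half-way up its bowl (16 mm above its underside). Open round bowl 56 mm across at the rim, 44 mm at the foot, 32 mm high, walls and floor 3 mm thick, tin-coloured inside, about 130 g. z points up out of the bowl; x points from the bowl's centre out along its brass strap handle.
- pan_small_grip (a point): grip point in the middle of the thickness of the smallest pan's handle, 80 mm from the bowl's axis along the handle and 26 mm above the bowl's centre (42 mm above the underside). The handle is a straight level bar 14 mm wide and 10 mm thick that stands above the rim and ends 116 mm from the axis.
- board_nest (a point): centre of the nest's place on the beech board: face of a green felt pad (94 mm across, 18 mm above the table, board top 14), between four sloping chocks 9 mm above the felt that centre the largest pan's foot (about 3 mm play). z up; y points to the toggle clamp, 94 to 174 mm away, so handles fan out best round -y. Largest stands on the felt; each further pan 3 mm (one floor) higher.
- clamp_pivot (a point): axis of the clamp's hand lever on the board, 156 mm along +y from board_nest and 20 mm above it. The lever swings about the board's x axis in the upright plane through the nest's centre.
- handle_grip (a point): point on the black rubber grip (16 mm wide across the swing plane, 18 mm thick, 62 mm long) of the clamp's hand lever, 95 mm from clamp_pivot; the lever's end is 17 mm further. Locked, the lever stands nearly upright, leaning 14 degrees towards the nest; it opens by swinging over and back, away from the nest, until it lies back about 75 degrees from upright.
- clamp_handle (a joint): angle of the clamp's hand lever (rad): 0 locked over centre against its stop; dead centre at about 0.1; grows as the lever is swung back away from the nest; stop at 1.56. It stays where it is left. Light to move (under 10 N at the grip).
- clamp_arm (a joint): angle of the clamp's arm (rad), which the lever drives through a link: 0 down over the nest, level, its underside 49 mm above the felt; about 1.7 when fully open, standing up just past vertical, 180 mm high over the board, with the foot 65 mm or more from the nest's axis. Pans can be lowered in freely only when it is fully open.
- clamp_foot (a joint): how far the sprung rubber foot (11 mm across) under the end of the clamp's arm is pushed in (m): 0 free, at most 0.014; about 0.5 N per mm and 1 N to start. Clamp locked, it comes down near the nest's centre and its free end comes to the face of the felt, so without pans it is not pushed in; on a full nest it is pushed in by 3 to 8 mm.
- loupe_mid (a point): centre of a loose black eye loupe, a cup 41 mm across and 34 mm high, standing on the bench behind the pans. Not part of the job.
Mind the look-alikes: they are no part of the job. Leave any purple look-alike of the part that bears pan_third_mid alone.

How it is judged:
By the outcome, as a careful person would: the job done as asked, in the order asked, and still so for the second after the job is handed in, with the robot touching nothing.
Of pan_second, pan_third only 1 to 2 are there at a start; the rules pass over those that are not, and their reading is None.
At some moment in a run one of pan_large, pan_second, pan_third, pan_small may be knocked a few centimetres aside while the robot is not near it.
It also fails if it takes over 210 s, if anything falls off the work surface, if the arm or the gripper's body presses on something with over 40 N, if the wrist force passes 120 N, or if a joint passes its speed limit or range.

## Working session

There is one attempt and no reset: what is moved stays moved. The work goes in short steps, Python scripts to look and compute and a tool call to move; the robot and the scene stay as the last step left them, time stands still between calls to the robot, and variables do not carry over. Pictures are saved under pics/ and viewed, and the job is handed in when it is done.

Besides the shell and the picture viewer there is one more tool, called as name(argument=value, ...) on one line, values as JSON. arm_command: Moves the arm, as the interface text tells. Its arguments: {"type":"object","properties":{"commands":{"type":"array"},"jaw":{"type":"number"}},"required":["commands"]}

```bash
ls; mkdir -p pics; python3 - <<'E'
from bench import arm
import cv2,numpy as np
s=arm.read_state();print(s)
for n in ["top","side","wrist"]:
    im=arm.get_image(n);cv2.imwrite(f"pics/a_{n}.png",im[:,:,::-1])
    ci=arm.camera_info(n);print(n,np.round(ci["camera_matrix"],1).tolist(),np.round(ci["world_from_camera"],3).tolist())
E
```

```text
pics
{'clock': 0.0, 'joints': array([-9.45413119e-01,  3.85567629e-01,  6.63459070e-03, -5.27065508e-04,
       -1.19398512e+00, -2.58642934e-01]), 'joint_vel': array([-0.00273937,  0.00176822,  0.00023606, -0.00316202, -0.00105615,
        0.00051145]), 'joint_efforts': array([-8.48126911e-04, -3.92287767e+01,  1.88398057e+01,  4.18600872e+00,
       -4.52113876e-03, -9.03941498e-06]), 'position': array([ 223.95263832, -582.87755513,  230.21415667]), 'ee_rot': array([-1.82248531e-01,  9.83251894e-01,  1.06373050e-03, -2.32417373e-04]), 'contact_force': array([-0.11816532, -0.79564657,  0.1010328 ]), 'wrist_torque': array([ 0.05483312, -0.00215967, -0.03530093]), 'gripper_width': 85.5552775957757}
top [[399.6, 0.0, 266.7], [0.0, 399.6, 191.8], [0.0, 0.0, 1.0]] [[-0.024, -0.987, 0.161, 399.643], [-1.0, 0.024, -0.003, -62.455], [-0.001, -0.161, -0.987, 1224.97], [0.0, 0.0, 0.0, 1.0]]
side [[349.0, 0.0, 256.9], [0.0, 349.0, 193.1], [0.0, 0.0, 1.0]] [[0.992, -0.046, 0.114, 474.65], [-0.121, -0.53, 0.839, -773.447], [0.022, -0.847, -0.532, 558.095], [0.0, 0.0, 0.0, 1.0]]
wrist [[331.3, 0.0, 251.6], [0.0, 331.3, 188.8], [0.0, 0.0, 1.0]] [[-0.359, 0.894, 0.267, 156.426], [0.933, 0.344, 0.105, -610.527], [0.003, 0.287, -0.958, 373.381], [0.0, 0.0, 0.0, 1.0]]
```

View pics/a_top.png

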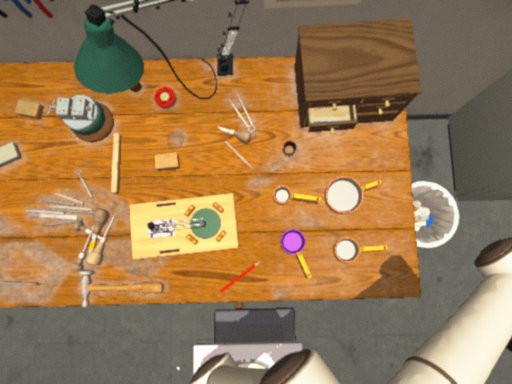

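View pics/a_side.png

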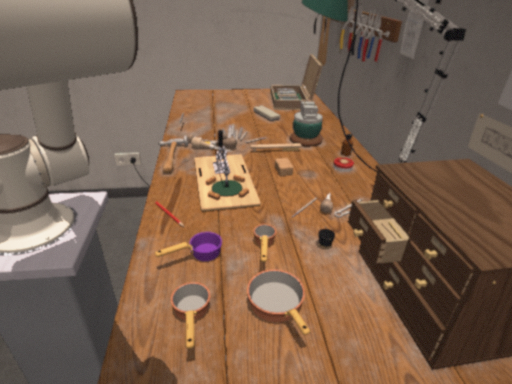

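View pics/a_wrist.png

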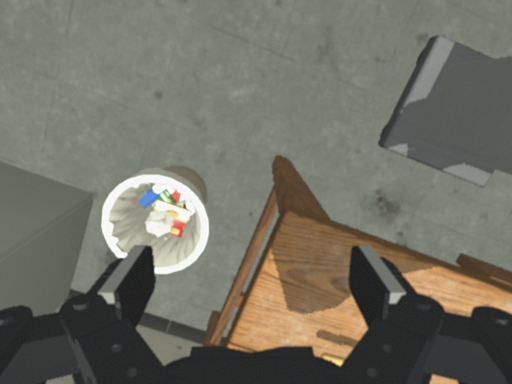

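```bash
cat > h.py <<'E'
from bench import arm
import cv2,numpy as np
from scipy.spatial.transform import Rotation as R
def ray(cam,u,v,z,ci=None):
    ci=ci or arm.camera_info(cam);K=ci["camera_matrix"];T=np.array(ci["world_from_camera"])
    d=T[:3,:3]@np.linalg.inv(K)@np.array([u,v,1.]);o=T[:3,3]
    return o+d*(z-o[2])/d[2]
def proj(cam,p,ci=None):
    ci=ci or arm.camera_info(cam);K=np.array(ci["camera_matrix"]);T=np.array(ci["world_from_camera"])
    q=K@(T[:3,:3].T@(np.array(p)-T[:3,3]));return q[:2]/q[2]
def places(cam,names):
    T=np.array(arm.camera_info(cam)["world_from_camera"])
    for n in names:
        for r in arm.place_of(cam,n)[:3]:
            print(cam,n,round(r["confidence"],2),np.round((T@np.r_[r["centre"],1])[:3],1))
def crop(cam,name,x0,y0,x1,y1,k,im=None):
    im=arm.get_image(cam) if im is None else im
    c=cv2.resize(im[y0:y1,x0:x1],None,fx=k,fy=k,interpolation=cv2.INTER_CUBIC)
    cv2.imwrite(f"pics/{name}.png",c[:,:,::-1]);return im
def st():
    s=arm.read_state();r=R.from_quat(s["ee_rot"]).as_matrix()
    print("t",round(s["clock"],2),"pos",np.round(s["position"],1),"x",np.round(r[:,0],3),"z",np.round(r[:,2],3),"yaw",round(np.degrees(np.arctan2(r[1,0],r[0,0])),1),"F",np.round(s["contact_force"],1),"w",round(s["gripper_width"],1),"q",np.round(s["joints"],2));return s
E
python3 - <<'E'
from h import *
for cam in ["top","side"]:
    arm.get_image(cam)
    places(cam,["pan_large_mid","pan_large_grip","pan_second_mid","pan_third_mid","pan_third_grip","pan_small_mid","pan_small_grip","board_nest","clamp_pivot","handle_grip","loupe_mid"])
crop("top","b_pans",260,160,400,290,5)
crop("top","b_board",120,180,250,270,6)
st()
E
```

```text
top pan_large_mid 0.72 [ 579.6 -301.1   16.3]
top pan_large_grip 0.97 [ 606.9 -374.9   42.9]
top pan_second_mid 0.5 [ 419.6 -377.4   41.1]
top pan_third_mid 0.62 [ 443.7 -140.2   12.6]
top pan_third_mid 0.62 [ 586.3 -113.6   13.6]
top pan_third_mid 0.56 [ 412.3 -296.    14.4]
top pan_third_grip 0.87 [ 370.3 -168.1   43.4]
top pan_third_grip 0.77 [ 417.4 -378.1   43.3]
top pan_small_mid 0.89 [ 585.7 -113.3   14.8]
top pan_small_grip 0.62 [ 567.3 -191.1   43. ]
top board_nest 0.87 [508.5 120.2  16. ]
top clamp_pivot 0.75 [492.7 275.7  35.2]
top handle_grip 0.66 [495.4 257.1 133.9]
top handle_grip 0.2 [ 734.8 -141.6   12.6]
side pan_large_mid 0.78 [ 574.  -302.4   20.7]
side pan_large_grip 0.94 [ 606.1 -375.6   47.1]
side pan_third_mid 0.95 [ 442.8 -141.7   17.8]
side pan_third_mid 0.77 [ 414.7 -301.3   17. ]
side pan_third_mid 0.25 [ 573.3 -195.    45.3]
side pan_third_grip 0.93 [ 365.7 -170.7   43.4]
side pan_third_grip 0.66 [ 423.8 -381.4   39.3]
side pan_small_mid 0.93 [ 587.2 -114.7   15.2]
side board_nest 0.7 [507.6 119.   20.9]
side clamp_pivot 0.9 [489.4 280.7  39.7]
side clamp_pivot 0.52 [ 574.5 -192.5   45.8]
side clamp_pivot 0.24 [488.5 252.2 132.8]
side handle_grip 0.54 [490.7 255.8 134. ]
side loupe_mid 0.78 [ 733.2 -142.8   13.9]
t 1.45 pos [ 224.2 -583.4  231.3] x [-0.933 -0.359 -0.   ] z [ 0.  0. -1.] yaw -159.0 F [0.1 0.2 0.3] w 85.4 q [-0.95  0.38  0.01 -0.   -1.19 -0.26]
```

View pics/b_pans.png

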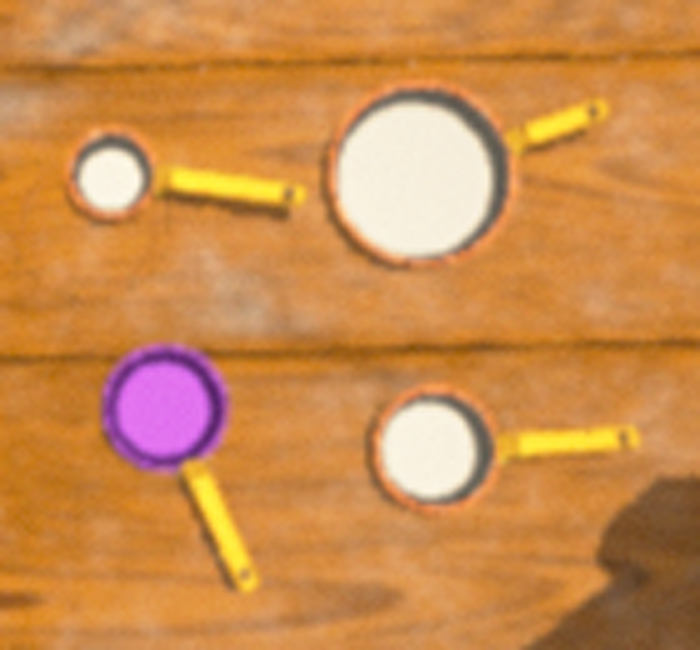

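View pics/b_board.png

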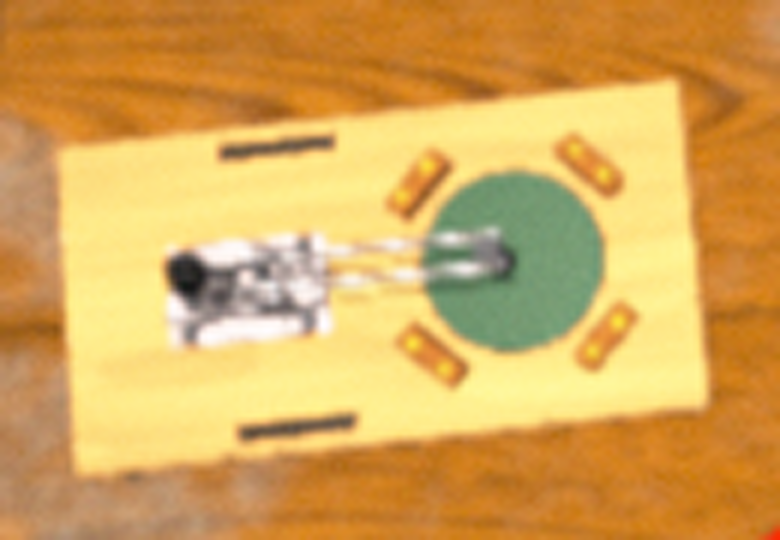

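```bash
cat >> h.py <<'E'
def plan(target,yaw=None,step=45,rollstep=8):
    """print rows of tool-frame moves to world target [x,y,z] mm and yaw deg (tool pointing down)"""
    s=arm.read_state();p=np.array(s["position"]);r=R.from_quat(s["ee_rot"]).as_matrix()
    y0=np.degrees(np.arctan2(r[1,0],r[0,0]));yaw=y0 if yaw is None else yaw
    dy=(yaw-y0+180)%360-180
    d=np.array(target)-p
    n=int(max(1,np.ceil(np.linalg.norm(d)/step),np.ceil(abs(dy)/rollstep)));out=[]
    for i in range(n):
        a=np.radians(y0+dy*i/n);X=np.array([np.cos(a),np.sin(a),0]);Y=np.array([np.sin(a),-np.cos(a),0])
        t=d/n
        out.append([round(float(t@X)/1000,4),round(float(t@Y)/1000,4),round(float(-t[2])/1000,4),round(-dy/n,1)])
    print("d",np.round(d,1),"dyaw",round(dy,1),"n",n)
    for i in range(0,n,5): print(out[i:i+5])
E
python3 - <<'E'
from h import *
plan([500,100,300],-83.5)
E
```

```text
d [275.8 683.4  68.7] dyaw 75.5 n 17
[[-0.0296, 0.0317, -0.004, np.float64(-4.4)], [-0.0319, 0.0293, -0.004, np.float64(-4.4)], [-0.0341, 0.0268, -0.004, np.float64(-4.4)], [-0.0361, 0.024, -0.004, np.float64(-4.4)], [-0.0378, 0.0212, -0.004, np.float64(-4.4)]]
[[-0.0394, 0.0182, -0.004, np.float64(-4.4)], [-0.0406, 0.0151, -0.004, np.float64(-4.4)], [-0.0417, 0.0119, -0.004, np.float64(-4.4)], [-0.0425, 0.0086, -0.004, np.float64(-4.4)], [-0.043, 0.0053, -0.004, np.float64(-4.4)]]
[[-0.0433, 0.002, -0.004, np.float64(-4.4)], [-0.0433, -0.0014, -0.004, np.float64(-4.4)], [-0.0431, -0.0047, -0.004, np.float64(-4.4)], [-0.0426, -0.0081, -0.004, np.float64(-4.4)], [-0.0418, -0.0113, -0.004, np.float64(-4.4)]]
[[-0.0408, -0.0145, -0.004, np.float64(-4.4)], [-0.0396, -0.0177, -0.004, np.float64(-4.4)]]
```

arm_command(commands=[-0.03,0.032,-0.004,-4.4,-0.032,0.029,-0.004,-4.4,-0.034,0.027,-0.004,-4.4,-0.036,0.024,-0.004,-4.4,-0.038,0.021,-0.004,-4.4], jaw=0.6)

```text
clock: 1.95
position: [305.8, -379.9, 249.1]
ee_rot: [-0.369, 0.929, 0.001, -0.001]
contact_force: [0.9, -0.3, -0.0]
gripper_width: 51.1
```

arm_command(commands=[-0.039,0.018,-0.004,-4.4,-0.041,0.015,-0.004,-4.4,-0.042,0.012,-0.004,-4.4,-0.042,0.009,-0.004,-4.4,-0.043,0.005,-0.004,-4.4])

```text
clock: 2.45
position: [387.2, -170.4, 271.6]
ee_rot: [-0.546, 0.838, -0.001, 0.001]
contact_force: [1.7, -0.6, 0.3]
gripper_width: 51.2
```

```bash
python3 - <<'E'
from h import *
st()
im=arm.get_image("wrist");cv2.imwrite("pics/c_wrist.png",im[:,:,::-1])
places("wrist",["pan_large_mid","pan_large_grip","pan_third_mid","pan_third_grip","pan_small_mid","pan_small_grip"])
plan([500,100,300],-83.5)
E
```

```text
t 2.45 pos [ 387.2 -170.4  271.6] x [-0.403 -0.915 -0.001] z [ 0.003 -0.    -1.   ] yaw -113.8 F [ 1.7 -0.6  0.3] w 51.2 q [-0.03 -0.   -0.38  0.   -1.19 -0.39]
wrist pan_large_mid 0.57 [ 582.4 -295.1   19.1]
wrist pan_large_mid 0.25 [ 734.6 -133.9   20.6]
wrist pan_large_grip 0.63 [ 584.  -297.3   17.3]
wrist pan_third_mid 0.75 [ 418.5 -292.9   15.9]
wrist pan_third_mid 0.72 [ 448.7 -134.2   14.8]
wrist pan_third_grip 0.61 [ 371.4 -167.1   44.7]
wrist pan_small_mid 0.81 [ 587.8 -108.1   19.8]
wrist pan_small_grip 0.72 [ 577.5 -186.1   47. ]
d [113.6 272.9  29.2] dyaw 30.6 n 7
[[-0.0422, 0.0011, -0.0042, np.float64(-4.4)], [-0.0422, -0.0021, -0.0042, np.float64(-4.4)], [-0.0419, -0.0053, -0.0042, np.float64(-4.4)], [-0.0414, -0.0085, -0.0042, np.float64(-4.4)], [-0.0406, -0.0116, -0.0042, np.float64(-4.4)]]
[[-0.0396, -0.0147, -0.0042, np.float64(-4.4)], [-0.0384, -0.0177, -0.0042, np.float64(-4.4)]]
```

View pics/c_wrist.png

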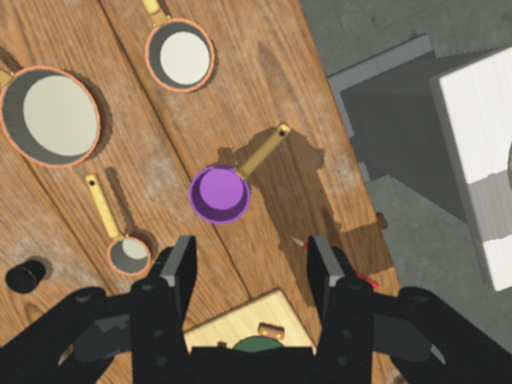

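arm_command(commands=[-0.042,0.001,-0.004,-4.4,-0.042,-0.002,-0.004,-4.4,-0.042,-0.005,-0.004,-4.4,-0.041,-0.009,-0.004,-4.4,-0.041,-0.012,-0.004,-4.4])

```text
clock: 3.3
position: [467.9, 16.7, 290.0]
ee_rot: [-0.69, 0.724, 0.0, -0.001]
contact_force: [0.7, -1.2, 0.7]
gripper_width: 50.8
```

arm_command(commands=[-0.045,-0.015,-0.004,-4.4,-0.045,-0.016,-0.004,-4.4,-0.045,0,0,0,-0.045,0,0,0,-0.045,0,0,0])

```text
clock: 3.8
position: [491.1, 241.4, 296.2]
ee_rot: [0.74, -0.673, 0.0, 0.003]
contact_force: [0.9, -1.0, -0.4]
gripper_width: 51.2
```

arm_command(commands=[-0.045,0,0,0,-0.045,0,0,0,-0.045,0,0,0,-0.02,0,0,0,0,0,0,0])

```text
clock: 4.3
position: [480.6, 399.1, 291.1]
ee_rot: [0.736, -0.677, 0.0, 0.006]
contact_force: [-0.0, -0.7, 0.0]
gripper_width: 51.3
```

```bash
python3 - <<'E'
from h import *
st()
im=arm.get_image("wrist");cv2.imwrite("pics/d_wrist.png",im[:,:,::-1])
places("wrist",["board_nest","clamp_pivot","handle_grip"])
E
```

```text
t 4.3 pos [480.6 399.1 291.1] x [ 0.084 -0.996  0.008] z [-0.007 -0.009 -1.   ] yaw -85.2 F [-0.  -0.7  0. ] w 51.3 q [ 0.95  0.36  0.12 -0.   -1.34 -0.87]
wrist clamp_pivot 0.67 [495.4 270.3  40.5]
```

View pics/d_wrist.png

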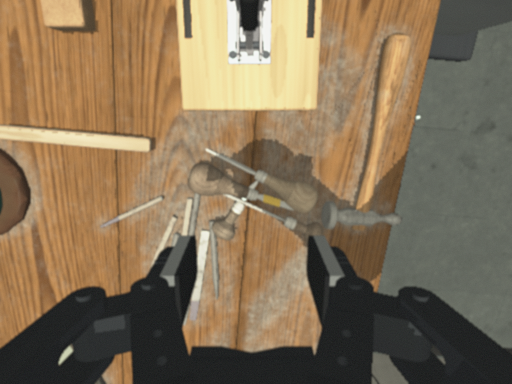

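arm_command(commands=[0.045,0,0,0,0.045,0,0,0,0.02,0,0,0,0,0,0,0,0,0,0,0])

```text
clock: 5.0
position: [491.1, 277.1, 295.1]
ee_rot: [0.733, -0.681, 0.001, 0.003]
contact_force: [0.6, 0.0, -0.4]
gripper_width: 51.4
```

```bash
python3 - <<'E'
from h import *
st()
im=arm.get_image("wrist");cv2.imwrite("pics/e_wrist.png",im[:,:,::-1])
places("wrist",["board_nest","clamp_pivot","handle_grip"])
E
```

```text
t 5.0 pos [491.1 277.1 295.1] x [ 0.074 -0.997  0.006] z [-0.004 -0.006 -1.   ] yaw -85.8 F [ 0.6  0.  -0.4] w 51.4 q [ 0.8   0.25 -0.03  0.   -1.3  -0.73]
wrist board_nest 0.82 [506.3 119.8  17.3]
wrist clamp_pivot 0.89 [496.  274.2  40.2]
wrist handle_grip 0.56 [494.3 252.1 133.8]
```

View pics/e_wrist.png

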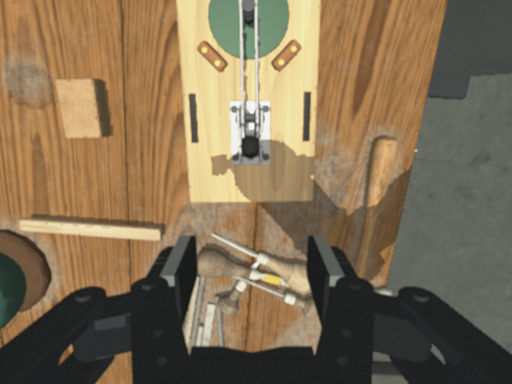

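```bash
python3 - <<'E'
from h import *
im=cv2.imread("pics/e_wrist.png");hsv=cv2.cvtColor(im,cv2.COLOR_BGR2HSV)
T=lambda u,v,z:np.round(ray("wrist",u,v,z),1)
for n,u,v,z in [("L0",180,2,14),("L1",190,201,14),("R0",321,2,14),("R1",314,201,14),("levertip",250,147,147),("foot",249,14,60),("feltL",208,14,18),("feltR",289,14,18),("feltbot",249,59,18),("chL",212,56,27),("chR",287,55,27),("slotL",193,118,16),("slotR",307,117,16)]: print(n,T(u,v,z))
for cam in ["top"]:
  for n,u,v,z in [("c1",120+60/6,180+150/6,14),("c2",120+680/6,180+82/6,14),("c3",120+707/6,180+405/6,14),("c4",120+77/6,180+473/6,14),("felt",120+512/6,180+260/6,18),("lever",120+185/6,180+272/6,147)]: print(n,np.round(ray(cam,u,v,z),1))
E
```

```text
L0 [584.4 114.2  14. ]
L1 [567.  353.1  14. ]
R0 [423.7 101.6  14. ]
R1 [400.4 340.5  14. ]
levertip [493.8 252.7 147. ]
foot [504.1 129.7  60. ]
feltL [551.5 124.9  18. ]
feltR [459.2 117.6  18. ]
feltbot [501.2 169.1  18. ]
chL [544. 170.  27.]
chR [457.7 162.2  27. ]
slotL [565.7 243.   16. ]
slotR [424.  230.8  16. ]
c1 [566.1 352.5  14. ]
c2 [593.5  36.5  14. ]
c3 [429.6  24.7  14. ]
c4 [403.5 339.   14. ]
felt [504.2 121.8  18. ]
lever [491.1 249.  147. ]
```

```bash
python3 - <<'E'
from h import *
plan([493.7,253.8,150],-85.1)
plan([493.7,253.8,116],-85.1)
E
```

```text
d [   2.9  -25.1 -144.3] dyaw 0.5 n 4
[[0.0063, -0.0002, 0.0361, np.float64(-0.1)], [0.0063, -0.0002, 0.0361, np.float64(-0.1)], [0.0063, -0.0002, 0.0361, np.float64(-0.1)], [0.0063, -0.0002, 0.0361, np.float64(-0.1)]]
d [   2.9  -25.1 -178.3] dyaw 0.5 n 5
[[0.005, -0.0002, 0.0357, np.float64(-0.1)], [0.005, -0.0002, 0.0357, np.float64(-0.1)], [0.005, -0.0002, 0.0357, np.float64(-0.1)], [0.005, -0.0002, 0.0357, np.float64(-0.1)], [0.005, -0.0002, 0.0357, np.float64(-0.1)]]
```

arm_command(commands=[0.008,0,0.03,0,0.008,0,0.03,0,0.006,0,0.03,0,0.003,0,0.03,0,0,0,0.01,-0.5])

```text
clock: 5.7
position: [493.8, 258.9, 161.8]
ee_rot: [0.739, -0.674, 0.001, 0.001]
contact_force: [-0.3, 0.3, -0.6]
gripper_width: 51.1
```

```bash
python3 - <<'E'
from h import *
st()
im=arm.get_image("wrist");cv2.imwrite("pics/f_wrist.png",im[:,:,::-1])
crop("side","f_side",130,90,330,230,4)
plan([493.7,253.8,113],-85.1)
E
```

```text
t 5.7 pos [493.8 258.9 161.8] x [ 0.093 -0.996  0.002] z [ 0.001 -0.002 -1.   ] yaw -84.7 F [-0.3  0.3 -0.6] w 51.1 q [ 0.77  0.33 -0.26  0.   -0.98 -0.68]
d [ -1.1  -5.9 -50.6] dyaw -0.4 n 2
[[0.0029, 0.0008, 0.0253, np.float64(0.2)], [0.0029, 0.0008, 0.0253, np.float64(0.2)]]
```

View pics/f_wrist.png

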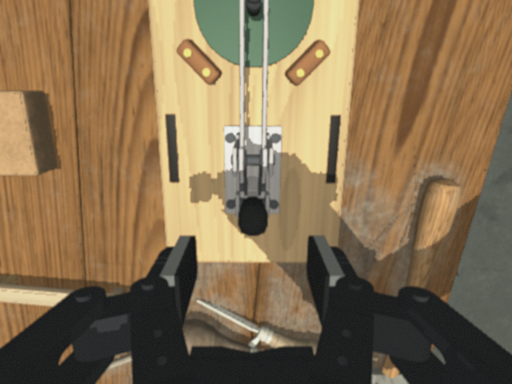

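View pics/f_side.png

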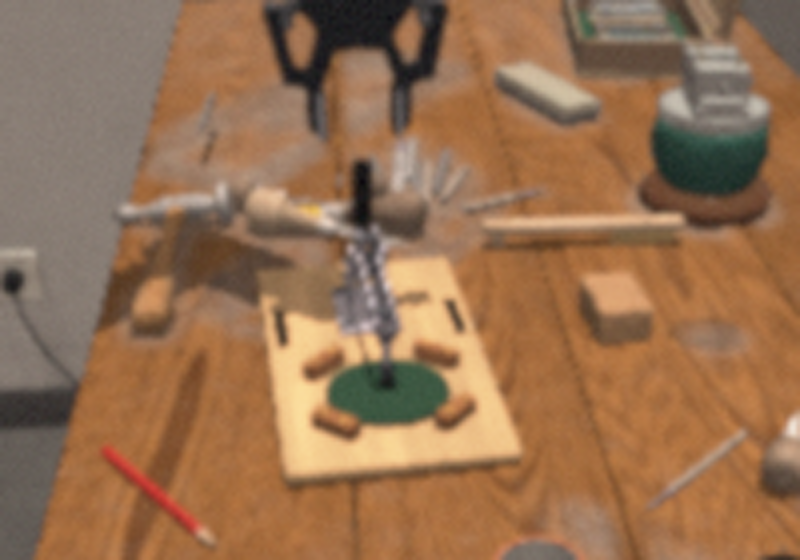

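arm_command(commands=[0.003,0,0.025,0,0.003,0,0.022,0,0,0,0,0,0,0,0,0,0,0,0,0])

```text
clock: 6.3
position: [501.5, 260.6, 124.7]
ee_rot: [0.741, -0.671, 0.004, -0.009]
contact_force: [0.6, -0.7, -0.3]
gripper_width: 51.4
```

arm_command(commands=[0,0,0,0,0,0,0,0,0,0,0,0,0,0,0,0,0,0,0,0], jaw=0.0)

```text
clock: 6.8
position: [493.2, 261.2, 127.8]
ee_rot: [0.74, -0.673, -0.001, -0.005]
contact_force: [2.7, -0.9, -5.0]
gripper_width: 14.4
```

```bash
python3 - <<'E'
from h import *
st()
im=arm.get_image("wrist");cv2.imwrite("pics/g_wrist.png",im[:,:,::-1])
E
```

```text
t 6.8 pos [493.2 261.2 127.8] x [ 0.095 -0.995 -0.008] z [ 0.004  0.009 -1.   ] yaw -84.5 F [ 2.7 -0.9 -5. ] w 14.4 q [ 0.78  0.37 -0.3  -0.   -0.89 -0.68]
```

View pics/g_wrist.png

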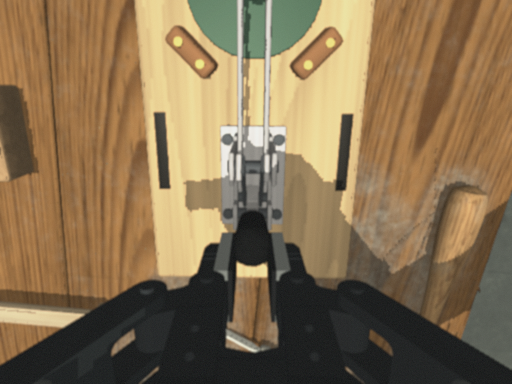

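arm_command(commands=[0,0,0,0,0,0,0,0,0.005,0,0.008,0,0.005,0,0.012,0,0.002,0,0.008,0], jaw=0.5)

```text
clock: 7.35
position: [496.9, 249.8, 101.6]
ee_rot: [0.74, -0.672, -0.0, -0.008]
contact_force: [-0.2, 0.2, -0.7]
gripper_width: 42.9
```

```bash
python3 - <<'E'
from h import *
st()
plan([493.7,254.5,110],-85.1)
E
```

```text
t 7.35 pos [496.9 249.8 101.6] x [ 0.097 -0.995 -0.011] z [ 0.01   0.012 -1.   ] yaw -84.4 F [-0.2  0.2 -0.7] w 42.9 q [ 0.76  0.39 -0.34 -0.   -0.82 -0.66]
d [-3.2  4.7  8.4] dyaw -0.7 n 1
[[-0.005, 0.0028, -0.0084, np.float64(0.7)]]
```

arm_command(commands=[-0.004,0.002,-0.006,0.5,0,0,0,0,0,0,0,0,0,0,0,0,0,0,0,0])

```text
clock: 7.85
position: [494.5, 253.6, 108.1]
ee_rot: [0.737, -0.676, -0.0, -0.007]
contact_force: [-0.5, 0.2, -0.8]
gripper_width: 42.7
```

arm_command(commands=[0,0,0,0,0,0,0,0,0,0,0,0,0,0,0,0,0,0,0,0], jaw=0.0)

```text
clock: 8.35
position: [494.1, 253.6, 108.6]
ee_rot: [0.737, -0.675, -0.001, -0.007]
contact_force: [-0.7, 0.6, 0.6]
gripper_width: 15.3
```

```bash
python3 - <<'E'
from h import *
st()
E
```

```text
t 8.35 pos [494.1 253.6 108.6] x [ 0.087 -0.996 -0.01 ] z [ 0.009  0.011 -1.   ] yaw -85.0 F [-0.7  0.6  0.6] w 15.3 q [ 0.76  0.38 -0.34 -0.   -0.84 -0.68]
```

arm_command(commands=[-0.008,0,-0.002,0,-0.008,0,-0.001,0,-0.016,0,0,0,-0.016,0,0.003,0,0,0,0,0])

```text
clock: 8.85
position: [490.7, 290.8, 109.7]
ee_rot: [0.737, -0.675, 0.006, 0.004]
contact_force: [0.5, 3.1, -4.7]
gripper_width: 15.1
```

```bash
cat >> h.py <<'E'
NEST=np.array([505.,121.3,18.]);BY=np.array([-0.085,0.996,0]);BX=np.array([0.996,0.085,0]);PIV=NEST+156*BY+np.array([0,0,20])
def lev(r=92.5):
    s=st();g=np.array(s["position"])+R.from_quat(s["ee_rot"]).as_matrix()@[0,0,-19]
    d=g-PIV;a,b=d@BY,d[2];th=np.degrees(np.arctan2(a,b));print("lever r",round(np.hypot(a,b),1),"deg",round(th,1),"side",round(d@BX,1))
    return th
E
python3 - <<'E'
from h import *
lev()
E
```

```text
t 8.85 pos [490.7 290.8 109.7] x [ 0.088 -0.996  0.014] z [ 0.003 -0.014 -1.   ] yaw -85.0 F [ 0.5  3.1 -4.7] w 15.1 q [ 0.83  0.41 -0.29  0.02 -0.88 -0.75]
lever r 91.9 deg 9.0 side 0.1
```

Working. From 9° on.

arm_command(commands=[-0.016,0,0.004,0,-0.015,0,0.006,0,-0.014,0,0.008,0,-0.012,0,0.01,0,0,0,0,0])

```text
clock: 9.35
position: [486.3, 339.8, 85.3]
ee_rot: [0.738, -0.675, 0.012, 0.011]
contact_force: [1.3, 0.1, -5.7]
gripper_width: 15.3
```

```bash
python3 - <<'E'
from h import *
lev()
E
```

```text
t 9.35 pos [486.3 339.8  85.3] x [ 0.089 -0.996  0.033] z [ 0.002 -0.033 -0.999] yaw -84.9 F [ 1.3  0.1 -5.7] w 15.3 q [ 0.89  0.48 -0.25  0.03 -0.86 -0.82]
lever r 92.1 deg 44.0 side -0.0
```

arm_command(commands=[-0.009,0,0.009,0,-0.007,0,0.011,0,-0.006,0,0.011,0,-0.004,0,0.011,0,0,0,0,0])

```text
clock: 9.85
position: [484.3, 363.7, 48.5]
ee_rot: [0.738, -0.674, 0.014, 0.012]
contact_force: [0.9, -2.4, 1.5]
gripper_width: 15.5
```

```bash
python3 - <<'E'
from h import *
lev()
crop("side","h_side",130,50,330,210,4)
E
```

```text
t 9.85 pos [484.3 363.7  48.5] x [ 0.09  -0.995  0.036] z [ 0.004 -0.036 -0.999] yaw -84.8 F [ 0.9 -2.4  1.5] w 15.5 q [ 0.92  0.54 -0.26  0.04 -0.8  -0.86]
lever r 92.8 deg 71.5 side -0.0
```

View pics/h_side.png

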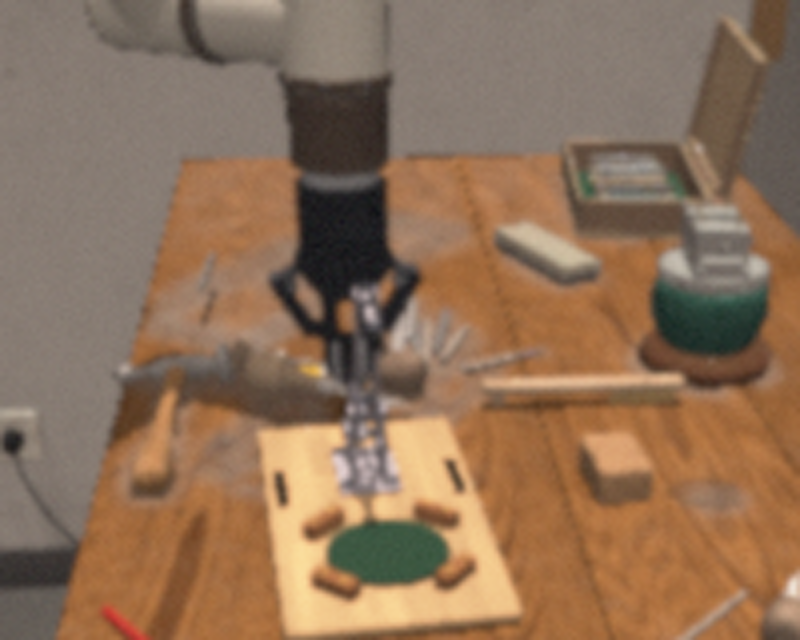

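Arm stands upright. Go the last few degrees to the stop.

arm_command(commands=[-0.001,0,0.006,0,-0.001,0,0.005,0,0,0,0.004,0,0,0,0.003,0,0,0,0,0])

```text
clock: 10.4
position: [484.1, 367.0, 36.9]
ee_rot: [0.738, -0.675, 0.013, 0.009]
contact_force: [1.3, -2.3, 2.3]
gripper_width: 15.6
```

```bash
python3 - <<'E'
from h import *
lev()
E
```

```text
t 10.4 pos [484.1 367.   36.9] x [ 0.089 -0.995  0.032] z [ 0.007 -0.031 -0.999] yaw -84.9 F [ 1.3 -2.3  2.3] w 15.6 q [ 0.93  0.56 -0.26  0.04 -0.77 -0.86]
lever r 93.0 deg 78.9 side 0.0
```

arm_command(commands=[0,0,0.004,0,0,0,0.004,0,0,0,0,0,0,0,0,0,0,0,0,0])

```text
clock: 10.9
position: [484.2, 367.5, 34.2]
ee_rot: [0.738, -0.675, 0.013, 0.007]
contact_force: [-1.2, -1.4, 2.3]
gripper_width: 15.4
```

```bash
python3 - <<'E'
from h import *
lev()
im=crop("side","i_side",130,50,330,210,4)
im=arm.get_image("wrist");cv2.imwrite("pics/i_wrist.png",im[:,:,::-1])
E
```

```text
t 10.9 pos [484.2 367.5  34.2] x [ 0.088 -0.996  0.029] z [ 0.009 -0.028 -1.   ] yaw -84.9 F [-1.2 -1.4  2.3] w 15.4 q [ 0.93  0.56 -0.27  0.03 -0.76 -0.86]
lever r 92.9 deg 80.6 side 0.1
```

View pics/i_wrist.png

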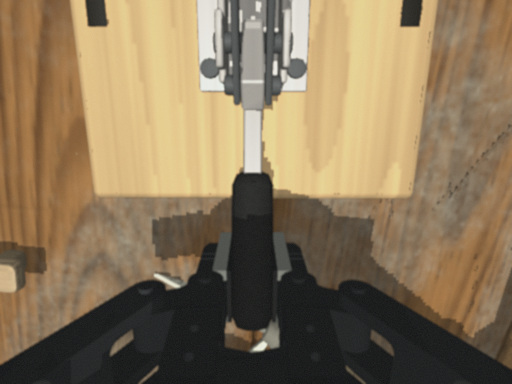

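arm_command(commands=[0,0,0,0,0,0,0,0,0,0,-0.02,0,0,0,-0.04,0,0,0,-0.045,0], jaw=0.6)

```text
clock: 11.5
position: [480.8, 367.2, 132.0]
ee_rot: [0.737, -0.675, 0.013, 0.016]
contact_force: [0.7, 1.1, -0.3]
gripper_width: 51.0
```

arm_command(commands=[0,0,-0.045,0,0,0,-0.045,0,0,0,-0.045,0,0,0,-0.02,0,0,0,0,0])

```text
clock: 12.0
position: [483.3, 375.3, 298.9]
ee_rot: [0.738, -0.675, 0.013, 0.009]
contact_force: [0.2, -0.7, -0.6]
gripper_width: 51.2
```

```bash
python3 - <<'E'
from h import *
st()
im=crop("side","j_side",130,50,330,210,4)
im=arm.get_image("wrist");cv2.imwrite("pics/j_wrist.png",im[:,:,::-1])
places("wrist",["handle_grip","clamp_pivot"]);places("side",["handle_grip"])
for th in [70,75,80]:
  p=PIV+95*np.sin(np.radians(th))*BY+[0,0,95*np.cos(np.radians(th))]; print(th,proj("wrist",p),proj("side",p),p)
E
```

```text
t 12.0 pos [483.3 375.3 298.9] x [ 0.088 -0.996  0.031] z [ 0.007 -0.03  -1.   ] yaw -84.9 F [ 0.2 -0.7 -0.6] w 51.2 q [ 0.94  0.33  0.09  0.02 -1.35 -0.85]
wrist handle_grip 0.81 [482.  365.6  61.3]
wrist clamp_pivot 0.71 [492.9 273.2  36.3]
side handle_grip 0.57 [480.4 363.9  64.4]
side handle_grip 0.54 [ 603.8 -378.7   44.7]
70 [249.24405201 158.71509172] [217.08641544 138.23607079] [484.15198209 365.58971578  70.49191362]
75 [249.25419256 159.74737095] [217.09570374 140.05512554] [483.94014895 368.07190168  62.58780928]
80 [249.26541977 160.11897972] [217.12888543 141.98471786] [483.78767739 369.85850959  54.49657688]
```

View pics/j_wrist.png

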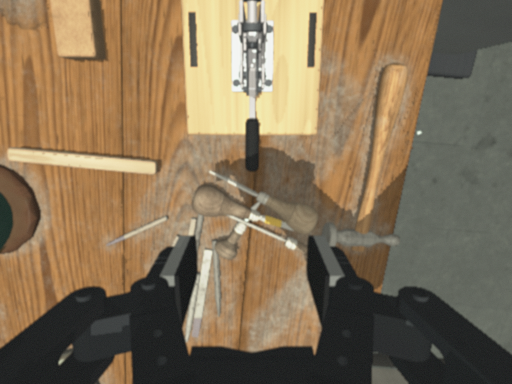

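View pics/j_side.png

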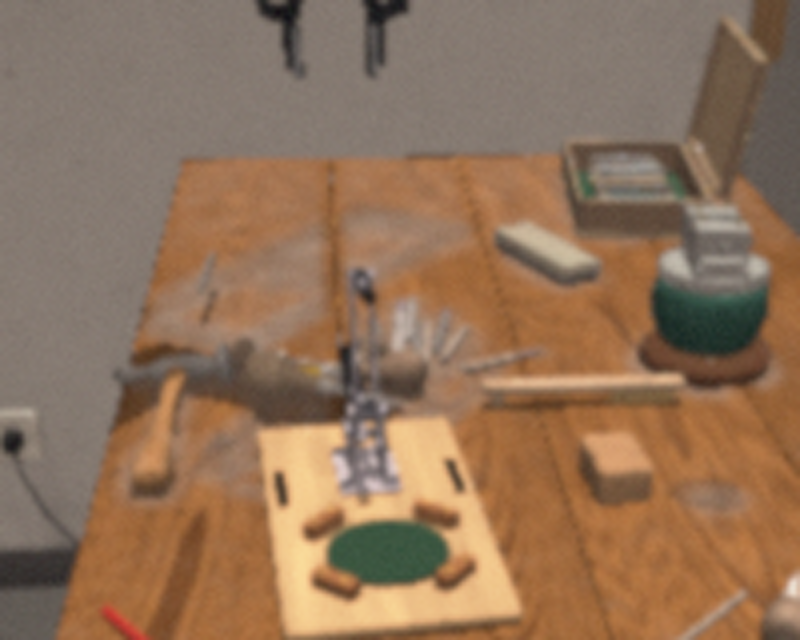

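```bash
python3 - <<'E'
from h import *
plan([550,-170,290],-75,step=48)
E
```

```text
d [  68.5 -543.6   -2.9] dyaw 10.0 n 12
[[0.0456, -0.0017, 0.0002, np.float64(-0.8)], [0.0456, -0.001, 0.0002, np.float64(-0.8)], [0.0457, -0.0004, 0.0002, np.float64(-0.8)], [0.0457, 0.0003, 0.0002, np.float64(-0.8)], [0.0456, 0.0009, 0.0002, np.float64(-0.8)]]
[[0.0456, 0.0016, 0.0002, np.float64(-0.8)], [0.0456, 0.0023, 0.0002, np.float64(-0.8)], [0.0456, 0.0029, 0.0002, np.float64(-0.8)], [0.0455, 0.0036, 0.0002, np.float64(-0.8)], [0.0455, 0.0042, 0.0002, np.float64(-0.8)]]
[[0.0454, 0.0049, 0.0002, np.float64(-0.8)], [0.0453, 0.0056, 0.0002, np.float64(-0.8)]]
```

arm_command(commands=[0.045,-0.002,0,-0.8,0.045,-0.001,0,-0.8,0.045,0,0,-0.8,0.045,0,0,-0.8,0.045,0.001,0,-0.8])

```text
clock: 12.75
position: [508.1, 147.0, 291.0]
ee_rot: [0.764, -0.644, 0.011, 0.025]
contact_force: [0.8, 0.2, 0.3]
gripper_width: 51.3
```

arm_command(commands=[0.045,0.002,0,-0.8,0.045,0.002,0,-0.8,0.045,0.003,0,-0.8,0.045,0.004,0,-0.8,0.045,0.004,0,-0.8])

```text
clock: 13.25
position: [534.9, -86.1, 294.5]
ee_rot: [0.788, -0.615, 0.005, 0.031]
contact_force: [-0.3, 0.4, 0.2]
gripper_width: 50.7
```

arm_command(commands=[0.045,0.005,0,-0.8,0.04,0.005,0,-0.8,0.02,0,0,0,0,0,0,0,0,0,0,0])

```text
clock: 13.75
position: [548.8, -199.7, 290.2]
ee_rot: [0.794, -0.607, -0.002, 0.036]
contact_force: [0.3, 0.2, -0.1]
gripper_width: 51.0
```

```bash
python3 - <<'E'
from h import *
st()
im=arm.get_image("wrist");cv2.imwrite("pics/k_wrist.png",im[:,:,::-1])
places("wrist",["pan_large_mid","pan_large_grip","pan_third_mid","pan_third_grip","pan_small_mid","pan_small_grip"])
E
```

```text
t 13.75 pos [ 548.8 -199.7  290.2] x [ 0.264 -0.964  0.04 ] z [-0.048 -0.054 -0.997] yaw -74.7 F [ 0.3  0.2 -0.1] w 51.0 q [-0.04  0.29 -0.    0.06 -1.32  0.29]
wrist pan_large_mid 0.91 [ 577.1 -299.2   16.9]
wrist pan_third_mid 0.76 [ 418.9 -297.4   16.3]
wrist pan_third_mid 0.75 [ 444.5 -139.    14.7]
wrist pan_third_mid 0.52 [ 418.2 -387.    41.4]
wrist pan_third_grip 0.78 [ 417.3 -381.5   42.4]
wrist pan_third_grip 0.68 [ 369.3 -170.1   44. ]
wrist pan_small_mid 0.73 [ 586.1 -116.4   18.1]
wrist pan_small_grip 0.96 [ 575.8 -192.2   44.4]
```

View pics/k_wrist.png

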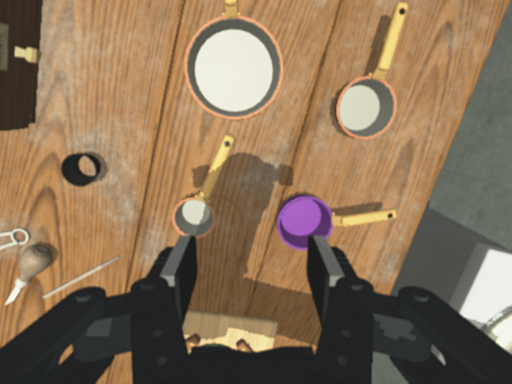

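arm_command(commands=[0,0,0,0,0,0,0,0,0,0,0,0,0,0,0,0,0,0,0,0])

```text
clock: 14.6
position: [549.7, -197.2, 293.2]
ee_rot: [0.796, -0.605, -0.0, 0.035]
contact_force: [-0.4, 0.4, -0.1]
gripper_width: 51.1
```

arm_command(commands=[0.01,0,0,0,0.01,0,0,0,0.01,0,0,0,0.01,0,0,0,0.01,0,0,0])

```text
clock: 15.1
position: [564.2, -249.2, 295.6]
ee_rot: [0.796, -0.605, 0.0, 0.035]
contact_force: [-1.0, 0.4, 0.5]
gripper_width: 51.3
```

arm_command(commands=[-0.01,0,0,0,-0.01,0,0,0,-0.01,0,0,0,-0.01,0,0,0,-0.01,0,0,0])

```text
clock: 15.6
position: [549.9, -200.2, 292.3]
ee_rot: [0.795, -0.606, -0.001, 0.035]
contact_force: [0.2, 0.9, -0.8]
gripper_width: 51.1
```

arm_command(commands=[0,0.01,0,0,0,0.01,0,0,0,0.01,0,0,0,0.01,0,0,0,0.01,0,0])

```text
clock: 16.1
position: [498.0, -212.0, 296.0]
ee_rot: [0.796, -0.604, -0.0, 0.035]
contact_force: [-0.7, 0.2, 0.5]
gripper_width: 51.5
```

arm_command(commands=[0,-0.01,0,0,0,-0.01,0,0,0,-0.01,0,0,0,-0.01,0,0,0,-0.01,0,0])

```text
clock: 16.6
position: [547.8, -199.4, 294.1]
ee_rot: [0.795, -0.605, 0.001, 0.034]
contact_force: [0.7, -0.0, 0.8]
gripper_width: 51.3
```

arm_command(commands=[0,0,0.01,0,0,0,0.01,0,0,0,0.01,0,0,0,0.01,0,0,0,0.01,0])

```text
clock: 17.1
position: [547.0, -201.4, 238.7]
ee_rot: [0.796, -0.605, -0.0, 0.035]
contact_force: [-0.7, 0.8, -0.0]
gripper_width: 51.4
```

arm_command(commands=[-0.045,0,-0.01,0.8,-0.045,0,-0.01,0.8,-0.045,0,-0.01,0.8,-0.045,0,-0.01,0.8,-0.045,0,-0.01,0.8])

```text
clock: 17.6
position: [491.5, 20.5, 272.3]
ee_rot: [0.769, -0.638, -0.003, 0.039]
contact_force: [1.4, -0.1, -0.0]
gripper_width: 51.5
```

arm_command(commands=[-0.045,0,0,0.8,-0.045,0,0,0.8,-0.045,0,0,0.8,0,0,0,0,0,0,0,0])

```text
clock: 18.1
position: [465.0, 162.3, 266.2]
ee_rot: [0.757, -0.652, -0.001, 0.036]
contact_force: [0.7, 0.0, -0.2]
gripper_width: 51.6
```

```bash
python3 - <<'E'
from h import *
st()
E
```

```text
t 18.1 pos [465.  162.3 266.2] x [ 0.149 -0.988  0.046] z [-0.049 -0.053 -0.997] yaw -81.4 F [ 0.7  0.  -0.2] w 51.6 q [ 0.67  0.17 -0.21  0.01 -1.26 -0.53]
```

arm_command(commands=[0.045,0,0,0,0.045,0,0,0,0.045,0,0,0,0.045,0,0,0,0.045,0,0,0])

```text
clock: 18.6
position: [498.7, -67.1, 275.4]
ee_rot: [0.759, -0.65, -0.001, 0.037]
contact_force: [1.4, 0.2, 0.6]
gripper_width: 51.5
```

arm_command(commands=[0,0,0,-8,0,0,0,-8,0,0,0,-8,0,0,0,0,0,0,0,0])

```text
clock: 19.1
position: [495.9, -80.7, 274.2]
ee_rot: [0.875, -0.482, -0.01, 0.036]
contact_force: [-0.5, 0.9, 0.4]
gripper_width: 51.4
```

arm_command(commands=[0,0,0,8,0,0,0,8,0,0,0,8,0,0,0,0,0,0,0,0])

```text
clock: 19.6
position: [494.8, -82.3, 273.9]
ee_rot: [0.747, -0.663, -0.001, 0.038]
contact_force: [0.8, -0.1, 0.3]
gripper_width: 51.4
```

```bash
python3 - <<'E'
from h import *
st()
E
```

```text
t 19.6 pos [494.8 -82.3 273.9] x [ 0.12  -0.992  0.048] z [-0.052 -0.055 -0.997] yaw -83.1 F [ 0.8 -0.1  0.3] w 51.4 q [ 0.19  0.17 -0.21  0.05 -1.26 -0.08]
```

arm_command(commands=[-0.02,0,0.03,0,-0.02,0,0.04,0,0,0,0.045,0,0,0,0.045,0,0,0,0.03,0], jaw=1.0)

```text
clock: 20.1
position: [486.8, -51.2, 83.5]
ee_rot: [0.751, -0.66, 0.005, 0.03]
contact_force: [0.6, -0.3, -0.5]
gripper_width: 85.2
```

```bash
python3 - <<'E'
from h import *
st()
E
```

```text
t 20.1 pos [486.8 -51.2  83.5] x [ 0.129 -0.991  0.047] z [-0.032 -0.052 -0.998] yaw -82.6 F [ 0.6 -0.3 -0.5] w 85.2 q [ 0.25  0.34 -0.52  0.06 -0.76 -0.17]
```

arm_command(commands=[0,0,0.04,0,0,0,0.03,0,0,0,0.005,0,0,0,0.005,0,0,0,0.005,0])

```text
clock: 20.6
position: [483.4, -56.0, -6.0]
ee_rot: [0.753, -0.657, 0.004, 0.032]
contact_force: [0.7, 0.3, -0.8]
gripper_width: 85.2
```

```bash
python3 - <<'E'
from h import *
st()
E
```

```text
t 20.6 pos [483.4 -56.   -6. ] x [ 0.136 -0.989  0.048] z [-0.035 -0.053 -0.998] yaw -82.1 F [ 0.7  0.3 -0.8] w 85.2 q [ 0.25  0.49 -0.61  0.09 -0.52 -0.19]
```

Near the table (tips about 7 mm above). Press slowly.

arm_command(commands=[0,0,0.004,0,0,0,0.003,0,0,0,0.003,0,0,0,0.002,0,0,0,0.002,0])

```text
clock: 21.1
position: [485.1, -56.1, -11.4]
ee_rot: [0.754, -0.656, 0.007, 0.028]
contact_force: [-3.7, 0.5, 8.7]
gripper_width: 84.9
```

```bash
python3 - <<'E'
from h import *
st()
E
```

```text
t 21.1 pos [485.1 -56.1 -11.4] x [ 0.14  -0.989  0.049] z [-0.026 -0.053 -0.998] yaw -81.9 F [-3.7  0.5  8.7] w 84.9 q [ 0.25  0.5  -0.62  0.09 -0.5  -0.19]
```

Contact at ~9 N, tilt about the jaw line is falling. Continue.

arm_command(commands=[0,0,0.003,0,0,0,0.003,0,0,0,0.003,0,0,0,0.003,0,0,0,0.003,0])

```text
clock: 21.6
position: [485.3, -56.3, -12.1]
ee_rot: [0.756, -0.654, 0.011, 0.025]
contact_force: [-7.8, 2.0, 19.3]
gripper_width: 85.2
```

```bash
python3 - <<'E'
from h import *
st()
E
```

```text
t 21.6 pos [485.3 -56.3 -12.1] x [ 0.145 -0.988  0.05 ] z [-0.015 -0.053 -0.998] yaw -81.7 F [-7.8  2.  19.3] w 85.2 q [ 0.25  0.49 -0.63  0.1  -0.48 -0.19]
```

arm_command(commands=[0,0,0.003,0,0,0,0.003,0,0,0,0.003,0,0,0,0.003,0,0,0,0.003,0])

```text
clock: 22.1
position: [485.6, -56.6, -12.7]
ee_rot: [0.758, -0.652, 0.016, 0.021]
contact_force: [-9.6, 2.4, 20.0]
gripper_width: 85.3
```

arm_command(commands=[0,0,-0.005,0,0,0,-0.01,0,0,0,-0.01,0,0,0,0,0,0,0,0,0])

```text
clock: 22.6
position: [488.1, -54.4, 17.8]
ee_rot: [0.758, -0.652, 0.018, 0.017]
contact_force: [0.3, -0.7, -0.4]
gripper_width: 85.3
```

```bash
python3 - <<'E'
from h import *
st()
E
```

```text
t 22.6 pos [488.1 -54.4  17.8] x [ 0.15  -0.987  0.051] z [ 0.005 -0.05  -0.999] yaw -81.4 F [ 0.3 -0.7 -0.4] w 85.3 q [ 0.25  0.43 -0.61  0.1  -0.53 -0.19]
```

arm_command(commands=[-0.01,-0.01,0,-8,-0.01,-0.005,0,-8,0,0,0,-8,0,0,0,-8,0,0,0,-8])

```text
clock: 23.1
position: [498.1, -31.5, 14.9]
ee_rot: [0.94, -0.341, 0.01, 0.024]
contact_force: [-0.4, 0.8, -0.3]
gripper_width: 85.3
```

arm_command(commands=[0,0,0,-8,0,0,0,-8,0,0,0,-8,0,0,0,-8,0,0,0,-8])

```text
clock: 23.6
position: [496.8, -31.9, 12.2]
ee_rot: [1.0, 0.016, -0.002, 0.026]
contact_force: [-0.3, -0.2, 0.6]
gripper_width: 85.3
```

```bash
python3 - <<'E'
from h import *
st()
E
```

```text
t 23.6 pos [496.8 -31.9  12.2] x [ 0.999  0.032 -0.005] z [-0.004 -0.052 -0.999] yaw 1.8 F [-0.3 -0.2  0.6] w 85.3 q [ 0.29  0.46 -0.59  0.1  -0.54  1.23]
```

arm_command(commands=[0,0.01,0.006,0,0,0,0.006,0,0,0,0.006,0,0,0,0.004,0,0,0,0.003,0])

```text
clock: 24.1
position: [496.9, -44.4, -11.1]
ee_rot: [1.0, 0.014, -0.003, 0.027]
contact_force: [-18.0, 7.9, 58.8]
gripper_width: 85.7
```

arm_command(commands=[0,0,0.003,0,0,0,0.004,0,0,0,0.004,0,0,0,0.004,0,0,0,0.004,0])

```text
clock: 24.6
position: [497.4, -44.4, -10.8]
ee_rot: [0.999, 0.018, 0.001, 0.029]
contact_force: [-12.0, 3.9, 38.9]
gripper_width: 85.3
```

```bash
python3 - <<'E'
from h import *
st()
E
```

```text
t 24.6 pos [497.4 -44.4 -10.8] x [0.999 0.037 0.   ] z [ 0.003 -0.058 -0.998] yaw 2.1 F [-12.    3.9  38.9] w 85.3 q [ 0.27  0.5  -0.62  0.13 -0.47  1.23]
```

arm_command(commands=[0,0,0.002,0,0,0,0.002,0,0,0,0.002,0,0,0,0.002,0,0,0,0.002,0])

```text
clock: 25.1
position: [497.4, -44.3, -10.5]
ee_rot: [0.999, 0.019, 0.004, 0.03]
contact_force: [-8.0, 1.6, 21.9]
gripper_width: 85.2
```

```bash
python3 - <<'E'
from h import *
print(np.round(st()["wrist_torque"],2))
im=arm.get_image("wrist");cv2.imwrite("pics/l_wrist.png",im[:,:,::-1])
E
```

```text
t 25.1 pos [497.4 -44.3 -10.5] x [0.999 0.038 0.006] z [ 0.009 -0.059 -0.998] yaw 2.2 F [-8.   1.6 21.9] w 85.2 q [ 0.27  0.49 -0.63  0.13 -0.46  1.22]
[1.46 1.96 0.18]
```

View pics/l_wrist.png

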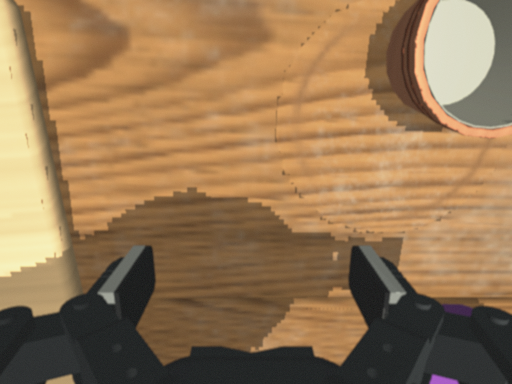

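arm_command(commands=[0,0,-0.01,0,0,0,-0.015,0,0,0,-0.02,0,0,0,-0.02,0,0,0,-0.02,0], jaw=0.6)

```text
clock: 25.65
position: [494.3, -39.4, 74.0]
ee_rot: [0.999, 0.016, 0.0, 0.03]
contact_force: [0.9, 0.2, -0.4]
gripper_width: 51.6
```

```bash
python3 - <<'E'
from h import *
st()
im=arm.get_image("top")
T=lambda u,v,z:np.round(ray("top",u,v,z),1)
print("large",T(344.8,195,32),"hend",T(260+600/5,160+108/5,45),T(260+517/5,160+141/5,45))
print("third",T(260+433/5,160+448/5,32),T(260+630/5,160+437/5,45))
print("small",T(260+111/5,160+174/5,32),T(260+297/5,160+195/5,45))
places("top",["pan_large_mid","pan_large_grip","pan_third_mid","pan_third_grip","pan_small_mid","pan_small_grip"])
plan([560,-180,130],-70,step=22)
E
```

```text
t 25.65 pos [494.3 -39.4  74. ] x [ 0.999  0.032 -0.   ] z [ 0.002 -0.061 -0.998] yaw 1.9 F [ 0.9  0.2 -0.4] w 51.6 q [ 0.28  0.35 -0.55  0.09 -0.69  1.25]
large [ 578.5 -301.5   32. ] hend [ 614.7 -406.8   45. ] [ 595.8 -355.7   45. ]
third [ 415.3 -297.8   32. ] [ 418.7 -410.7   45. ]
small [ 583.6 -112.5   32. ] [ 566.3 -222.5   45. ]
top pan_large_mid 0.74 [ 581.9 -298.4   14.2]
top pan_large_mid 0.18 [ 419.  -379.8   41.9]
top pan_large_grip 0.82 [ 606.8 -373.1   41.3]
top pan_third_mid 0.96 [ 420.4 -299.4   17.7]
top pan_third_mid 0.93 [ 441.6 -137.2   10.2]
top pan_third_grip 0.66 [ 370.6 -170.4   41.3]
top pan_third_grip 0.6 [ 415.9 -377.9   41.1]
top pan_small_mid 0.59 [ 585.2 -114.1   13.2]
top pan_small_grip 0.95 [ 569.8 -193.7   40.7]
d [  66.1 -140.4   57.4] dyaw -71.9 n 9
[[0.0068, 0.0158, -0.0064, np.float64(8.0)], [0.009, 0.0147, -0.0064, np.float64(8.0)], [0.0109, 0.0133, -0.0064, np.float64(8.0)], [0.0127, 0.0117, -0.0064, np.float64(8.0)], [0.0142, 0.0098, -0.0064, np.float64(8.0)]]
[[0.0154, 0.0078, -0.0064, np.float64(8.0)], [0.0163, 0.0055, -0.0064, np.float64(8.0)], [0.0169, 0.0032, -0.0064, np.float64(8.0)], [0.0172, 0.0008, -0.0064, np.float64(8.0)]]
```

arm_command(commands=[0.007,0.016,-0.008,8,0.009,0.015,-0.008,8,0.011,0.013,-0.008,8,0.013,0.012,-0.008,8,0.014,0.01,-0.008,8])

```text
clock: 26.5
position: [526.8, -117.8, 111.6]
ee_rot: [0.941, -0.338, 0.004, 0.032]
contact_force: [0.4, 0.5, -0.2]
gripper_width: 51.5
```

arm_command(commands=[0.015,0.008,-0.008,8,0.016,0.006,-0.008,8,0.017,0.003,-0.004,8,0.017,0.001,0,8,0.02,0,0,0])

```text
clock: 27.0
position: [558.4, -202.2, 131.6]
ee_rot: [0.803, -0.595, 0.009, 0.033]
contact_force: [-0.7, -0.1, 0.3]
gripper_width: 51.6
```

```bash
python3 - <<'E'
from h import *
st()
plan([605,-376,120],-70.5,step=22)
E
```

```text
t 27.0 pos [ 558.4 -202.2  131.6] x [ 0.291 -0.955  0.053] z [-0.025 -0.063 -0.998] yaw -73.1 F [-0.7 -0.1  0.3] w 51.6 q [-0.04  0.42 -0.23  0.08 -0.94  0.29]
d [  46.6 -173.8  -11.6] dyaw 2.6 n 9
[[0.02, 0.0007, 0.0013, np.float64(-0.3)], [0.02, 0.0008, 0.0013, np.float64(-0.3)], [0.02, 0.0009, 0.0013, np.float64(-0.3)], [0.02, 0.001, 0.0013, np.float64(-0.3)], [0.02, 0.0011, 0.0013, np.float64(-0.3)]]
[[0.02, 0.0012, 0.0013, np.float64(-0.3)], [0.02, 0.0013, 0.0013, np.float64(-0.3)], [0.02, 0.0014, 0.0013, np.float64(-0.3)], [0.0199, 0.0015, 0.0013, np.float64(-0.3)]]
```

arm_command(commands=[0.02,0.001,0.002,0,0.02,0.001,0.002,0,0.02,0.001,0.002,-0.5,0.02,0.001,0.002,-0.5,0.02,0.001,0.002,-0.5])

```text
clock: 27.5
position: [581.2, -303.4, 119.1]
ee_rot: [0.81, -0.585, 0.003, 0.035]
contact_force: [0.1, -0.5, -0.2]
gripper_width: 51.3
```

arm_command(commands=[0.02,0.001,0.002,-0.5,0.02,0.001,0.002,-0.5,0.015,0.001,0.002,0,0.005,0.001,0,0,0,0,0,0])

```text
clock: 28.0
position: [594.4, -365.8, 107.2]
ee_rot: [0.814, -0.579, -0.004, 0.037]
contact_force: [-0.8, -0.0, -0.2]
gripper_width: 51.6
```

```bash
python3 - <<'E'
from h import *
st()
im=arm.get_image("wrist");cv2.imwrite("pics/m_wrist.png",im[:,:,::-1])
crop("side","m_side",150,220,400,370,3)
plan([605,-376,60],-70.5,step=22)
for p in [[605.2,-376.4,42],[615,-405,42]]: print(proj("wrist",p))
E
```

```text
t 28.0 pos [ 594.4 -365.8  107.2] x [ 0.329 -0.944  0.037] z [-0.049 -0.057 -0.997] yaw -70.8 F [-0.8 -0.  -0.2] w 51.6 q [-0.29  0.61  0.03  0.08 -1.02  0.58]
d [ 10.7 -11.1 -47.5] dyaw 0.2 n 3
[[0.0047, -0.0021, 0.0158, np.float64(-0.1)], [0.0047, -0.0021, 0.0158, np.float64(-0.1)], [0.0047, -0.0021, 0.0158, np.float64(-0.1)]]
[235.31028691 188.2939863 ]
[234.93852282 142.07873682]
```

View pics/m_wrist.png

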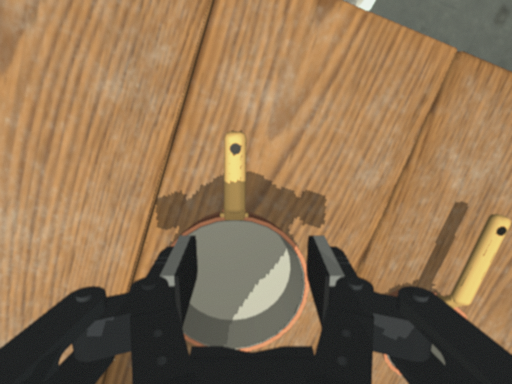

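View pics/m_side.png

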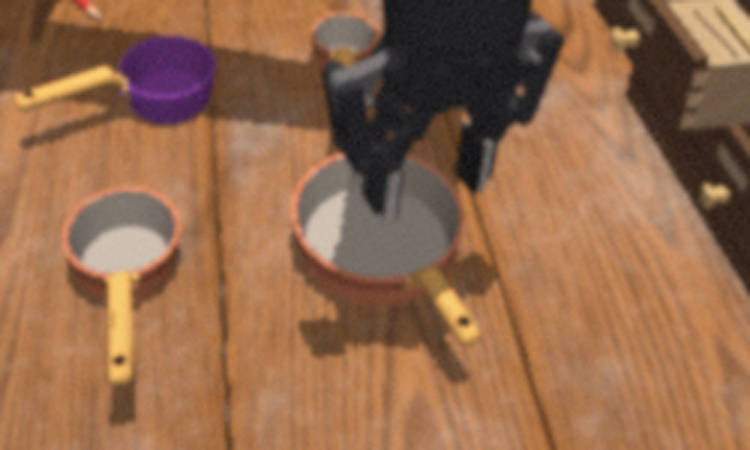

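```bash
python3 - <<'E'
from h import *
a=ray("wrist",235,132,46);b=ray("wrist",234.5,200,46)
print(a,b,np.degrees(np.arctan2(*(a-b)[[1,0]])))
# 36mm back from end
u=(b-a)/np.linalg.norm(b-a);g=a+u*36;print("grip",g)
E
```

```text
[ 617.13161887 -411.30336264   46.        ] [ 603.60396787 -369.74306732   46.        ] -71.97021180240075
grip [ 605.98920815 -377.07111639   46.        ]
```

```bash
cat >> h.py <<'E'
def plan(target,yaw=None,step=22,rollstep=4):
    s=arm.read_state();p=np.array(s["position"]);r=R.from_quat(s["ee_rot"])
    M=r.as_matrix();y0=np.degrees(np.arctan2(M[1,0],M[0,0]));yaw=y0 if yaw is None else yaw
    dy=(yaw-y0+180)%360-180;d=np.array(target,float)-p
    n=int(max(1,np.ceil(np.linalg.norm(d)/step),np.ceil(abs(dy)/rollstep)))
    print("d",np.round(d,1),"dyaw",round(dy,1),"n",n)
    for i in range(n):
        m=(r*R.from_euler("z",-dy*i/n,degrees=True)).as_matrix()
        if i%5==0: print("call",i//5)
        print("  ",[float(v) for v in np.round(m.T@d/n/1000,4)],round(float(-dy/n),1))
E
python3 - <<'E'
from h import *
plan([605,-378,26],-71)
E
```

```text
d [ 10.7 -13.1 -81.5] dyaw -0.3 n 4
call 0
   [0.0032, -0.0028, 0.0204] 0.1
   [0.0032, -0.0028, 0.0204] 0.1
   [0.0032, -0.0028, 0.0204] 0.1
   [0.0032, -0.0028, 0.0204] 0.1
```

arm_command(commands=[0.008,-0.004,0.01,0,0.005,-0.003,0.015,0,0,-0.003,0.02,0,0,-0.001,0.02,0,0,0,0.01,0])

```text
clock: 28.6
position: [608.4, -376.8, 29.6]
ee_rot: [0.815, -0.578, -0.001, 0.036]
contact_force: [-0.2, 0.0, -0.5]
gripper_width: 51.1
```

```bash
python3 - <<'E'
from h import *
st()
plan([605,-378,25],-71)
im=arm.get_image("wrist");cv2.imwrite("pics/n_wrist.png",im[:,:,::-1])
E
```

```text
t 28.6 pos [ 608.4 -376.8   29.6] x [ 0.333 -0.942  0.04 ] z [-0.044 -0.058 -0.997] yaw -70.6 F [-0.2  0.  -0.5] w 51.1 q [-0.3   0.71  0.01  0.09 -0.9   0.58]
d [-3.4 -1.2 -4.6] dyaw -0.4 n 1
call 0
   [-0.0002, 0.0033, 0.0048] 0.4
```

View pics/n_wrist.png

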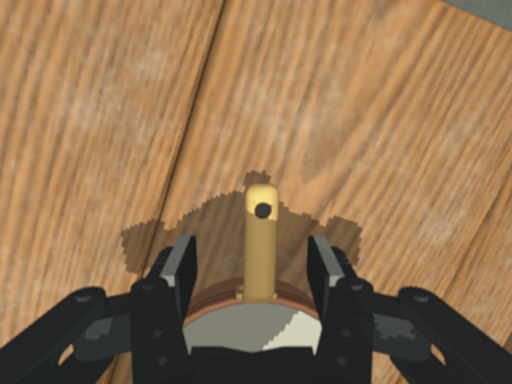

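arm_command(commands=[0,0.003,0.004,0.4,0,0,0.001,0,0,0,0,0,0,0,0,0,0,0,0,0])

```text
clock: 29.15
position: [605.4, -378.3, 24.6]
ee_rot: [0.813, -0.581, -0.001, 0.037]
contact_force: [0.8, 0.0, -0.0]
gripper_width: 51.4
```

arm_command(commands=[0,0,0,0,0,0,0,0,0,0,0,0,0,0,0,0,0,0,0,0], jaw=0.0)

```text
clock: 29.65
position: [606.6, -378.6, 26.5]
ee_rot: [0.813, -0.581, 0.001, 0.036]
contact_force: [0.4, -0.5, -0.2]
gripper_width: 12.8
```

```bash
python3 - <<'E'
from h import *
st()
E
```

```text
t 29.65 pos [ 606.6 -378.6   26.5] x [ 0.326 -0.944  0.043] z [-0.041 -0.059 -0.997] yaw -71.0 F [ 0.4 -0.5 -0.2] w 12.8 q [-0.3   0.71  0.    0.09 -0.88  0.58]
```

arm_command(commands=[0,0,-0.005,0,0,0,-0.01,0,0,0,-0.015,0,0,0,-0.02,0,0,0,-0.02,0])

```text
clock: 30.15
position: [606.7, -373.1, 95.7]
ee_rot: [0.813, -0.581, -0.004, 0.037]
contact_force: [1.2, -0.3, -1.2]
gripper_width: 12.4
```

```bash
python3 - <<'E'
from h import *
print(st()["wrist_torque"])
im=arm.get_image("wrist");cv2.imwrite("pics/o_wrist.png",im[:,:,::-1])
crop("side","o_side",150,200,400,370,3)
E
```

```text
t 30.15 pos [ 606.7 -373.1   95.7] x [ 0.325 -0.945  0.036] z [-0.05  -0.055 -0.997] yaw -71.0 F [ 1.2 -0.3 -1.2] w 12.4 q [-0.3   0.64  0.06  0.08 -1.03  0.59]
[-0.02148095 -0.26157189 -0.02079441]
```

View pics/o_side.png

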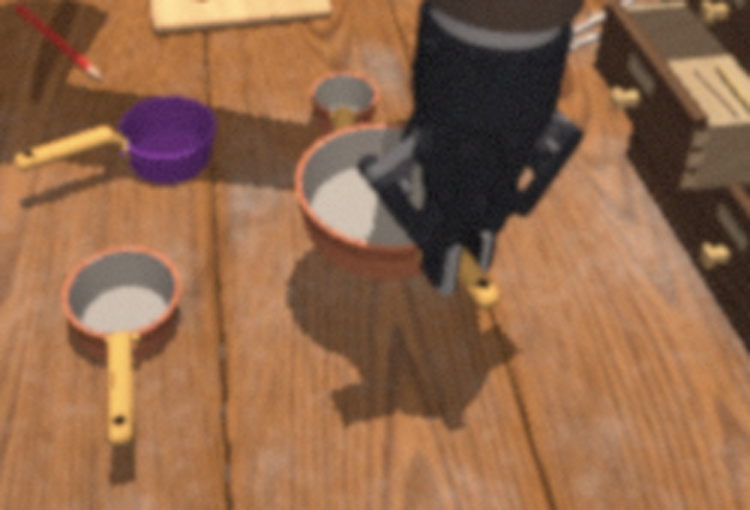

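View pics/o_wrist.png

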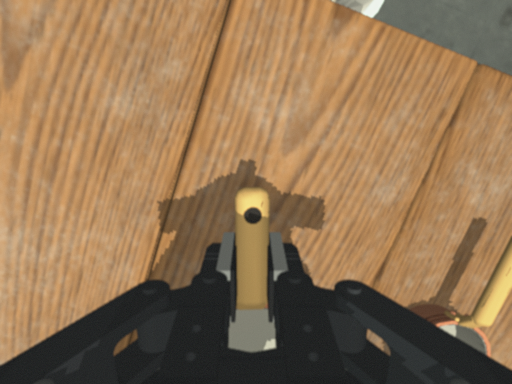

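```bash
python3 - <<'E'
from h import *
plan([566,68,130],-40,step=24)
E
```

```text
d [-43.2 442.1  30.8] dyaw 31.0 n 19
call 0
   [-0.0226, -0.0053, -0.0029] -1.6
   [-0.0225, -0.0059, -0.0029] -1.6
   [-0.0223, -0.0066, -0.0029] -1.6
   [-0.0221, -0.0072, -0.0029] -1.6
   [-0.0219, -0.0078, -0.0029] -1.6
call 1
   [-0.0217, -0.0084, -0.0029] -1.6
   [-0.0214, -0.009, -0.0029] -1.6
   [-0.0212, -0.0097, -0.0029] -1.6
   [-0.0209, -0.0103, -0.0029] -1.6
   [-0.0206, -0.0108, -0.0029] -1.6
call 2
   [-0.0203, -0.0114, -0.0029] -1.6
   [-0.0199, -0.012, -0.0029] -1.6
   [-0.0196, -0.0126, -0.0029] -1.6
   [-0.0192, -0.0131, -0.0029] -1.6
   [-0.0188, -0.0136, -0.0029] -1.6
call 3
   [-0.0184, -0.0142, -0.0029] -1.6
   [-0.018, -0.0147, -0.0029] -1.6
   [-0.0176, -0.0152, -0.0029] -1.6
   [-0.0172, -0.0157, -0.0029] -1.6
```

arm_command(commands=[-0.012,-0.003,-0.008,-1.6,-0.022,-0.006,-0.006,-1.6,-0.022,-0.007,-0.004,-1.6,-0.022,-0.007,-0.003,-1.6,-0.022,-0.008,-0.003,-1.6])

```text
clock: 30.75
position: [597.4, -265.1, 116.5]
ee_rot: [0.853, -0.521, -0.005, 0.036]
contact_force: [0.7, 0.3, -2.1]
gripper_width: 12.6
```

arm_command(commands=[-0.022,-0.008,-0.003,-1.6,-0.021,-0.009,-0.003,-1.6,-0.021,-0.01,-0.003,-1.6,-0.021,-0.01,-0.003,-1.6,-0.021,-0.011,-0.003,-1.6])

```text
clock: 31.25
position: [581.0, -140.4, 124.4]
ee_rot: [0.89, -0.455, -0.01, 0.036]
contact_force: [0.0, -0.3, -2.2]
gripper_width: 12.4
```

```bash
python3 - <<'E'
from h import *
st()
plan([566,68,130],-40,step=24)
E
```

```text
t 31.25 pos [ 581.  -140.4  124.4] x [ 0.587 -0.81   0.015] z [-0.05  -0.055 -0.997] yaw -54.1 F [ 0.  -0.3 -2.2] w 12.4 q [ 0.06  0.45 -0.2   0.06 -0.97  0.53]
d [-15.  208.4   5.6] dyaw 14.1 n 9
call 0
   [-0.0197, -0.0121, -0.0018] -1.6
   [-0.0194, -0.0127, -0.0018] -1.6
   [-0.019, -0.0132, -0.0018] -1.6
   [-0.0187, -0.0137, -0.0018] -1.6
   [-0.0183, -0.0142, -0.0018] -1.6
call 1
   [-0.0179, -0.0147, -0.0018] -1.6
   [-0.0175, -0.0152, -0.0018] -1.6
   [-0.0171, -0.0157, -0.0018] -1.6
   [-0.0166, -0.0161, -0.0018] -1.6
```

Tilt stays steady at this speed.

arm_command(commands=[-0.02,-0.012,-0.002,-1.6,-0.019,-0.013,-0.002,-1.6,-0.019,-0.013,-0.002,-1.6,-0.019,-0.014,-0.002,-1.6,-0.018,-0.014,-0.002,-1.6])

```text
clock: 31.75
position: [567.5, -17.0, 127.8]
ee_rot: [0.922, -0.386, -0.015, 0.036]
contact_force: [-0.2, -0.4, -2.8]
gripper_width: 12.5
```

arm_command(commands=[-0.017,-0.014,-0.002,-1.6,-0.015,-0.013,-0.002,-1.6,-0.01,-0.01,0,-1.0,-0.004,-0.004,0,0,0,0,0,0])

```text
clock: 32.25
position: [559.1, 51.2, 128.1]
ee_rot: [0.937, -0.346, -0.017, 0.036]
contact_force: [-0.2, 0.1, -2.6]
gripper_width: 12.6
```

```bash
python3 - <<'E'
from h import *
st()
plan([566,68,75],-40,step=12)
im=arm.get_image("wrist");cv2.imwrite("pics/p_wrist.png",im[:,:,::-1])
crop("side","p_side",150,80,350,240,4)
crop("top","p_top",150,160,290,280,5)
E
```

```text
t 32.25 pos [559.1  51.2 128.1] x [ 0.76  -0.65  -0.007] z [-0.057 -0.055 -0.997] yaw -40.6 F [-0.2  0.1 -2.6] w 12.6 q [ 0.4   0.4  -0.26  0.04 -0.98  0.45]
d [  6.9  16.8 -53.1] dyaw 0.6 n 5
call 0
   [-0.0011, -0.0043, 0.0103] -0.1
   [-0.0011, -0.0043, 0.0103] -0.1
   [-0.001, -0.0043, 0.0103] -0.1
   [-0.001, -0.0043, 0.0103] -0.1
   [-0.001, -0.0043, 0.0103] -0.1
```

View pics/p_side.png

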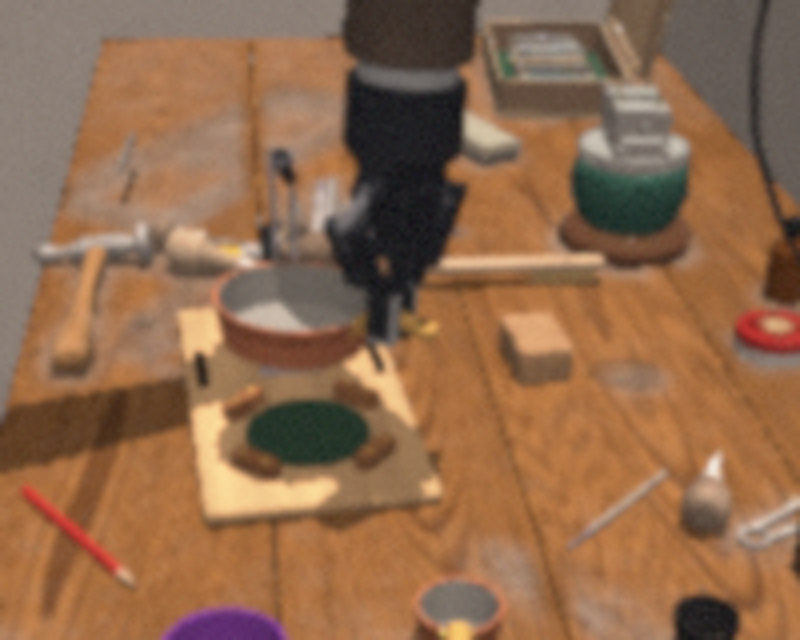

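View pics/p_top.png

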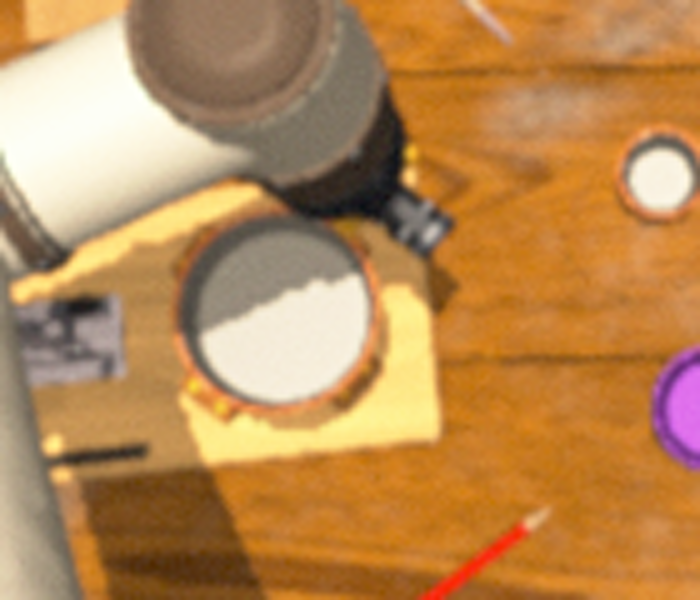

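```bash
python3 - <<'E'
from h import *
print(ray("top",205.8,222.4,133))
im=cv2.imread("pics/p_side.png")
E
```

```text
[496.73961287 102.93084906 133.        ]
```

arm_command(commands=[-0.004,-0.008,0.008,0,-0.003,-0.008,0.01,0,-0.001,-0.004,0.012,-0.5,0,-0.002,0.012,0,0,0,0.008,0])

```text
clock: 32.9
position: [565.8, 68.9, 72.4]
ee_rot: [0.938, -0.344, -0.017, 0.036]
contact_force: [0.5, -0.8, -3.0]
gripper_width: 12.5
```

```bash
python3 - <<'E'
from h import *
st()
plan([566.5,68.5,60],-40,step=12)
crop("side","q_side",150,80,350,240,4)
crop("top","q_top",150,160,290,280,5)
E
```

```text
t 32.9 pos [565.8  68.9  72.4] x [ 0.762 -0.647 -0.007] z [-0.056 -0.055 -0.997] yaw -40.3 F [ 0.5 -0.8 -3. ] w 12.5 q [ 0.42  0.48 -0.3   0.04 -0.87  0.42]
d [  0.7  -0.4 -12.4] dyaw 0.3 n 2
call 0
   [0.0005, -0.0006, 0.0062] -0.2
   [0.0005, -0.0006, 0.0062] -0.2
```

View pics/q_side.png

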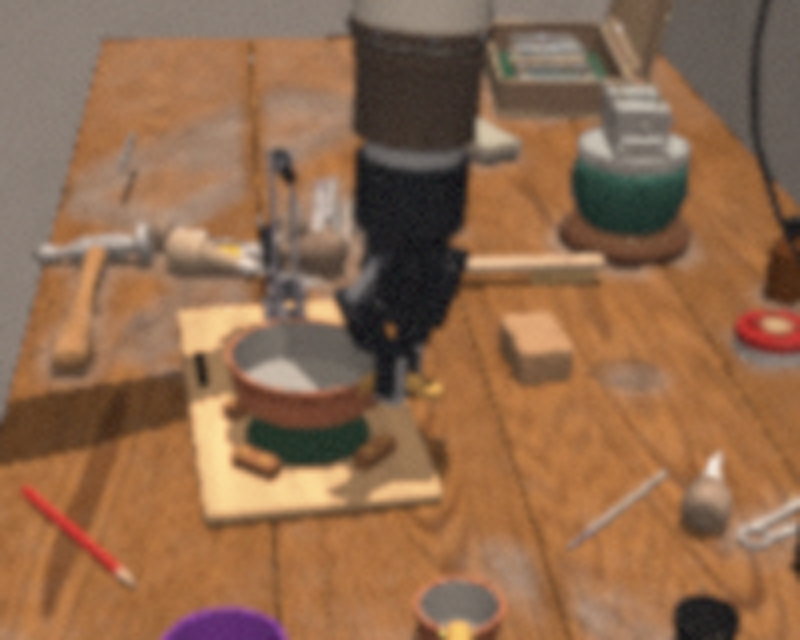

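View pics/q_top.png

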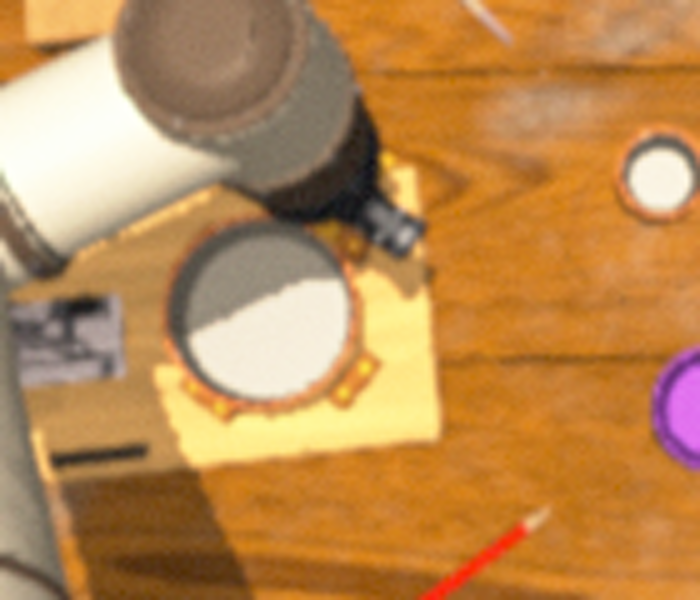

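```bash
python3 - <<'E'
from h import *
print(ray("top",202.7,223,78))
im=arm.get_image("top")
E
```

```text
[500.11895016 120.1627742   78.        ]
```

```bash
cat >> h.py <<'E'
def overlay(cam,circs,name,x0,y0,x1,y1,k):
    im=arm.get_image(cam).copy();c=cv2.resize(im[y0:y1,x0:x1],None,fx=k,fy=k,interpolation=cv2.INTER_CUBIC)
    for (cx,cy,cz,r,col) in circs:
        a=np.linspace(0,2*np.pi,60);P=np.array([(proj(cam,[cx+r*np.cos(t),cy+r*np.sin(t),cz])-[x0,y0])*k+k/2-.5 for t in a])
        cv2.polylines(c,[P.astype(np.int32)],True,col,1)
    cv2.imwrite(f"pics/{name}.png",c[:,:,::-1])
E
python3 - <<'E'
from h import *
cs=[(505.2,122.3,78,57,(0,255,255)),(505.2,122.3,46,51,(0,255,255)),(500,120.2,78,57,(255,0,255)),(505,121.3,18,47,(0,0,255))]
overlay("side",cs,"r_side",180,130,280,210,7)
overlay("top",cs,"r_top",170,190,240,250,8)
E
```

```text
(no output)
```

View pics/r_side.png

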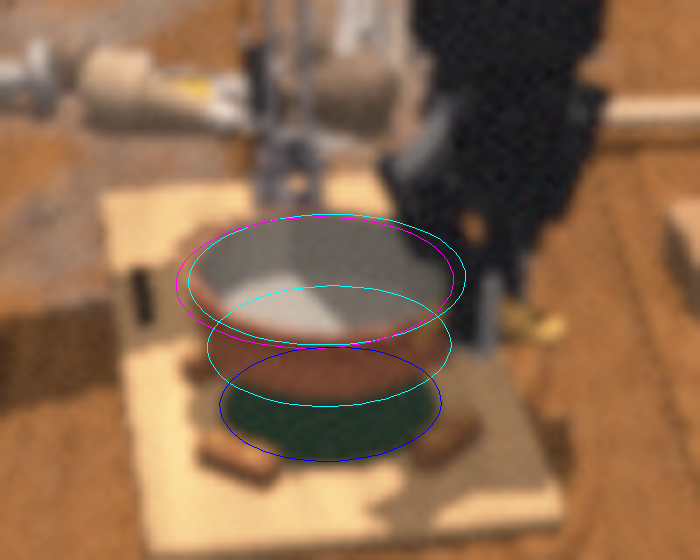

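View pics/r_top.png

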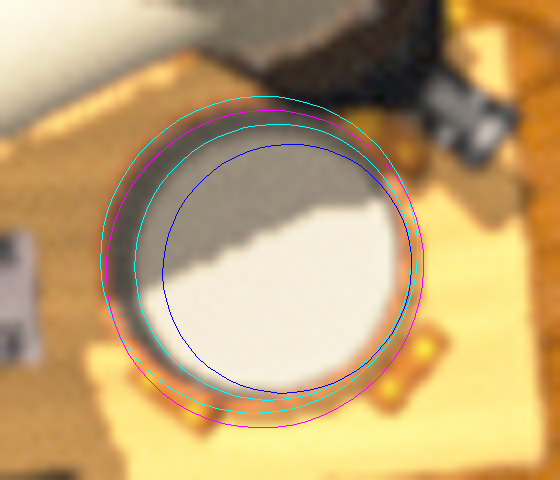

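arm_command(commands=[0,0,0.006,0,0,0,0.006,0,0,0,0.005,0,0,0,0.004,0,0,0,0.003,0])

```text
clock: 33.65
position: [566.5, 67.7, 51.0]
ee_rot: [0.938, -0.344, -0.014, 0.033]
contact_force: [0.5, -0.3, -2.2]
gripper_width: 12.8
```

```bash
python3 - <<'E'
from h import *
st()
plan([566.5,68.7,46],-40,step=12)
E
```

```text
t 33.65 pos [566.5  67.7  51. ] x [ 0.762 -0.647 -0.004] z [-0.049 -0.053 -0.997] yaw -40.3 F [ 0.5 -0.3 -2.2] w 12.8 q [ 0.42  0.51 -0.32  0.04 -0.81  0.42]
d [-0.  1. -5.] dyaw 0.3 n 1
call 0
   [-0.0006, -0.0011, 0.0049] -0.3
```

arm_command(commands=[-0.001,-0.001,0.003,0,0,0,0.002,0,0,0,0.002,0,0,0,0.001,0,0,0,0,0])

```text
clock: 34.15
position: [566.3, 68.6, 43.0]
ee_rot: [0.938, -0.344, -0.014, 0.033]
contact_force: [-0.8, 0.7, 0.4]
gripper_width: 12.6
```

```bash
python3 - <<'E'
from h import *
print(st()["wrist_torque"])
s=arm.read_state();M=R.from_quat(s["ee_rot"]).as_matrix();g=s["position"]-19*M[:,2];c=g-81*np.array([M[0,0],M[1,0],0]);print(c)
cs=[(c[0],c[1],50,57,(0,255,255)),(505,121.3,50,57,(0,0,255))]
overlay("side",cs,"s_side",180,130,280,210,7)
overlay("top",cs,"s_top",170,190,240,250,8)
E
```

```text
t 34.15 pos [566.3  68.6  43. ] x [ 0.763 -0.646 -0.003] z [-0.049 -0.053 -0.997] yaw -40.3 F [-0.8  0.7  0.4] w 12.6 q [ 0.42  0.52 -0.33  0.04 -0.79  0.42]
[0.23747285 0.09396205 0.00856001]
[505.4523788  121.95773538  61.90303633]
```

View pics/s_side.png

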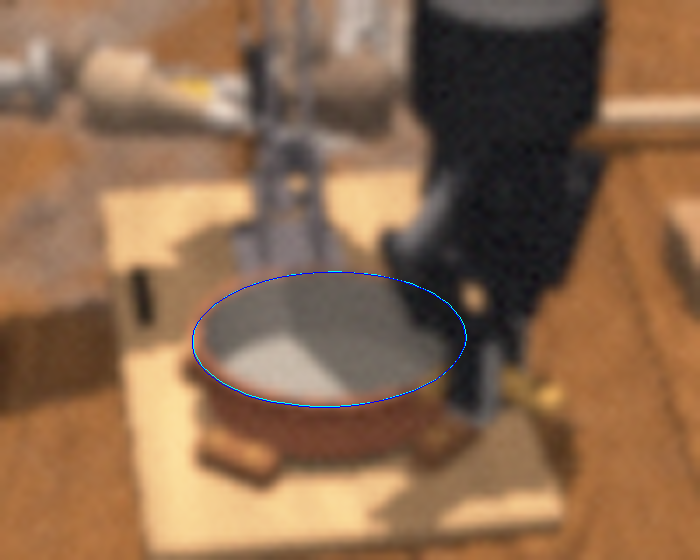

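View pics/s_top.png

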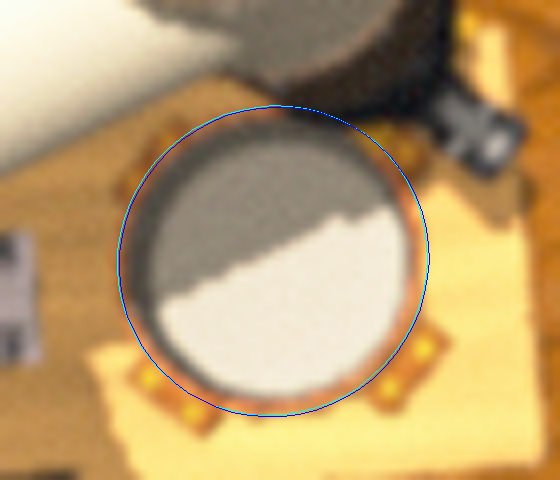

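arm_command(commands=[0,0,0,0,0,0,0,0,0,0,0,0,0,0,0,0,0,0,0,0], jaw=0.4)

```text
clock: 34.75
position: [567.2, 69.2, 43.4]
ee_rot: [0.938, -0.344, -0.013, 0.033]
contact_force: [0.3, -0.6, 0.0]
gripper_width: 34.1
```

arm_command(commands=[0,0,-0.008,0,0,0,-0.012,0,0,0,-0.02,0,0,0,-0.025,0,0,0,-0.025,0])

```text
clock: 35.25
position: [569.7, 73.3, 135.7]
ee_rot: [0.938, -0.344, -0.015, 0.035]
contact_force: [0.4, -0.9, -0.2]
gripper_width: 33.9
```

```bash
python3 - <<'E'
from h import *
st()
cs=[(505,121.3,50,57,(0,0,255)),(505,121.3,27,47,(0,255,255))]
overlay("side",cs,"t_side",180,130,280,210,7)
overlay("top",cs,"t_top",170,190,240,250,8)
places("side",["pan_large_mid","pan_large_grip"])
places("top",["pan_third_mid","pan_third_grip","pan_small_mid","pan_small_grip"])
E
```

```text
t 35.25 pos [569.7  73.3 135.7] x [ 0.763 -0.647 -0.005] z [-0.053 -0.055 -0.997] yaw -40.3 F [ 0.4 -0.9 -0.2] w 33.9 q [ 0.42  0.41 -0.22  0.03 -1.01  0.42]
side pan_large_mid 0.69 [497.8 116.8  37.1]
side pan_large_grip 0.64 [561.1  71.2  59. ]
top pan_third_mid 0.87 [ 442.3 -137.8   11.6]
top pan_third_mid 0.8 [ 417.8 -296.3   19.8]
top pan_third_grip 0.6 [ 418.6 -377.5   43.5]
top pan_third_grip 0.56 [ 369.8 -171.4   43.8]
top pan_small_grip 0.94 [ 573.  -193.5   39.7]
```

View pics/t_side.png

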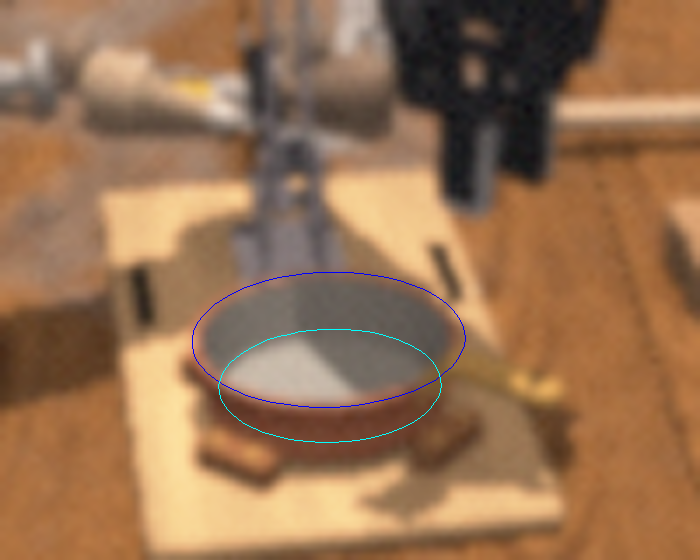

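View pics/t_top.png

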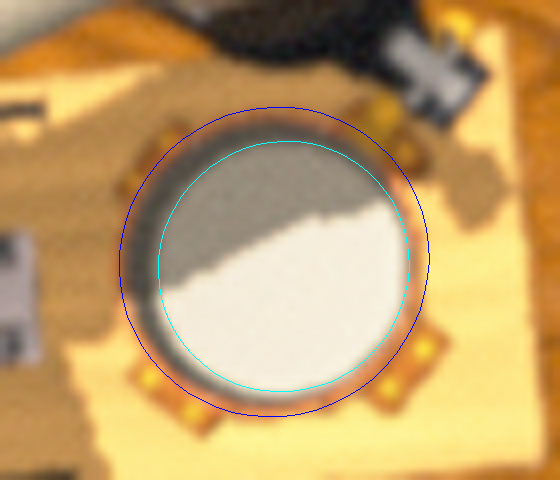

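```bash
python3 - <<'E'
from h import *
plan([419,-335,135],-87,step=24)
E
```

```text
d [-150.  -407.9    2. ] dyaw -46.7 n 19
call 0
   [0.0079, 0.0214, 0.0015] 2.5
   [0.0088, 0.0211, 0.0015] 2.5
   [0.0097, 0.0207, 0.0015] 2.5
   [0.0106, 0.0202, 0.0015] 2.5
   [0.0114, 0.0198, 0.0015] 2.5
call 1
   [0.0123, 0.0193, 0.0015] 2.5
   [0.0131, 0.0187, 0.0015] 2.5
   [0.0139, 0.0181, 0.0015] 2.5
   [0.0146, 0.0175, 0.0015] 2.5
   [0.0154, 0.0169, 0.0015] 2.5
call 2
   [0.0161, 0.0162, 0.0015] 2.5
   [0.0167, 0.0155, 0.0015] 2.5
   [0.0174, 0.0148, 0.0015] 2.5
   [0.018, 0.014, 0.0015] 2.5
   [0.0186, 0.0132, 0.0015] 2.5
call 3
   [0.0191, 0.0124, 0.0015] 2.5
   [0.0197, 0.0116, 0.0015] 2.5
   [0.0201, 0.0107, 0.0015] 2.5
   [0.0206, 0.0099, 0.0015] 2.5
```

arm_command(commands=[0.005,0.012,0.0,2.5,0.009,0.021,0.0015,2.5,0.01,0.021,0.0015,2.5,0.011,0.02,0.0015,2.5,0.011,0.02,0.0015,2.5], jaw=0.55)

```text
clock: 36.15
position: [528.4, -32.1, 131.7]
ee_rot: [0.891, -0.451, -0.015, 0.04]
contact_force: [0.1, 0.4, -0.5]
gripper_width: 47.1
```

arm_command(commands=[0.012,0.019,0.0015,2.5,0.013,0.019,0.0015,2.5,0.014,0.018,0.0015,2.5,0.015,0.0175,0.0015,2.5,0.015,0.017,0.0015,2.5])

```text
clock: 36.65
position: [475.8, -149.6, 131.9]
ee_rot: [0.83, -0.556, -0.012, 0.043]
contact_force: [-0.2, 0.1, 0.1]
gripper_width: 47.2
```

arm_command(commands=[0.016,0.016,0.0015,2.5,0.017,0.0155,0.0015,2.5,0.017,0.015,0.0015,2.5,0.018,0.014,0.0015,2.5,0.0185,0.013,0.0015,2.5])

```text
clock: 37.15
position: [418.6, -263.5, 132.8]
ee_rot: [0.756, -0.653, -0.01, 0.046]
contact_force: [0.2, 0.2, -0.6]
gripper_width: 46.7
```

```bash
python3 - <<'E'
from h import *
st()
plan([419,-335,125],-88,step=24)
E
```

```text
t 37.15 pos [ 418.6 -263.5  132.8] x [ 0.147 -0.988  0.046] z [-0.075 -0.057 -0.996] yaw -81.5 F [ 0.2  0.2 -0.6] w 46.7 q [-0.19  0.28 -0.46  0.09 -0.9   0.28]
d [  0.4 -71.5  -7.8] dyaw -6.5 n 3
call 0
   [0.0235, 0.0031, 0.0039] 2.2
   [0.0236, 0.0022, 0.0039] 2.2
   [0.0236, 0.0013, 0.0039] 2.2
```

```bash
python3 - <<'E'
from h import *
plan([488,-45,40],-95,step=25)
E
```

```text
d [ 69.4 218.5 -92.8] dyaw -13.5 n 10
call 0
   [-0.021, -0.0107, 0.0075] 1.3
   [-0.0212, -0.0102, 0.0075] 1.3
   [-0.0215, -0.0097, 0.0075] 1.3
   [-0.0217, -0.0092, 0.0075] 1.3
   [-0.0219, -0.0087, 0.0075] 1.3
call 1
   [-0.0221, -0.0082, 0.0075] 1.3
   [-0.0223, -0.0077, 0.0075] 1.3
   [-0.0225, -0.0072, 0.0075] 1.3
   [-0.0226, -0.0066, 0.0075] 1.3
   [-0.0228, -0.0061, 0.0075] 1.3
```

arm_command(commands=[-0.015,-0.01,0,0,-0.022,-0.01,0,0,-0.022,-0.01,0,0,-0.022,-0.01,0,0,-0.022,-0.01,0,0], jaw=1.0)

```text
clock: 37.65
position: [443.4, -162.2, 122.3]
ee_rot: [0.746, -0.664, -0.013, 0.048]
contact_force: [0.4, -0.1, 0.6]
gripper_width: 85.5
```

arm_command(commands=[-0.022,-0.01,0,0,-0.022,-0.01,0,0,-0.022,-0.005,0.015,0,-0.022,-0.005,0.02,0,-0.01,0,0.02,0])

```text
clock: 38.15
position: [454.8, -66.0, 60.8]
ee_rot: [0.741, -0.67, -0.011, 0.047]
contact_force: [-0.8, -0.2, -0.8]
gripper_width: 85.1
```

arm_command(commands=[0,0,0.02,4,0,0,0.02,4,0,0,0.01,4,0,0,0,0,0,0,0,0])

```text
clock: 38.65
position: [443.0, -73.8, 7.3]
ee_rot: [-0.661, 0.749, 0.008, -0.052]
contact_force: [1.5, 0.3, 0.1]
gripper_width: 85.1
```

```bash
python3 - <<'E'
from h import *
st()
E
```

```text
t 38.65 pos [443.  -73.8   7.3] x [-0.122 -0.99   0.066] z [-0.088 -0.056 -0.995] yaw -97.0 F [1.5 0.3 0.1] w 85.1 q [ 0.22  0.44 -0.65  0.06 -0.58 -0.4 ]
```

arm_command(commands=[-0.015,0,0,-4,-0.015,0,0,-4,0,0,0,-4,0,0,0,-4,0,0,0,-4])

```text
clock: 39.15
position: [446.7, -45.3, 9.3]
ee_rot: [0.785, -0.618, -0.015, 0.047]
contact_force: [1.0, -0.2, 0.2]
gripper_width: 85.3
```

```bash
python3 - <<'E'
from h import *
st()
crop("top","u_top",180,160,330,290,5)
E
```

```text
t 39.15 pos [446.7 -45.3   9.3] x [ 0.236 -0.971  0.033] z [-0.082 -0.054 -0.995] yaw -76.3 F [ 1.  -0.2  0.2] w 85.3 q [ 0.28  0.43 -0.64  0.05 -0.59 -0.09]
```

View pics/u_top.png

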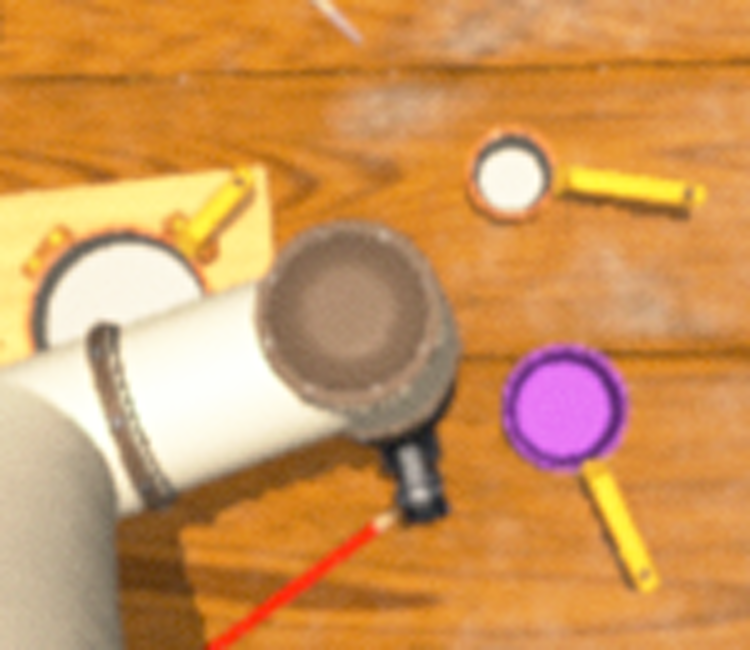

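arm_command(commands=[0.003,-0.012,0,0,0.003,-0.015,0,0,0,-0.012,0,0,0,0,0.004,0,0,0,0.003,0])

```text
clock: 39.7
position: [490.3, -43.1, 1.1]
ee_rot: [0.784, -0.619, -0.013, 0.044]
contact_force: [0.2, -0.8, 0.4]
gripper_width: 85.6
```

```bash
python3 - <<'E'
from h import *
st()
E
```

```text
t 39.7 pos [490.3 -43.1   1.1] x [ 0.233 -0.972  0.034] z [-0.075 -0.053 -0.996] yaw -76.5 F [ 0.2 -0.8  0.4] w 85.6 q [ 0.26  0.5  -0.55  0.05 -0.61 -0.07]
```

Press slowly.

arm_command(commands=[0,0,0.004,0,0,0,0.003,0,0,0,0.003,0,0,0,0.003,0,0,0,0.003,0])

```text
clock: 40.2
position: [488.7, -44.2, -9.4]
ee_rot: [0.785, -0.617, -0.012, 0.044]
contact_force: [-9.3, 2.5, 26.4]
gripper_width: 85.1
```

arm_command(commands=[0,0,0.003,0,0,0,0.003,0,0,0,0.003,0,0,0,0.003,0,0,0,0.003,0])

```text
clock: 40.7
position: [488.9, -44.5, -9.8]
ee_rot: [0.788, -0.614, -0.007, 0.041]
contact_force: [-8.4, 1.6, 23.8]
gripper_width: 85.5
```

```bash
python3 - <<'E'
from h import *
st()
E
```

```text
t 40.7 pos [488.9 -44.5  -9.8] x [ 0.245 -0.969  0.039] z [-0.062 -0.056 -0.997] yaw -75.8 F [-8.4  1.6 23.8] w 85.5 q [ 0.26  0.51 -0.57  0.07 -0.56 -0.08]
```

arm_command(commands=[0,0,0.004,0,0,0,0.004,0,0,0,0.004,0,0,0,0.004,0,0,0,0.004,0])

```text
clock: 41.2
position: [489.1, -45.0, -10.5]
ee_rot: [0.791, -0.611, -0.002, 0.037]
contact_force: [-11.5, 2.8, 33.1]
gripper_width: 85.7
```

arm_command(commands=[0,0,0.004,0,0,0,0.004,0,0,0,0.004,0,0,0,0.004,0,0,0,0.004,0])

```text
clock: 41.7
position: [489.5, -45.4, -11.2]
ee_rot: [0.794, -0.607, 0.004, 0.033]
contact_force: [-11.6, 2.7, 33.4]
gripper_width: 85.5
```

arm_command(commands=[0,0,0.004,0,0,0,0.004,0,0,0,0.004,0,0,0,0.004,0,0,0,0.004,0])

```text
clock: 42.2
position: [489.8, -45.8, -11.8]
ee_rot: [0.796, -0.604, 0.01, 0.029]
contact_force: [-12.9, 2.6, 34.2]
gripper_width: 85.1
```

```bash
python3 - <<'E'
from h import *
st()
E
```

```text
t 42.2 pos [489.8 -45.8 -11.8] x [ 0.269 -0.962  0.051] z [-0.018 -0.058 -0.998] yaw -74.4 F [-12.9   2.6  34.2] w 85.1 q [ 0.27  0.5  -0.62  0.11 -0.49 -0.09]
```

arm_command(commands=[0,0,0.004,0,0,0,0.004,0,0,0,0.004,0,0,0,0.004,0,0,0,0.004,0])

```text
clock: 42.7
position: [490.5, -46.2, -12.6]
ee_rot: [0.798, -0.601, 0.017, 0.024]
contact_force: [-11.6, 1.5, 33.5]
gripper_width: 84.9
```

arm_command(commands=[0,0,0.004,0,0,0,0.004,0,0,0,0.004,0,0,0,0.004,0,0,0,0.003,0])

```text
clock: 43.2
position: [490.9, -46.4, -13.0]
ee_rot: [0.8, -0.599, 0.023, 0.019]
contact_force: [-7.2, 2.8, 20.4]
gripper_width: 85.2
```

arm_command(commands=[0,0,-0.01,0,0,0,-0.015,0,0,0,-0.02,0,0,0,-0.02,0,0,0,-0.02,0])

```text
clock: 43.7
position: [485.2, -42.0, 73.3]
ee_rot: [0.8, -0.599, 0.021, 0.021]
contact_force: [0.1, -0.1, 0.7]
gripper_width: 85.7
```

```bash
python3 - <<'E'
from h import *
st()
places("top",["pan_third_mid","pan_third_grip","pan_small_mid","pan_small_grip"])
plan([430,-335,125],-75,step=24)
E
```

```text
t 43.7 pos [485.2 -42.   73.3] x [ 0.282 -0.958  0.059] z [ 0.009 -0.059 -0.998] yaw -73.6 F [ 0.1 -0.1  0.7] w 85.7 q [ 0.29  0.33 -0.58  0.1  -0.67 -0.07]
top pan_third_mid 0.97 [ 417.4 -297.9   13. ]
top pan_third_mid 0.8 [ 441.7 -141.1   14.6]
top pan_third_grip 0.85 [ 420.2 -375.8   42.5]
top pan_small_mid 0.63 [ 584.4 -112.6   16.1]
top pan_small_grip 0.95 [ 570.8 -192.1   38.9]
d [ -55.6 -293.1   52.2] dyaw -1.4 n 13
call 0
   [0.0206, 0.0105, -0.0027] 0.1
   [0.0206, 0.0104, -0.0027] 0.1
   [0.0207, 0.0104, -0.0027] 0.1
   [0.0207, 0.0104, -0.0027] 0.1
   [0.0207, 0.0103, -0.0027] 0.1
call 1
   [0.0207, 0.0103, -0.0027] 0.1
   [0.0207, 0.0103, -0.0027] 0.1
   [0.0208, 0.0102, -0.0027] 0.1
   [0.0208, 0.0102, -0.0027] 0.1
   [0.0208, 0.0101, -0.0027] 0.1
call 2
   [0.0208, 0.0101, -0.0027] 0.1
   [0.0208, 0.0101, -0.0027] 0.1
   [0.0209, 0.01, -0.0027] 0.1
```

arm_command(commands=[0.01,0.005,-0.012,0,0.018,0.009,-0.012,0,0.018,0.009,-0.012,0,0.018,0.009,-0.008,0,0.018,0.009,0,0], jaw=0.6)

```text
clock: 44.4
position: [464.3, -131.1, 117.0]
ee_rot: [0.801, -0.597, 0.016, 0.026]
contact_force: [-0.5, 0.1, -1.1]
gripper_width: 50.8
```

arm_command(commands=[0.018,0.009,0.001,0,0.018,0.009,0.001,0,0.018,0.009,0.001,0,0.018,0.009,0.001,0,0.018,0.009,0.001,0])

```text
clock: 44.9
position: [441.0, -233.9, 111.3]
ee_rot: [0.801, -0.598, 0.01, 0.029]
contact_force: [0.8, 0.7, 1.0]
gripper_width: 51.2
```

arm_command(commands=[0.018,0.009,0.001,0,0.018,0.009,0.001,0,0.018,0.009,0.001,0,0.01,0.005,0.001,0,0,0,0,0])

```text
clock: 45.4
position: [422.4, -307.8, 103.9]
ee_rot: [0.8, -0.599, 0.003, 0.032]
contact_force: [-0.5, 0.3, 0.7]
gripper_width: 51.1
```

```bash
python3 - <<'E'
from h import *
st()
plan([418.5,-340,120],-88,step=24)
E
```

```text
t 45.4 pos [ 422.4 -307.8  103.9] x [ 0.282 -0.958  0.043] z [-0.033 -0.054 -0.998] yaw -73.6 F [-0.5  0.3  0.7] w 51.1 q [-0.28  0.35 -0.45  0.09 -0.8   0.51]
d [ -3.9 -32.2  16.1] dyaw -14.4 n 4
call 0
   [0.0076, 0.0034, -0.0036] 3.6
   [0.0078, 0.0029, -0.0036] 3.6
   [0.008, 0.0024, -0.0036] 3.6
   [0.0081, 0.0019, -0.0036] 3.6
```

arm_command(commands=[0.005,0.003,-0.003,3.6,0.008,0.003,-0.003,3.6,0.008,0.002,-0.003,3.6,0.006,0.002,-0.003,3.6,0.004,0,0,0])

```text
clock: 45.9
position: [416.3, -336.6, 114.4]
ee_rot: [0.716, -0.697, 0.003, 0.032]
contact_force: [-0.4, 0.4, -0.2]
gripper_width: 51.1
```

```bash
python3 - <<'E'
from h import *
st()
im=arm.get_image("wrist");cv2.imwrite("pics/v_wrist.png",im[:,:,::-1])
E
```

```text
t 45.9 pos [ 416.3 -336.6  114.4] x [ 0.027 -0.998  0.05 ] z [-0.041 -0.051 -0.998] yaw -88.4 F [-0.4  0.4 -0.2] w 51.1 q [-0.34  0.35 -0.4   0.08 -0.84  0.31]
```

View pics/v_wrist.png

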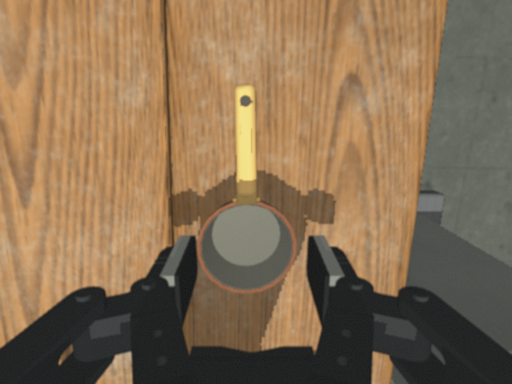

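```bash
python3 - <<'E'
from h import *
a=ray("wrist",245.2,87,46);b=ray("wrist",247.8,195,46)
c=ray("wrist",246.7,246,32)
u=(b-a)/np.linalg.norm(b-a);g=a+u*36
print(a,b,c,np.degrees(np.arctan2(*(a-b)[[1,0]])),"grip",g, np.linalg.norm((g-c)[:2]),np.degrees(np.arctan2(*(g-c)[[1,0]])))
M=R.from_quat(arm.read_state()["ee_rot"]).as_matrix()
t=np.r_[g[:2],42]+19*M[:,2];print(t);plan(t+[0,0,0],-88.4)
E
```

```text
[ 419.9415105  -415.78190865   46.        ] [ 416.63600638 -346.59048914   46.        ] [ 415.96433905 -303.70669086   32.        ] -87.26486967302371 grip [ 418.22363006 -379.82291969   46.        ] 76.14975172715017 -88.29983899706517
[ 417.4493541  -380.78411816   23.04013201]
d [  1.1 -43.9 -91.1] dyaw -0.0 n 5
call 0
   [0.0079, -0.0008, 0.0186] 0.0
   [0.0079, -0.0008, 0.0186] 0.0
   [0.0079, -0.0008, 0.0186] 0.0
   [0.0079, -0.0008, 0.0186] 0.0
   [0.0079, -0.0008, 0.0186] 0.0
```

arm_command(commands=[0.012,0,0.005,0,0.015,0,0.008,0,0.01,0,0.02,0,0.003,0,0.02,0,0,0,0.018,0])

```text
clock: 46.45
position: [417.0, -385.0, 42.7]
ee_rot: [0.718, -0.695, 0.005, 0.032]
contact_force: [0.3, 0.3, 0.7]
gripper_width: 51.3
```

```bash
python3 - <<'E'
from h import *
st()
plan([417.4,-380.5,25],-88)
E
```

```text
t 46.45 pos [ 417.  -385.    42.7] x [ 0.034 -0.998  0.052] z [-0.036 -0.053 -0.998] yaw -88.0 F [0.3 0.3 0.7] w 51.3 q [-0.43  0.49 -0.4   0.1  -0.69  0.38]
d [  0.4   4.5 -17.7] dyaw 0.0 n 1
call 0
   [-0.0054, -0.0012, 0.0174] -0.0
```

arm_command(commands=[-0.003,-0.001,0.009,0,-0.002,0,0.007,0,0,0,0.001,0,0,0,0,0,0,0,0,0])

```text
clock: 46.95
position: [415.4, -381.7, 20.8]
ee_rot: [0.718, -0.695, 0.003, 0.033]
contact_force: [0.1, -0.4, 0.1]
gripper_width: 51.5
```

arm_command(commands=[0,0,0,0,0,0,0,0,0,0,0,0,0,0,0,0,0,0,0,0], jaw=0.0)

```text
clock: 47.45
position: [417.1, -382.0, 23.2]
ee_rot: [0.719, -0.695, 0.005, 0.032]
contact_force: [-0.6, -0.0, -1.7]
gripper_width: 12.9
```

```bash
python3 - <<'E'
from h import *
s=st();M=R.from_quat(s["ee_rot"]).as_matrix();g=s["position"]-19*M[:,2];print("grasp",g)
im=arm.get_image("wrist");cv2.imwrite("pics/w_wrist.png",im[:,:,::-1])
E
```

```text
t 47.45 pos [ 417.1 -382.    23.2] x [ 0.035 -0.998  0.051] z [-0.037 -0.053 -0.998] yaw -88.0 F [-0.6 -0.  -1.7] w 12.9 q [-0.42  0.52 -0.43  0.11 -0.64  0.37]
grasp [ 417.83418036 -381.01091135   42.11273935]
```

View pics/w_wrist.png

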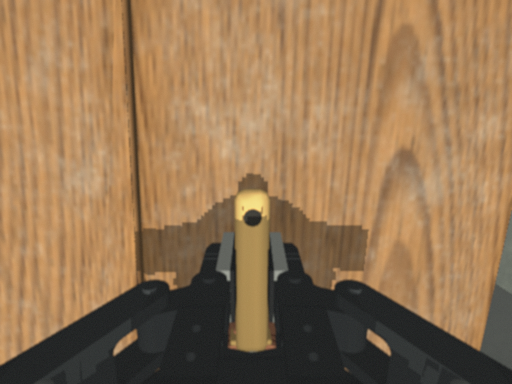

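arm_command(commands=[0,0,-0.006,0,0,0,-0.012,0,0,0,-0.02,0,0,0,-0.022,0,0,0,-0.022,0])

```text
clock: 48.0
position: [417.5, -376.3, 106.2]
ee_rot: [0.718, -0.695, 0.001, 0.033]
contact_force: [0.9, -0.4, -1.7]
gripper_width: 12.8
```

```bash
python3 - <<'E'
from h import *
st()
crop("side","x_side",100,200,350,370,3)
plan([511.3,39.6,125],-85,step=23)
E
```

```text
t 48.0 pos [ 417.5 -376.3  106.2] x [ 0.034 -0.998  0.047] z [-0.045 -0.048 -0.998] yaw -88.0 F [ 0.9 -0.4 -1.7] w 12.8 q [-0.41  0.4  -0.34  0.08 -0.85  0.39]
d [ 91.3 417.3  14.4] dyaw 3.0 n 19
call 0
   [-0.0217, -0.0055, -0.0021] -0.2
   [-0.0217, -0.0056, -0.0021] -0.2
   [-0.0217, -0.0056, -0.0021] -0.2
   [-0.0217, -0.0057, -0.0021] -0.2
   [-0.0216, -0.0057, -0.0021] -0.2
call 1
   [-0.0216, -0.0058, -0.0021] -0.2
   [-0.0216, -0.0059, -0.0021] -0.2
   [-0.0216, -0.0059, -0.0021] -0.2
   [-0.0216, -0.006, -0.0021] -0.2
   [-0.0216, -0.006, -0.0021] -0.2
call 2
   [-0.0216, -0.0061, -0.0021] -0.2
   [-0.0215, -0.0061, -0.0021] -0.2
   [-0.0215, -0.0062, -0.0021] -0.2
   [-0.0215, -0.0063, -0.0021] -0.2
   [-0.0215, -0.0063, -0.0021] -0.2
call 3
   [-0.0215, -0.0064, -0.0021] -0.2
   [-0.0214, -0.0064, -0.0021] -0.2
   [-0.0214, -0.0065, -0.0021] -0.2
   [-0.0214, -0.0066, -0.0021] -0.2
```

View pics/x_side.png

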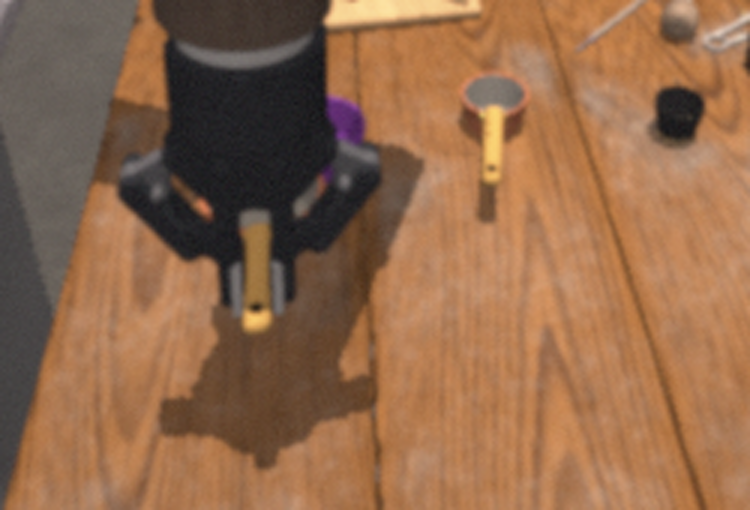

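arm_command(commands=[-0.012,-0.003,-0.008,0,-0.021,-0.0055,-0.005,0,-0.021,-0.0055,-0.003,0,-0.021,-0.0055,-0.002,0,-0.021,-0.006,-0.002,0])

```text
clock: 48.55
position: [443.2, -276.6, 128.3]
ee_rot: [0.717, -0.696, 0.006, 0.031]
contact_force: [1.1, 0.6, -1.0]
gripper_width: 12.9
```

arm_command(commands=[-0.021,-0.006,-0.002,-0.3,-0.021,-0.006,-0.002,-0.3,-0.021,-0.006,-0.002,-0.3,-0.021,-0.006,-0.002,-0.3,-0.021,-0.006,-0.002,-0.3])

```text
clock: 49.05
position: [467.5, -162.4, 132.4]
ee_rot: [0.727, -0.686, 0.005, 0.032]
contact_force: [0.3, -0.3, -1.0]
gripper_width: 12.6
```

arm_command(commands=[-0.021,-0.006,-0.002,-0.3,-0.021,-0.006,-0.002,-0.3,-0.021,-0.006,-0.002,-0.3,-0.021,-0.006,-0.002,-0.3,-0.021,-0.006,-0.002,-0.3])

```text
clock: 49.55
position: [487.8, -48.0, 136.5]
ee_rot: [0.737, -0.675, 0.003, 0.033]
contact_force: [0.7, -0.4, -1.6]
gripper_width: 12.5
```

```bash
python3 - <<'E'
from h import *
st()
plan([511.3,39.6,120],-85,step=20)
E
```

```text
t 49.55 pos [487.8 -48.  136.5] x [ 0.088 -0.995  0.049] z [-0.04  -0.053 -0.998] yaw -84.9 F [ 0.7 -0.4 -1.6] w 12.5 q [ 0.26  0.27 -0.45  0.05 -0.91 -0.21]
d [ 23.5  87.6 -16.5] dyaw -0.1 n 5
call 0
   [-0.0172, -0.0063, 0.0022] 0.0
   [-0.0172, -0.0063, 0.0022] 0.0
   [-0.0172, -0.0063, 0.0022] 0.0
   [-0.0172, -0.0063, 0.0022] 0.0
   [-0.0172, -0.0063, 0.0022] 0.0
```

arm_command(commands=[-0.017,-0.006,0.002,0,-0.017,-0.007,0.003,0,-0.015,-0.006,0.003,0,-0.01,-0.004,0.003,0,-0.005,-0.002,0.002,0])

```text
clock: 50.05
position: [505.2, 23.9, 119.5]
ee_rot: [0.738, -0.674, 0.003, 0.033]
contact_force: [0.2, 0.1, -1.3]
gripper_width: 12.9
```

```bash
python3 - <<'E'
from h import *
s=st();M=R.from_quat(s["ee_rot"]).as_matrix();g=s["position"]-19*M[:,2];c=g-81*np.array([M[0,0],M[1,0],0]);print(c,g)
zr=s["position"][2]-23.2+32
cs=[(c[0],c[1],zr,37.5,(0,255,255)),(505,121.3,50,57,(0,0,255))]
overlay("side",cs,"y_side",180,120,280,200,7)
overlay("top",cs,"y_top",170,190,240,250,8)
plan([511.3,39.6,75],-85,step=12)
E
```

```text
t 50.05 pos [505.2  23.9 119.5] x [ 0.093 -0.995  0.049] z [-0.041 -0.053 -0.998] yaw -84.7 F [ 0.2  0.1 -1.3] w 12.9 q [ 0.39  0.32 -0.42  0.04 -0.89 -0.33]
[498.49289949 105.40813821 138.41328114] [505.99474574  24.85327008 138.41328114]
d [  6.2  16.2 -44.4] dyaw -0.3 n 4
call 0
   [-0.0044, -0.0024, 0.0108] 0.1
   [-0.0044, -0.0024, 0.0108] 0.1
   [-0.0044, -0.0024, 0.0108] 0.1
   [-0.0044, -0.0024, 0.0108] 0.1
```

View pics/y_side.png

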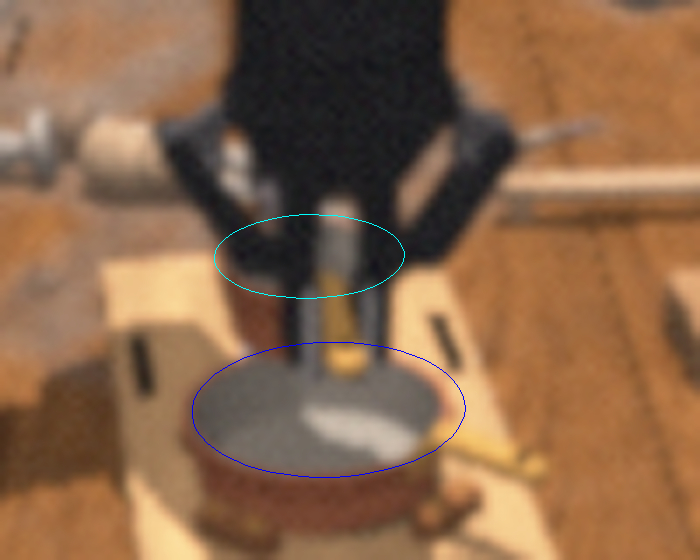

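View pics/y_top.png

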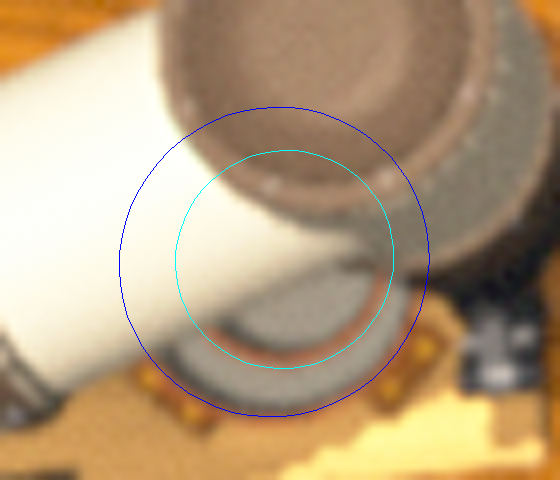

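arm_command(commands=[-0.008,-0.004,0.004,0,-0.006,-0.003,0.008,0,-0.003,-0.001,0.01,0,-0.001,-0.001,0.01,0,0,0,0.008,0])

```text
clock: 50.65
position: [511.3, 39.9, 75.6]
ee_rot: [0.737, -0.675, 0.003, 0.033]
contact_force: [-0.6, 0.6, -1.8]
gripper_width: 12.8
```

```bash
python3 - <<'E'
from h import *
st()
plan([511.3,39.6,48],-85,step=6)
E
```

```text
t 50.65 pos [511.3  39.9  75.6] x [ 0.09  -0.995  0.049] z [-0.04  -0.052 -0.998] yaw -84.8 F [-0.6  0.6 -1.8] w 12.8 q [ 0.41  0.39 -0.45  0.04 -0.79 -0.36]
d [ -0.   -0.3 -27.6] dyaw -0.2 n 5
call 0
   [-0.0002, -0.0002, 0.0055] 0.0
   [-0.0002, -0.0002, 0.0055] 0.0
   [-0.0002, -0.0002, 0.0055] 0.0
   [-0.0002, -0.0002, 0.0055] 0.0
   [-0.0002, -0.0002, 0.0055] 0.0
```

arm_command(commands=[0,0,0.007,0,0,0,0.006,0,0,0,0.006,0,0,0,0.004,0,0,0,0.003,0])

```text
clock: 51.15
position: [509.1, 37.4, 45.8]
ee_rot: [0.737, -0.675, 0.002, 0.035]
contact_force: [-0.6, -0.3, -1.7]
gripper_width: 12.9
```

```bash
python3 - <<'E'
from h import *
st()
E
```

```text
t 51.15 pos [509.1  37.4  45.8] x [ 0.089 -0.995  0.05 ] z [-0.044 -0.054 -0.998] yaw -84.9 F [-0.6 -0.3 -1.7] w 12.9 q [ 0.41  0.43 -0.48  0.05 -0.71 -0.36]
```

arm_command(commands=[-0.002,-0.002,0.001,0,0,0,0.002,0,0,0,0.002,0,0,0,0.001,0,0,0,0,0])

```text
clock: 51.65
position: [512.0, 39.0, 43.4]
ee_rot: [0.738, -0.674, 0.003, 0.034]
contact_force: [-0.9, 0.5, 1.4]
gripper_width: 13.0
```

```bash
python3 - <<'E'
from h import *
print(st()["wrist_torque"])
E
```

```text
t 51.65 pos [512.   39.   43.4] x [ 0.092 -0.995  0.051] z [-0.04  -0.054 -0.998] yaw -84.7 F [-0.9  0.5  1.4] w 13.0 q [ 0.41  0.44 -0.48  0.05 -0.71 -0.36]
[0.47000744 0.3981469  0.13736215]
```

arm_command(commands=[0,0,0,0,0,0,0,0,0,0,0,0,0,0,0,0,0,0,0,0], jaw=0.35)

```text
clock: 52.15
position: [513.7, 39.7, 44.1]
ee_rot: [0.738, -0.674, 0.004, 0.032]
contact_force: [-0.0, 0.0, 0.4]
gripper_width: 30.1
```

arm_command(commands=[0,0,-0.008,0,0,0,-0.012,0,0,0,-0.02,0,0,0,-0.025,0,0,0,-0.025,0])

```text
clock: 52.65
position: [514.6, 43.6, 134.6]
ee_rot: [0.738, -0.674, 0.002, 0.036]
contact_force: [0.7, 1.0, 0.3]
gripper_width: 30.1
```

arm_command(commands=[0.01,0,-0.01,0,0.02,0,0,0,0.02,0,0,0,0.02,0,0,0,0.02,0,0,0])

```text
clock: 53.15
position: [525.5, -47.5, 154.5]
ee_rot: [0.739, -0.672, 0.004, 0.032]
contact_force: [0.0, 0.7, -0.8]
gripper_width: 29.8
```

```bash
python3 - <<'E'
from h import *
st()
cs=[(505,121.3,53,37.5,(0,255,255)),(505,121.3,50,57,(0,0,255))]
overlay("side",cs,"z_side",180,130,280,210,7)
overlay("top",cs,"z_top",170,190,240,250,8)
places("top",["pan_third_mid","pan_third_grip","pan_small_mid","pan_small_grip"])
plan([590,-150,130],-85,step=20)
E
```

```text
t 53.15 pos [525.5 -47.5 154.5] x [ 0.095 -0.994  0.05 ] z [-0.037 -0.053 -0.998] yaw -84.5 F [ 0.   0.7 -0.8] w 29.8 q [ 0.24  0.31 -0.34  0.05 -0.97 -0.18]
top pan_third_mid 0.79 [ 441.7 -135.8   11.4]
top pan_third_grip 0.67 [512.8  45.4  63.3]
top pan_small_mid 0.94 [ 586.9 -116.5   15.7]
top pan_small_grip 0.86 [ 570.1 -189.    38.3]
d [  64.3 -104.   -24.4] dyaw -0.5 n 7
call 0
   [0.0155, -0.0079, 0.0039] 0.1
   [0.0155, -0.0079, 0.0039] 0.1
   [0.0155, -0.0079, 0.0039] 0.1
   [0.0155, -0.008, 0.0039] 0.1
   [0.0154, -0.008, 0.0039] 0.1
call 1
   [0.0154, -0.008, 0.0039] 0.1
   [0.0154, -0.008, 0.0039] 0.1
```

View pics/z_side.png

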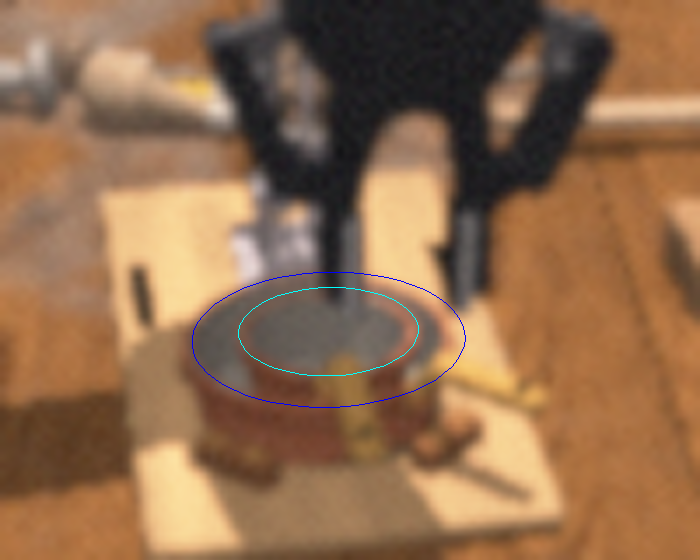

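View pics/z_top.png

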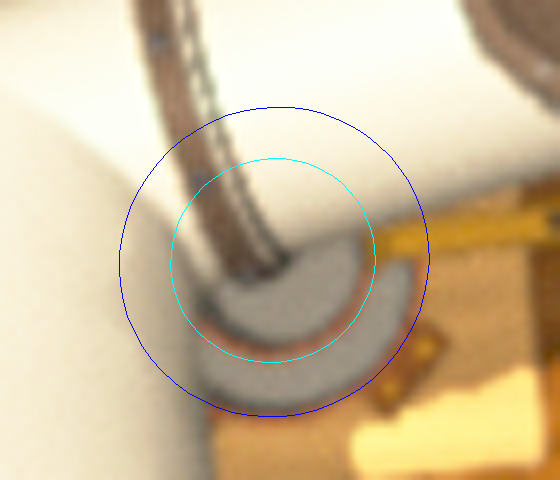

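arm_command(commands=[0.012,-0.007,0.004,0,0.015,-0.007,0.004,0,0.015,-0.007,0.004,0,0.015,-0.007,0.005,0,0.015,-0.006,0.005,0], jaw=0.6)

```text
clock: 53.95
position: [569.1, -117.2, 133.3]
ee_rot: [0.742, -0.67, 0.005, 0.032]
contact_force: [0.6, -1.0, 0.7]
gripper_width: 51.0
```

arm_command(commands=[0.012,-0.005,0.005,3,0.008,-0.004,0.005,4,0,0,0,4,0,0,0,4,0,0,0,0])

```text
clock: 54.45
position: [580.8, -144.1, 119.3]
ee_rot: [-0.638, 0.769, -0.008, -0.033]
contact_force: [0.5, -0.0, 0.1]
gripper_width: 51.1
```

```bash
python3 - <<'E'
from h import *
st()
im=arm.get_image("wrist");cv2.imwrite("pics/aa_wrist.png",im[:,:,::-1])
E
```

```text
t 54.45 pos [ 580.8 -144.1  119.3] x [-0.183 -0.981  0.06 ] z [-0.041 -0.054 -0.998] yaw -100.5 F [ 0.5 -0.   0.1] w 51.1 q [ 0.05  0.45 -0.21  0.06 -0.95 -0.28]
```

View pics/aa_wrist.png

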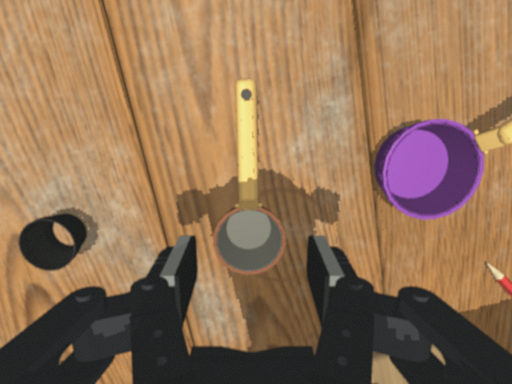

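```bash
python3 - <<'E'
from h import *
a=ray("wrist",246.3,81,46);b=ray("wrist",248.3,195,46);c=ray("wrist",249.8,240,32)
u=(b-a)/np.linalg.norm(b-a);g=a+u*36
print(a,b,c,np.degrees(np.arctan2(*(a-b)[[1,0]])),"grip",g)
M=R.from_quat(arm.read_state()["ee_rot"]).as_matrix()
t=np.r_[g[:2],42]+19*M[:,2];print(t);plan(t,-98.5)
E
```

```text
[ 567.13642293 -226.50243281   46.        ] [ 579.67238417 -152.91662057   46.        ] [ 585.40287338 -114.70628212   32.        ] -99.66800215415357 grip [ 573.18222224 -191.013726     46.        ]
[ 572.41004379 -192.03174469   23.04301241]
d [ -8.3 -48.  -96.2] dyaw 2.0 n 5
call 0
   [0.0086, -0.0007, 0.0198] -0.4
   [0.0086, -0.0006, 0.0198] -0.4
   [0.0086, -0.0006, 0.0198] -0.4
   [0.0086, -0.0005, 0.0198] -0.4
   [0.0086, -0.0005, 0.0198] -0.4
```

arm_command(commands=[0.012,-0.001,0.005,0,0.014,-0.001,0.01,-0.4,0.012,-0.001,0.02,-0.4,0.004,0,0.02,0,0,0,0.015,0])

```text
clock: 55.0
position: [575.3, -194.5, 51.6]
ee_rot: [-0.646, 0.763, -0.01, -0.03]
contact_force: [-0.2, -0.6, 0.4]
gripper_width: 51.4
```

```bash
python3 - <<'E'
from h import *
st()
plan([572.2,-192.5,23],-99.7)
E
```

```text
t 55.0 pos [ 575.3 -194.5   51.6] x [-0.164 -0.985  0.059] z [-0.034 -0.054 -0.998] yaw -99.4 F [-0.2 -0.6  0.4] w 51.4 q [-0.03  0.54 -0.27  0.08 -0.8  -0.19]
d [ -3.1   2.  -28.6] dyaw -0.3 n 2
call 0
   [-0.0016, 0.0014, 0.0142] 0.1
   [-0.0016, 0.0014, 0.0142] 0.1
```

arm_command(commands=[-0.002,0.001,0.01,0,-0.001,0.001,0.01,0,0,0,0.006,0,0,0,0.002,0,0,0,0,0])

```text
clock: 55.5
position: [571.2, -194.3, 19.7]
ee_rot: [-0.646, 0.763, -0.009, -0.032]
contact_force: [0.8, 0.1, -0.5]
gripper_width: 51.1
```

arm_command(commands=[0,0,0,0,0,0,0,0,0,0,0,0,0,0,0,0,0,0,0,0], jaw=0.0)

```text
clock: 56.0
position: [572.5, -193.9, 21.5]
ee_rot: [-0.646, 0.762, -0.01, -0.03]
contact_force: [-0.3, -0.1, -0.9]
gripper_width: 13.0
```

```bash
python3 - <<'E'
from h import *
s=st();M=R.from_quat(s["ee_rot"]).as_matrix();g=s["position"]-19*M[:,2];print("grasp",g)
im=arm.get_image("wrist");cv2.imwrite("pics/bb_wrist.png",im[:,:,::-1])
E
```

```text
t 56.0 pos [ 572.5 -193.9   21.5] x [-0.162 -0.985  0.059] z [-0.034 -0.054 -0.998] yaw -99.4 F [-0.3 -0.1 -0.9] w 13.0 q [-0.03  0.58 -0.3   0.08 -0.73 -0.2 ]
grasp [ 573.14733325 -192.83060363   40.49858955]
```

View pics/bb_wrist.png

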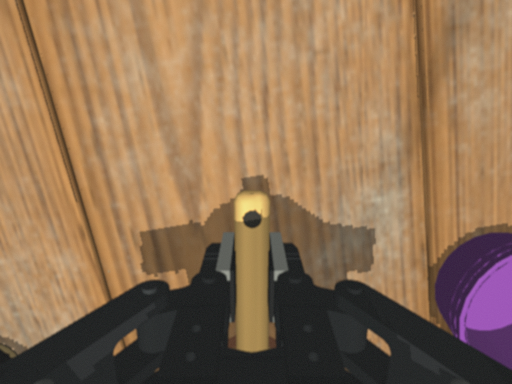

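arm_command(commands=[0,0,-0.006,0,0,0,-0.012,0,0,0,-0.02,0,0,0,-0.025,0,0,0,-0.025,0])

```text
clock: 56.55
position: [572.6, -188.8, 110.3]
ee_rot: [-0.646, 0.762, -0.006, -0.034]
contact_force: [0.6, 0.2, -1.4]
gripper_width: 12.6
```

```bash
python3 - <<'E'
from h import *
st()
plan([452.2,58.2,125],-130,step=20)
crop("side","bb_side",150,200,400,330,3)
E
```

```text
t 56.55 pos [ 572.6 -188.8  110.3] x [-0.163 -0.985  0.06 ] z [-0.044 -0.054 -0.998] yaw -99.4 F [ 0.6  0.2 -1.4] w 12.6 q [-0.02  0.47 -0.21  0.07 -0.93 -0.18]
d [-120.4  247.    14.7] dyaw -30.6 n 14
call 0
   [-0.0159, 0.0114, -0.0016] 2.2
   [-0.0155, 0.012, -0.0016] 2.2
   [-0.015, 0.0126, -0.0016] 2.2
   [-0.0145, 0.0132, -0.0016] 2.2
   [-0.014, 0.0137, -0.0016] 2.2
call 1
   [-0.0135, 0.0142, -0.0016] 2.2
   [-0.0129, 0.0147, -0.0016] 2.2
   [-0.0123, 0.0152, -0.0016] 2.2
   [-0.0117, 0.0157, -0.0016] 2.2
   [-0.0111, 0.0161, -0.0016] 2.2
call 2
   [-0.0105, 0.0165, -0.0016] 2.2
   [-0.0099, 0.0169, -0.0016] 2.2
   [-0.0092, 0.0173, -0.0016] 2.2
   [-0.0086, 0.0176, -0.0016] 2.2
```

View pics/bb_side.png

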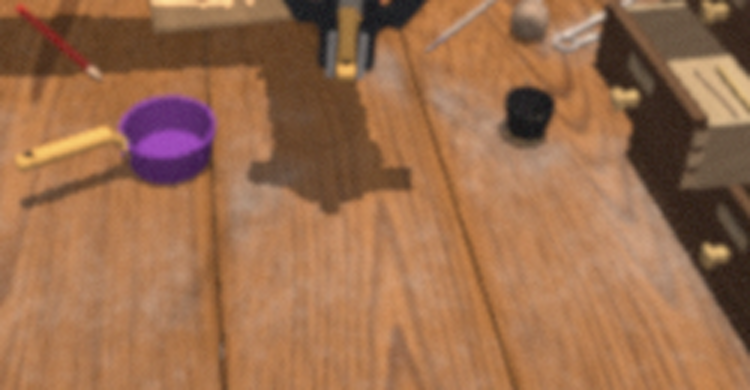

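Pan lifted. Carry, translation and roll together at low rate.

arm_command(commands=[-0.01,0.008,-0.006,2.2,-0.0155,0.012,-0.005,2.2,-0.015,0.0125,-0.003,2.2,-0.0145,0.013,-0.002,2.2,-0.014,0.0135,-0.002,2.2])

```text
clock: 57.1
position: [537.6, -106.1, 136.9]
ee_rot: [-0.566, 0.824, -0.016, -0.025]
contact_force: [-0.1, 0.1, -1.8]
gripper_width: 13.0
```

arm_command(commands=[-0.0135,0.014,-0.002,2.2,-0.013,0.0145,-0.002,2.2,-0.0125,0.015,-0.002,2.2,-0.012,0.0155,-0.001,2.2,-0.011,0.016,-0.001,2.2])

```text
clock: 57.6
position: [495.0, -13.7, 145.0]
ee_rot: [-0.481, 0.876, -0.019, -0.021]
contact_force: [-0.1, -0.1, -0.6]
gripper_width: 13.1
```

```bash
python3 - <<'E'
from h import *
st()
plan([452.2,58.2,125],-130,step=18)
E
```

```text
t 57.6 pos [495.  -13.7 145. ] x [-0.537 -0.842  0.055] z [-0.018 -0.054 -0.998] yaw -122.5 F [-0.1 -0.1 -0.6] w 13.1 q [ 0.33  0.26 -0.44  0.06 -0.91 -0.93]
d [-42.8  71.9 -20. ] dyaw -7.5 n 5
call 0
   [-0.0077, 0.015, 0.0034] 1.5
   [-0.0073, 0.0152, 0.0034] 1.5
   [-0.0069, 0.0154, 0.0034] 1.5
   [-0.0065, 0.0156, 0.0034] 1.5
   [-0.0061, 0.0157, 0.0034] 1.5
```

arm_command(commands=[-0.008,0.015,0.003,1.5,-0.007,0.015,0.003,1.5,-0.007,0.015,0.004,1.5,-0.004,0.01,0.004,1.5,-0.002,0.004,0.003,1])

```text
clock: 58.1
position: [460.8, 45.9, 129.2]
ee_rot: [-0.425, 0.905, -0.021, -0.016]
contact_force: [-0.1, -0.4, -0.6]
gripper_width: 12.6
```

```bash
python3 - <<'E'
from h import *
s=st();M=R.from_quat(s["ee_rot"]).as_matrix();g=s["position"]-19*M[:,2];c=g-81*np.array([M[0,0],M[1,0],0])/np.hypot(M[0,0],M[1,0]);print(c,g)
zr=s["position"][2]-21.5+32
cs=[(c[0],c[1],zr,28,(0,255,255)),(505,121.3,50,57,(0,0,255))]
overlay("side",cs,"cc_side",180,120,280,200,7)
overlay("top",cs,"cc_top",170,190,240,250,8)
plan([452.2,58.2,85],-130,step=12)
E
```

```text
t 58.1 pos [460.8  45.9 129.2] x [-0.638 -0.768  0.047] z [-0.012 -0.051 -0.999] yaw -129.7 F [-0.1 -0.4 -0.6] w 12.6 q [ 0.48  0.23 -0.53  0.05 -0.85 -1.21]
[512.80543875 109.19740089 148.17977985] [461.04424896  46.8934746  148.17977985]
d [ -8.9  12.6 -44. ] dyaw -0.3 n 4
call 0
   [-0.0015, 0.004, 0.0108] 0.1
   [-0.0015, 0.004, 0.0108] 0.1
   [-0.0015, 0.004, 0.0108] 0.1
   [-0.0015, 0.004, 0.0108] 0.1
```

View pics/cc_side.png

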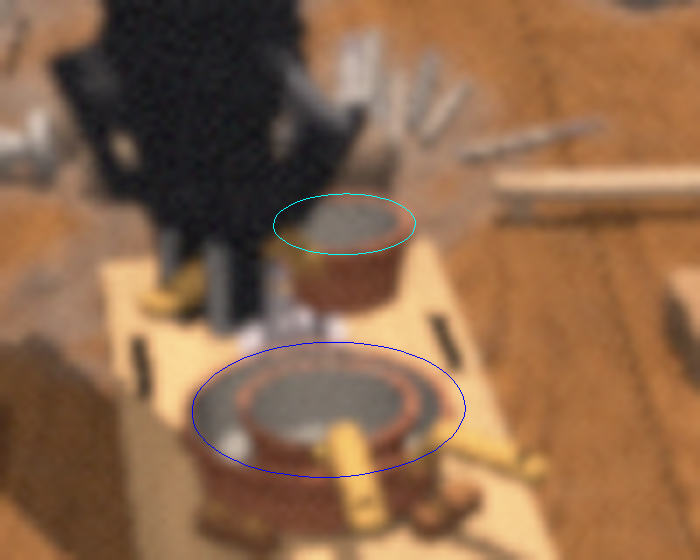

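View pics/cc_top.png

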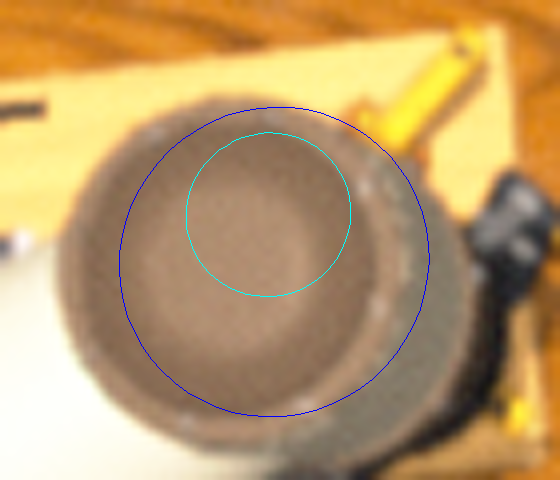

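arm_command(commands=[-0.003,0.006,0.005,0,-0.002,0.005,0.008,0,-0.001,0.002,0.01,0,0,0.001,0.01,0,0,0,0.007,0])

```text
clock: 58.7
position: [454.5, 57.4, 86.4]
ee_rot: [-0.425, 0.905, -0.021, -0.015]
contact_force: [0.3, -0.5, -1.8]
gripper_width: 12.8
```

```bash
python3 - <<'E'
from h import *
s=st();M=R.from_quat(s["ee_rot"]).as_matrix();g=s["position"]-19*M[:,2];c=g-81*np.array([M[0,0],M[1,0],0])/np.hypot(M[0,0],M[1,0]);print(c,g)
zr=s["position"][2]-21.5+32
cs=[(c[0],c[1],zr,28,(0,255,255)),(505,121.3,53,37.5,(0,0,255))]
overlay("side",cs,"dd_side",180,120,280,200,7)
plan([452.8,58.2,65],-130,step=6)
E
```

```text
t 58.7 pos [454.5  57.4  86.4] x [-0.638 -0.768  0.045] z [-0.01  -0.051 -0.999] yaw -129.7 F [ 0.3 -0.5 -1.8] w 12.8 q [ 0.51  0.28 -0.6   0.06 -0.72 -1.25]
[506.3997015  120.69826135 105.37865588] [454.63459274  58.39759109 105.37865588]
d [ -0.9   1.1 -20.4] dyaw -0.3 n 4
call 0
   [-0.0003, 0.0005, 0.0051] 0.1
   [-0.0003, 0.0005, 0.0051] 0.1
   [-0.0003, 0.0005, 0.0051] 0.1
   [-0.0003, 0.0005, 0.0051] 0.1
```

View pics/dd_side.png

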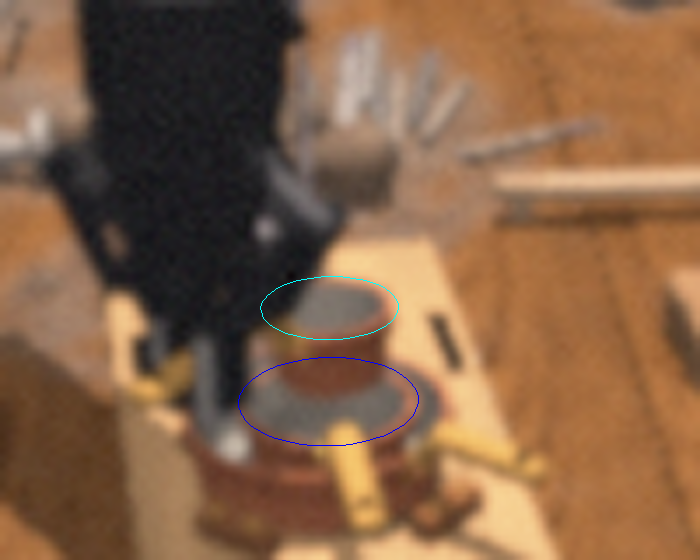

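arm_command(commands=[0,0,0.007,0,0,0,0.008,0,0,0.001,0.008,0,0,0,0.006,0,0,0,0.004,0])

```text
clock: 59.25
position: [453.0, 55.8, 49.5]
ee_rot: [-0.425, 0.905, -0.021, -0.016]
contact_force: [0.5, 0.2, -1.8]
gripper_width: 13.1
```

```bash
python3 - <<'E'
from h import *
s=st();M=R.from_quat(s["ee_rot"]).as_matrix();g=s["position"]-19*M[:,2];c=g-81*np.array([M[0,0],M[1,0],0])/np.hypot(M[0,0],M[1,0]);print(c,g)
plan([452.8,58.2,46],-130,step=6)
E
```

```text
t 59.25 pos [453.   55.8  49.5] x [-0.639 -0.768  0.047] z [-0.012 -0.052 -0.999] yaw -129.8 F [ 0.5  0.2 -1.8] w 13.1 q [ 0.51  0.35 -0.64  0.07 -0.62 -1.26]
[505.07219668 119.00435411  68.46276525] [453.26419132  56.73935126  68.46276525]
d [-0.2  2.4 -3.5] dyaw -0.2 n 1
call 0
   [-0.0019, 0.0018, 0.0034] 0.2
```

arm_command(commands=[-0.002,0.002,0.002,0,0,0,0.002,0,0,0,0.002,0,0,0,0.001,0,0,0,0,0])

```text
clock: 59.75
position: [453.0, 57.6, 43.9]
ee_rot: [-0.425, 0.905, -0.022, -0.016]
contact_force: [-2.2, 1.0, 3.6]
gripper_width: 12.6
```

```bash
python3 - <<'E'
from h import *
s=st()
M=R.from_quat(s["ee_rot"]).as_matrix();g=s["position"]-19*M[:,2];c=g-81*np.array([M[0,0],M[1,0],0])/np.hypot(M[0,0],M[1,0]);print(c)
E
```

```text
t 59.75 pos [453.   57.6  43.9] x [-0.638 -0.769  0.048] z [-0.011 -0.053 -0.999] yaw -129.7 F [-2.2  1.   3.6] w 12.6 q [ 0.51  0.36 -0.65  0.07 -0.61 -1.26]
[504.95302734 120.91674137  62.83628375]
```

Contact. Release and retreat.

arm_command(commands=[0,0,0,0,0,0,0,0,0,0,0,0,0,0,0,0,0,0,0,0], jaw=0.35)

```text
clock: 60.25
position: [454.8, 58.7, 44.9]
ee_rot: [-0.425, 0.905, -0.022, -0.013]
contact_force: [0.6, 0.0, -0.3]
gripper_width: 29.7
```

arm_command(commands=[0,0,-0.008,0,0,0,-0.012,0,0,0,-0.02,0,0,0,-0.025,0,0,0,-0.025,0])

```text
clock: 60.75
position: [453.0, 62.2, 136.0]
ee_rot: [-0.425, 0.905, -0.022, -0.018]
contact_force: [-0.8, 0.8, -0.5]
gripper_width: 29.9
```

arm_command(commands=[0.015,0,-0.02,0,0.02,0,-0.02,0,0.02,0,-0.02,0,0.02,0,-0.02,0,0.02,0,-0.02,0])

```text
clock: 61.25
position: [393.0, -6.0, 248.1]
ee_rot: [-0.427, 0.904, -0.022, -0.016]
contact_force: [-0.1, -0.1, 0.3]
gripper_width: 29.8
```

```bash
python3 - <<'E'
from h import *
st()
cs=[(505,121.3,56,28,(0,255,255)),(505,121.3,53,37.5,(0,255,0)),(505,121.3,50,57,(0,0,255))]
overlay("side",cs,"ee_side",180,120,280,200,7)
overlay("top",cs,"ee_top",170,190,240,250,8)
crop("side","ee_side0",180,120,280,200,7)
crop("top","ee_top0",150,180,250,255,8)
E
```

```text
t 61.25 pos [393.   -6.  248.1] x [-0.635 -0.771  0.047] z [-0.01  -0.053 -0.999] yaw -129.5 F [-0.1 -0.1  0.3] w 29.8 q [ 0.44 -0.03 -0.49  0.05 -1.14 -1.15]
```

View pics/ee_side.png

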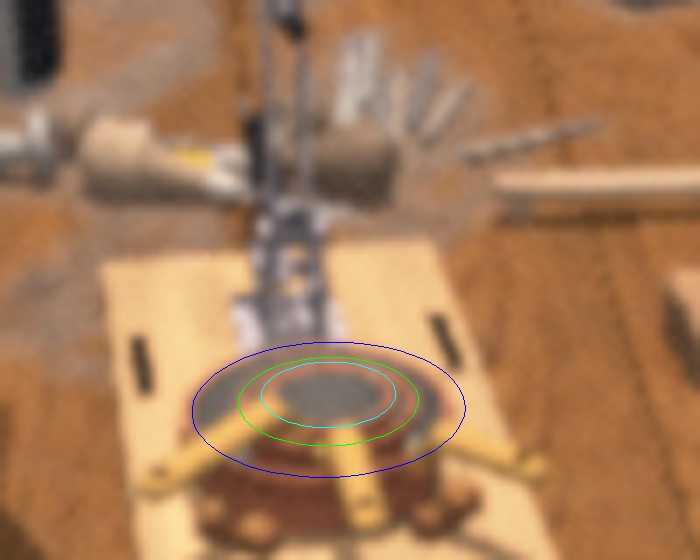

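View pics/ee_side0.png

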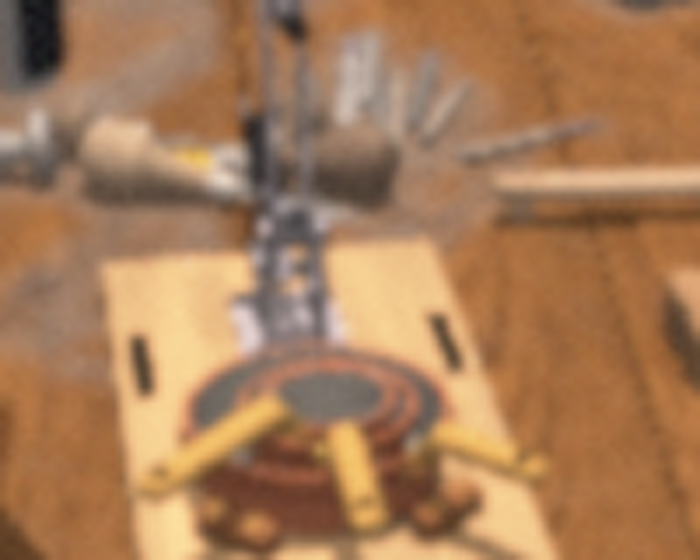

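View pics/ee_top0.png

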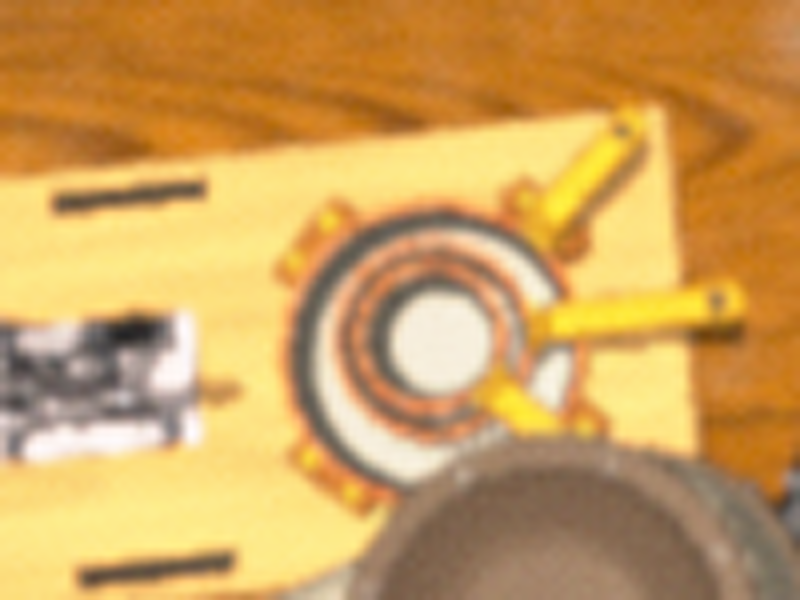

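```bash
python3 - <<'E'
from h import *
f=lambda x,y:(150+x/8-.44,180+y/8-.44)
for n,x,y,z in [("smallfloor",441,342,27),("smallrim",441,340,56),("thirdrim",437,340,53),("largerim",435,352,50)]:
    print(n,np.round(ray("top",*f(x,y),z),1))
plan([484,330,250],-85,step=24)
E
```

```text
smallfloor [506.5 122.3  27. ]
smallrim [504.7 117.9  56. ]
thirdrim [505.  119.8  53. ]
largerim [500.8 121.   50. ]
d [ 90.3 335.4   2.8] dyaw 44.6 n 15
call 0
   [-0.021, 0.0096, -0.0014] -3.0
   [-0.0215, 0.0085, -0.0014] -3.0
   [-0.0219, 0.0073, -0.0014] -3.0
   [-0.0223, 0.0062, -0.0014] -3.0
   [-0.0226, 0.005, -0.0014] -3.0
call 1
   [-0.0228, 0.0039, -0.0014] -3.0
   [-0.023, 0.0027, -0.0014] -3.0
   [-0.0231, 0.0015, -0.0014] -3.0
   [-0.0231, 0.0003, -0.0014] -3.0
   [-0.0231, -0.0009, -0.0014] -3.0
call 2
   [-0.023, -0.0021, -0.0014] -3.0
   [-0.0229, -0.0033, -0.0014] -3.0
   [-0.0227, -0.0045, -0.0014] -3.0
   [-0.0224, -0.0057, -0.0014] -3.0
   [-0.0221, -0.0068, -0.0014] -3.0
```

arm_command(commands=[-0.015,0.007,-0.005,-3,-0.0215,0.0085,-0.005,-3,-0.022,0.0075,-0.005,-3,-0.022,0.006,-0.003,-3,-0.0225,0.005,-0.0015,-3], jaw=0.6)

```text
clock: 61.95
position: [420.4, 103.7, 255.5]
ee_rot: [-0.544, 0.839, -0.018, -0.024]
contact_force: [0.6, -0.1, -0.0]
gripper_width: 51.3
```

arm_command(commands=[-0.023,0.004,-0.0015,-3,-0.023,0.003,-0.0015,-3,-0.023,0.0015,-0.0015,-3,-0.02,0,-0.0015,-3,-0.01,-0.001,-0.0015,-3])

```text
clock: 62.45
position: [445.0, 208.1, 248.4]
ee_rot: [-0.654, 0.755, -0.014, -0.034]
contact_force: [0.3, -0.2, 0.3]
gripper_width: 51.0
```

```bash
python3 - <<'E'
from h import *
st()
im=arm.get_image("wrist");cv2.imwrite("pics/ff_wrist.png",im[:,:,::-1])
places("wrist",["pan_large_mid","pan_third_mid","pan_small_mid","pan_large_grip","pan_third_grip","pan_small_grip","board_nest","handle_grip"])
plan([490,290,250],-85,step=20)
crop("top","ff_top",150,180,250,255,8)
E
```

```text
t 62.45 pos [445.  208.1 248.4] x [-0.142 -0.987  0.07 ] z [-0.032 -0.066 -0.997] yaw -98.2 F [ 0.3 -0.2  0.3] w 51.0 q [ 0.78  0.17 -0.26  0.03 -1.21 -0.94]
wrist pan_small_mid 0.83 [505.9 124.8  41.7]
wrist pan_large_grip 0.67 [561.   69.3  58.2]
wrist pan_third_grip 0.77 [514.2  39.5  62.6]
wrist pan_small_grip 0.94 [453.6  59.9  67.9]
wrist pan_small_grip 0.27 [486.4 368.7  66.4]
wrist board_nest 0.65 [506.9 120.8  37.5]
wrist handle_grip 0.88 [483.6 368.2  62.5]
d [45.2 84.3 -0.5] dyaw 13.5 n 5
call 0
   [-0.018, -0.0064, -0.0012] -2.7
   [-0.0177, -0.0073, -0.0012] -2.7
   [-0.0173, -0.0081, -0.0012] -2.7
   [-0.0169, -0.0089, -0.0012] -2.7
   [-0.0165, -0.0097, -0.0012] -2.7
```

View pics/ff_wrist.png

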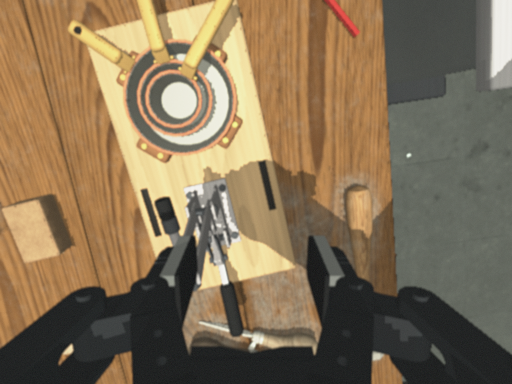

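View pics/ff_top.png

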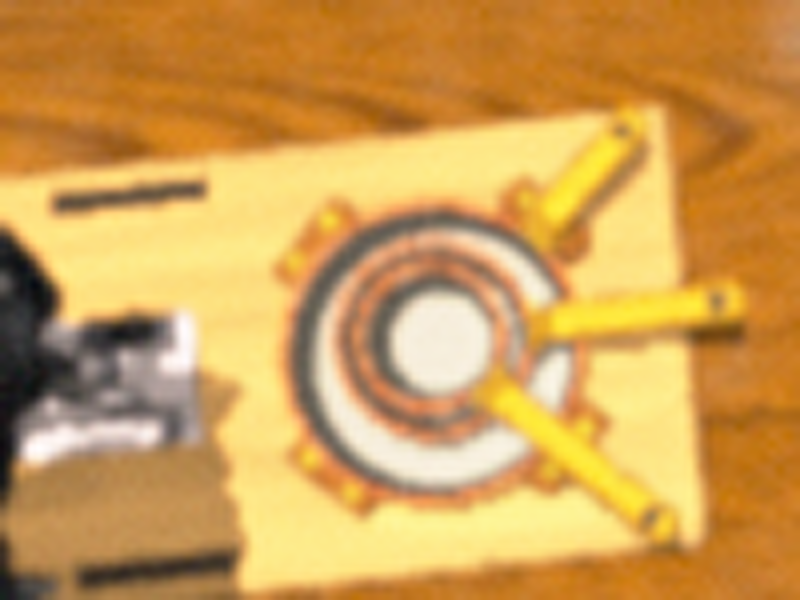

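```bash
python3 - <<'E'
from h import *
plan([484,355,240],-85,step=20)
E
```

```text
d [ 39.1 149.3 -10.6] dyaw 13.5 n 8
call 0
   [-0.0192, -0.0021, -0.0] -1.7
   [-0.0192, -0.0027, -0.0] -1.7
   [-0.0191, -0.0032, -0.0] -1.7
   [-0.019, -0.0038, -0.0] -1.7
   [-0.0188, -0.0043, -0.0] -1.7
call 1
   [-0.0187, -0.0049, -0.0] -1.7
   [-0.0186, -0.0054, -0.0] -1.7
   [-0.0184, -0.006, -0.0] -1.7
```

arm_command(commands=[-0.015,-0.002,-0.001,-1.7,-0.019,-0.003,0,-1.7,-0.019,-0.003,0,-1.7,-0.019,-0.004,0,-1.7,-0.019,-0.004,0,-1.7])

```text
clock: 63.45
position: [470.3, 300.4, 246.4]
ee_rot: [0.71, -0.704, 0.012, 0.031]
contact_force: [-0.4, 0.7, 0.3]
gripper_width: 51.3
```

arm_command(commands=[-0.018,-0.005,0,-1.7,-0.018,-0.005,0,-1.7,-0.013,-0.005,0.01,-1.5,-0.005,-0.002,0.02,0,0,0,0.02,0])

```text
clock: 63.95
position: [486.7, 364.7, 190.3]
ee_rot: [0.744, -0.667, 0.011, 0.028]
contact_force: [-0.4, 0.0, 0.3]
gripper_width: 51.1
```

```bash
python3 - <<'E'
from h import *
s=st();M=R.from_quat(s["ee_rot"]).as_matrix()
g=np.array([484.1,365.9,61.3])+19*M[:,2];print(g)
plan(g+[0,0,60],-85,step=20)
im=arm.get_image("wrist");cv2.imwrite("pics/gg_wrist.png",im[:,:,::-1])
E
```

```text
t 63.95 pos [486.7 364.7 190.3] x [ 0.109 -0.993  0.053] z [-0.021 -0.055 -0.998] yaw -83.7 F [-0.4  0.   0.3] w 51.1 q [ 0.92  0.41 -0.06  0.02 -1.15 -0.82]
[483.69428883 364.84922286  42.33341713]
d [ -3.    0.1 -88. ] dyaw -1.3 n 5
call 0
   [-0.001, 0.0001, 0.0176] 0.3
   [-0.001, 0.0001, 0.0176] 0.3
   [-0.001, 0.0001, 0.0176] 0.3
   [-0.001, 0.0001, 0.0176] 0.3
   [-0.001, 0.0001, 0.0176] 0.3
```

View pics/gg_wrist.png

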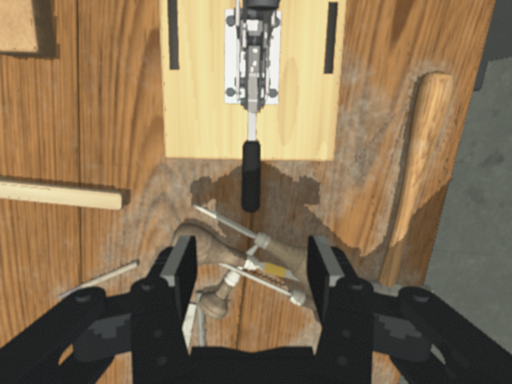

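arm_command(commands=[-0.001,0,0.018,0.3,-0.001,0,0.018,0.3,-0.001,0,0.018,0.3,-0.001,0,0.018,0.3,-0.001,0,0.015,0], jaw=0.5)

```text
clock: 64.5
position: [482.5, 365.7, 94.6]
ee_rot: [0.738, -0.674, 0.011, 0.032]
contact_force: [0.2, -0.3, -0.3]
gripper_width: 42.7
```

```bash
python3 - <<'E'
from h import *
s=st();M=R.from_quat(s["ee_rot"]).as_matrix()
g=np.array([484.1,365.9,61.3])+19*M[:,2];print(g)
plan(g+[0,0,3],-85,step=12)
im=arm.get_image("wrist");cv2.imwrite("pics/hh_wrist.png",im[:,:,::-1])
E
```

```text
t 64.5 pos [482.5 365.7  94.6] x [ 0.092 -0.994  0.058] z [-0.027 -0.061 -0.998] yaw -84.7 F [ 0.2 -0.3 -0.3] w 42.7 q [ 0.92  0.5  -0.18  0.02 -0.95 -0.84]
[483.58558871 364.74201204  42.34229853]
d [  1.   -1.  -49.3] dyaw -0.3 n 5
call 0
   [-0.0004, -0.0005, 0.0098] 0.1
   [-0.0004, -0.0005, 0.0098] 0.1
   [-0.0004, -0.0005, 0.0098] 0.1
   [-0.0004, -0.0005, 0.0098] 0.1
   [-0.0004, -0.0005, 0.0098] 0.1
```

View pics/hh_wrist.png

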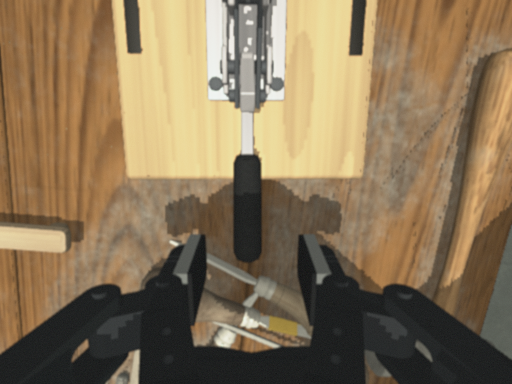

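arm_command(commands=[0,-0.001,0.012,0,0,-0.001,0.012,0,0,0,0.012,0,0,0,0.01,0,0,0,0.004,0])

```text
clock: 65.05
position: [482.5, 362.6, 38.6]
ee_rot: [0.739, -0.673, 0.01, 0.034]
contact_force: [-0.9, -0.1, 0.2]
gripper_width: 42.8
```

```bash
python3 - <<'E'
from h import *
lev()
im=arm.get_image("wrist");cv2.imwrite("pics/ii_wrist.png",im[:,:,::-1])
E
```

```text
t 65.05 pos [482.5 362.6  38.6] x [ 0.094 -0.994  0.061] z [-0.03  -0.064 -0.998] yaw -84.6 F [-0.9 -0.1  0.2] w 42.8 q [ 0.92  0.57 -0.23  0.02 -0.84 -0.84]
lever r 89.7 deg 77.4 side -1.2
```

View pics/ii_wrist.png

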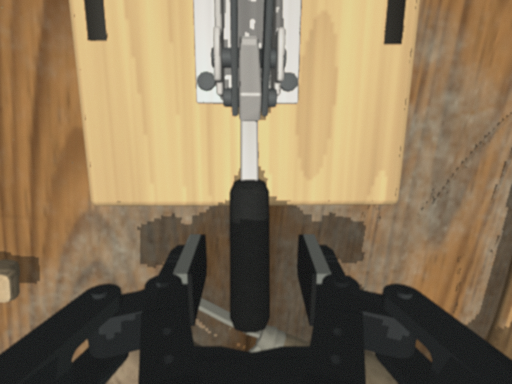

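Close the jaws on the lever.

arm_command(commands=[0,0,0,0,0,0,0,0,0,0,0,0,0,0,0,0,0,0,0,0], jaw=0.0)

```text
clock: 65.6
position: [483.6, 362.6, 39.1]
ee_rot: [0.739, -0.673, 0.011, 0.032]
contact_force: [0.2, -0.9, -2.2]
gripper_width: 15.2
```

```bash
cat >> h.py <<'E'
def arc(th0,ths,r):
    M=R.from_quat(arm.read_state()["ee_rot"]).as_matrix()
    P=lambda t:r*(np.sin(np.radians(t))*BY+np.cos(np.radians(t))*np.array([0,0,1]))
    t=th0
    for u in ths: print(u,np.round(M.T@(P(u)-P(t))/1000,4).tolist());t=u
E
python3 - <<'E'
from h import *
th=lev()
arc(th,[70,62,54,46,38,30,22,14,6,-2,-8,-14,-18],90)
E
```

```text
t 65.6 pos [483.6 362.6  39.1] x [ 0.093 -0.994  0.06 ] z [-0.028 -0.062 -0.998] yaw -84.6 F [ 0.2 -0.9 -2.2] w 15.2 q [ 0.92  0.57 -0.23  0.02 -0.84 -0.84]
lever r 89.7 deg 77.1 side -0.2
70 [0.0038, 0.0004, -0.0105]
62 [0.0058, 0.0004, -0.0111]
54 [0.0073, 0.0004, -0.0102]
46 [0.0086, 0.0004, -0.0091]
38 [0.0098, 0.0003, -0.0078]
30 [0.0108, 0.0003, -0.0064]
22 [0.0116, 0.0003, -0.0048]
14 [0.0121, 0.0002, -0.0032]
6 [0.0125, 0.0002, -0.0014]
-2 [0.0125, 0.0001, 0.0003]
-8 [0.0093, 0.0, 0.0014]
-14 [0.0091, 0.0, 0.0023]
-18 [0.0059, -0.0, 0.0021]
```

arm_command(commands=[0.003,0,-0.008,0,0.005,0,-0.0105,0,0.0065,0,-0.0105,0,0.008,0,-0.0095,0,0.004,0,-0.004,0])

```text
clock: 66.1
position: [485.8, 337.9, 82.3]
ee_rot: [0.739, -0.673, 0.009, 0.032]
contact_force: [0.3, -1.1, -12.2]
gripper_width: 15.5
```

```bash
python3 - <<'E'
from h import *
th=lev()
arc(th,[th-8*i for i in range(1,9)],90)
E
```

```text
t 66.1 pos [485.8 337.9  82.3] x [ 0.095 -0.994  0.057] z [-0.03  -0.06  -0.998] yaw -84.5 F [  0.3  -1.1 -12.2] w 15.5 q [ 0.89  0.5  -0.23  0.02 -0.91 -0.81]
lever r 89.0 deg 44.7 side -0.0
36.66844432691946 [0.01, 0.0004, -0.0076]
28.668444326919463 [0.0109, 0.0003, -0.0062]
20.668444326919463 [0.0117, 0.0003, -0.0046]
12.668444326919463 [0.0122, 0.0002, -0.0029]
4.668444326919463 [0.0125, 0.0002, -0.0012]
-3.331555673080537 [0.0125, 0.0001, 0.0006]
-11.331555673080537 [0.0123, 0.0, 0.0023]
-19.331555673080537 [0.0119, -0.0, 0.004]
```

arm_command(commands=[0.01,0,-0.0065,0,0.011,0,-0.006,0,0.0115,0,-0.0045,0,0.012,0,-0.003,0,0.006,0,-0.001,0])

```text
clock: 66.6
position: [490.3, 288.6, 107.8]
ee_rot: [0.739, -0.673, 0.006, 0.028]
contact_force: [-2.8, 5.6, -13.5]
gripper_width: 14.9
```

```bash
python3 - <<'E'
from h import *
th=lev()
arc(th,[th-6*i for i in range(1,7)],90)
crop("side","jj_side",150,80,310,210,5)
E
```

```text
t 66.6 pos [490.3 288.6 107.8] x [ 0.094 -0.994  0.047] z [-0.028 -0.05  -0.998] yaw -84.6 F [ -2.8   5.6 -13.5] w 14.9 q [ 0.82  0.43 -0.27  0.02 -0.93 -0.74]
lever r 89.7 deg 8.3 side 0.1
2.2601001446609157 [0.0094, 0.0001, -0.0004]
-3.7398998553390843 [0.0094, 0.0001, 0.0006]
-9.739899855339084 [0.0093, 0.0, 0.0015]
-15.739899855339084 [0.0091, -0.0, 0.0025]
-21.739899855339083 [0.0088, -0.0, 0.0034]
-27.739899855339083 [0.0084, -0.0001, 0.0043]
```

View pics/jj_side.png

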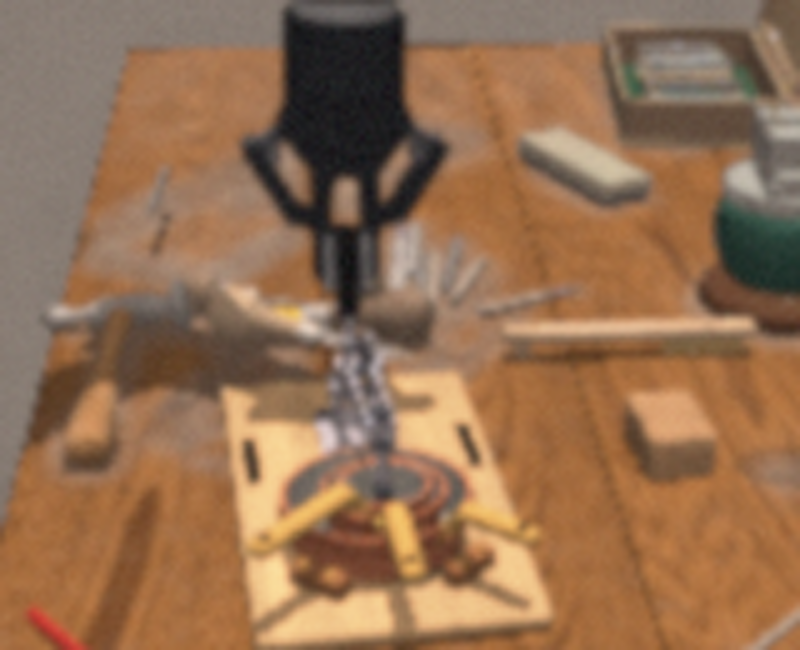

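arm_command(commands=[0.008,0,0,0,0.009,0,0.0005,0,0.008,0,0.0015,0,0.006,0,0.0015,0,0.004,0,0.001,0])

```text
clock: 67.15
position: [492.8, 261.1, 108.2]
ee_rot: [0.738, -0.674, 0.002, 0.02]
contact_force: [-5.1, 9.0, -9.8]
gripper_width: 14.7
```

```bash
python3 - <<'E'
from h import *
th=lev()
arc(th,[-14,-18],90)
E
```

```text
t 67.15 pos [492.8 261.1 108.2] x [ 0.091 -0.995  0.03 ] z [-0.024 -0.032 -0.999] yaw -84.8 F [-5.1  9.  -9.8] w 14.7 q [ 0.78  0.41 -0.3   0.01 -0.9  -0.7 ]
lever r 90.5 deg -9.6 side 0.2
-14 [0.0068, 0.0, 0.0016]
-18 [0.006, -0.0, 0.0019]
```

arm_command(commands=[0.005,0,0.001,0,0.005,0,0.001,0,0.004,0,0.001,0,0.003,0,0.001,0,0.002,0,0,0])

```text
clock: 67.65
position: [493.7, 250.6, 106.5]
ee_rot: [0.738, -0.675, -0.002, 0.013]
contact_force: [-3.7, 11.1, -14.6]
gripper_width: 15.4
```

```bash
python3 - <<'E'
from h import *
lev()
crop("side","kk_side",170,100,290,200,6)
E
```

```text
t 67.65 pos [493.7 250.6 106.5] x [ 0.088 -0.996  0.014] z [-0.021 -0.016 -1.   ] yaw -84.9 F [ -3.7  11.1 -14.6] w 15.4 q [ 0.76  0.4  -0.31 -0.   -0.88 -0.67]
lever r 91.2 deg -16.5 side 0.2
```

View pics/kk_side.png

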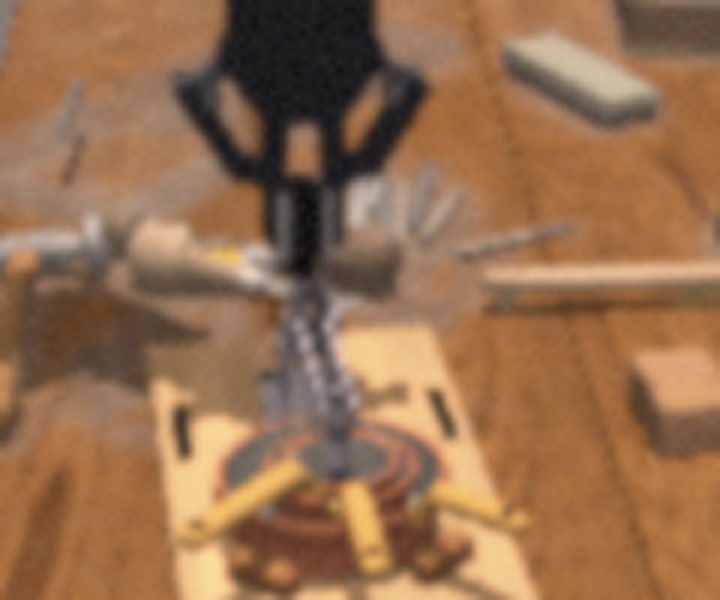

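arm_command(commands=[0.004,0,0.001,0,0.004,0,0.001,0,0.004,0,0.001,0,0,0,0,0,0,0,0,0])

```text
clock: 68.2
position: [494.1, 246.1, 105.2]
ee_rot: [0.737, -0.676, -0.006, 0.008]
contact_force: [-0.0, 2.4, -10.9]
gripper_width: 15.4
```

```bash
python3 - <<'E'
from h import *
lev()
E
```

```text
t 68.2 pos [494.1 246.1 105.2] x [ 0.085 -0.996  0.003] z [-0.02  -0.005 -1.   ] yaw -85.1 F [ -0.    2.4 -10.9] w 15.4 q [ 0.75  0.4  -0.32 -0.01 -0.87 -0.66]
lever r 91.5 deg -19.5 side 0.1
```

arm_command(commands=[0,0,0,0,0,0,0,0,0,0,0,0,0,0,0,0,0,0,0,0], jaw=0.5)

```text
clock: 68.7
position: [496.4, 242.8, 110.9]
ee_rot: [0.737, -0.676, -0.003, 0.01]
contact_force: [-0.4, 0.3, 1.2]
gripper_width: 42.7
```

arm_command(commands=[0,0,-0.01,0,0,0,-0.02,0,0,0,-0.025,0,0,0,-0.025,0,0,0,-0.025,0])

```text
clock: 69.2
position: [496.7, 241.8, 219.0]
ee_rot: [0.737, -0.676, -0.003, 0.014]
contact_force: [0.3, -0.0, 0.6]
gripper_width: 42.5
```

arm_command(commands=[-0.01,0,-0.02,0,-0.02,0,-0.02,0,-0.02,0,-0.02,0,-0.02,0,-0.01,0,-0.01,0,0,0])

```text
clock: 69.7
position: [492.5, 323.7, 301.1]
ee_rot: [0.736, -0.677, -0.001, 0.008]
contact_force: [0.2, 0.2, -0.5]
gripper_width: 42.9
```

```bash
python3 - <<'E'
from h import *
st()
im=arm.get_image("wrist");cv2.imwrite("pics/ll_wrist.png",im[:,:,::-1])
crop("side","ll_side",170,100,290,200,6)
crop("top","ll_top",130,180,250,260,6)
places("wrist",["handle_grip","clamp_pivot","pan_small_mid"]);places("side",["handle_grip"])
for th in [-20,-14,-8,-2]:
  p=PIV+112*(np.sin(np.radians(th))*BY+np.array([0,0,np.cos(np.radians(th))])); print(th,"tip",proj("wrist",p),proj("side",p),proj("top",p))
E
```

```text
t 69.7 pos [492.5 323.7 301.1] x [ 0.084 -0.996  0.009] z [-0.013 -0.01  -1.   ] yaw -85.2 F [ 0.2  0.2 -0.5] w 42.9 q [ 0.85  0.29  0.05 -0.   -1.34 -0.77]
wrist handle_grip 0.69 [492.7 251.2 128.9]
wrist clamp_pivot 0.72 [495.2 272.2  35.9]
side handle_grip 0.52 [507.1 123.2  37.2]
side handle_grip 0.41 [491.6 254.  134. ]
-20 tip [253.11054798  81.37194347] [220.74993026 132.56714645] [155.1522117  223.92233566]
-14 tip [253.2115741   94.96727446] [220.28136264 130.14712548] [150.65488463 224.2711432 ]
-8 tip [253.28004674 108.877637  ] [219.82135881 128.08653673] [146.14974051 224.6695074 ]
-2 tip [253.31469541 122.77136711] [219.37575099 126.40422756] [141.70107551 225.11206858]
```

View pics/ll_wrist.png

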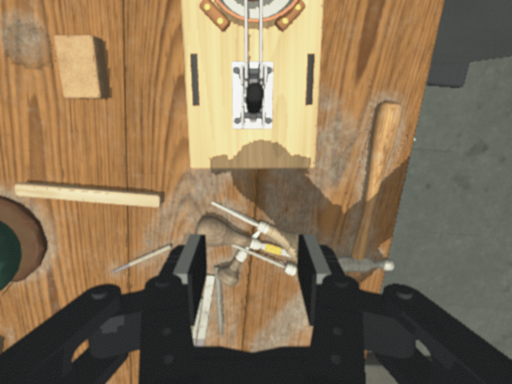

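View pics/ll_side.png

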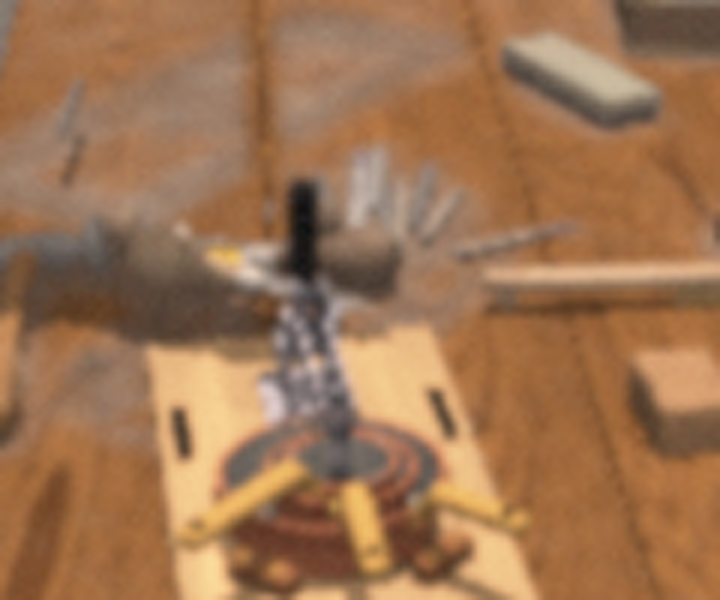

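View pics/ll_top.png

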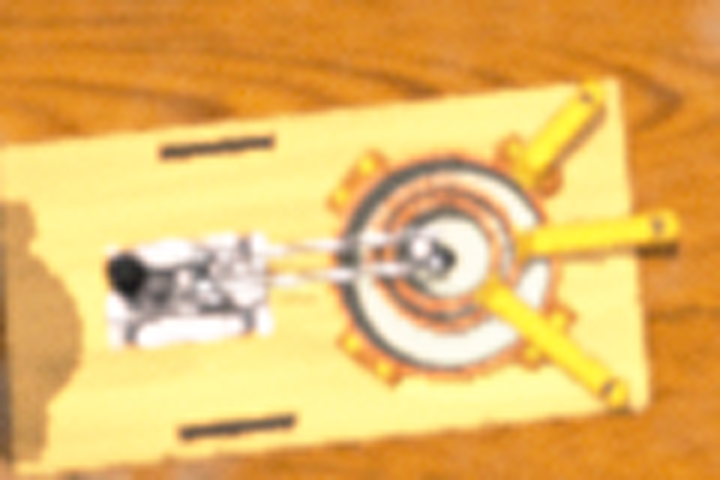

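```bash
python3 - <<'E'
from h import *
a=cv2.imread("pics/a_top.png");b=arm.get_image("top")[:,:,::-1].copy()
c=np.hstack([cv2.resize(x[205:245,130:185],None,fx=7,fy=7,interpolation=cv2.INTER_CUBIC) for x in (a,b)])
cv2.imwrite("pics/mm_cmp.png",c)
ga,gb=[cv2.cvtColor(x,cv2.COLOR_BGR2GRAY)[214:236,140:160].astype(np.float32) for x in (a,b)]
def cen(g): 
    w=np.clip(70-g,0,None);ys,xs=np.mgrid[:g.shape[0],:g.shape[1]];return (w*xs).sum()/w.sum()+140,(w*ys).sum()/w.sum()+214
print(cen(ga),cen(gb))
a=cv2.imread("pics/a_side.png");b=arm.get_image("side")[:,:,::-1].copy()
c=np.hstack([cv2.resize(x[110:200,180:270],None,fx=4,fy=4,interpolation=cv2.INTER_CUBIC) for x in (a,b)])
cv2.imwrite("pics/mm_cmps.png",c)
plan([500,225,280],-85,step=20)
E
```

```text
(np.float64(151.0490045941807), np.float64(225.88514548238896)) (np.float64(151.10638297872342), np.float64(225.99226305609284))
d [  7.8 -96.4 -18.2] dyaw 0.3 n 5
call 0
   [0.0193, -0.0, 0.0039] -0.1
   [0.0193, -0.0, 0.0039] -0.1
   [0.0193, -0.0, 0.0039] -0.1
   [0.0193, 0.0, 0.0039] -0.1
   [0.0193, 0.0, 0.0039] -0.1
```

View pics/mm_cmp.png

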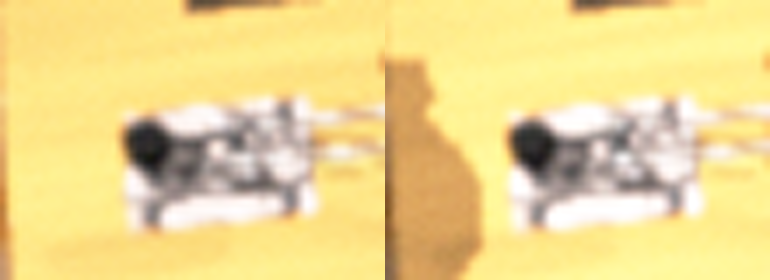

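View pics/mm_cmps.png

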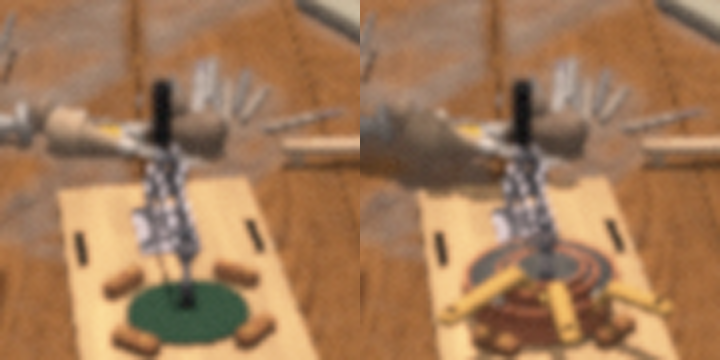

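arm_command(commands=[0.018,0,0.002,0,0.019,0,0.002,0,0.019,0,0.002,0,0.019,0,0.002,0,0.019,0,0.002,0])

```text
clock: 70.65
position: [499.8, 220.3, 288.1]
ee_rot: [0.736, -0.677, -0.002, 0.012]
contact_force: [0.1, -0.3, 0.4]
gripper_width: 42.2
```

```bash
python3 - <<'E'
from h import *
st()
im=arm.get_image("wrist");crop("wrist","nn_wrist",150,0,370,170,3.5,im)
places("wrist",["pan_large_grip","pan_third_grip","pan_small_grip","pan_small_mid","pan_third_mid","pan_large_mid","clamp_foot"])
for r in arm.place_of("side","loupe_mid")[:1]: print(r["confidence"],(np.array(arm.camera_info("side")["world_from_camera"])@np.r_[r["centre"],1])[:3])
E
```

```text
t 70.65 pos [499.8 220.3 288.1] x [ 0.083 -0.996  0.013] z [-0.018 -0.015 -1.   ] yaw -85.3 F [ 0.1 -0.3  0.4] w 42.2 q [ 0.71  0.23 -0.08 -0.   -1.29 -0.63]
wrist pan_large_grip 0.61 [561.1  63.   58.6]
wrist pan_third_grip 0.41 [563.3  63.6  59.3]
wrist pan_small_grip 0.64 [453.3  55.6  65.2]
wrist pan_small_mid 0.77 [505.3 121.1  40.7]Traceback (most recent call last):
  File "<stdin>", line 4, in <module>
  File "h.py", line 14, in places
    for r in arm.place_of(cam,n)[:3]:
             ~~~~~~~~~~~~^^^^^^^
ValueError: it knows: board_nest, clamp_pivot, handle_grip, loupe_mid, pan_large_grip, pan_large_mid, pan_second_grip, pan_second_mid, pan_small_grip, pan_small_mid, pan_third_grip, pan_third_mid
```

View pics/nn_wrist.png

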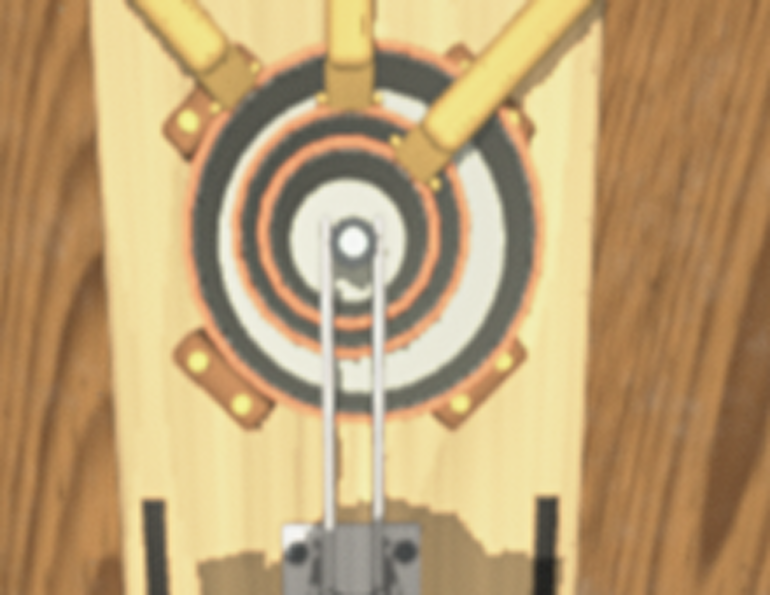

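```bash
python3 - <<'E'
from h import *
cs=[(502.5,121.3,50,57,(0,0,255)),(502.5,121.3,21,51,(0,255,255))]
overlay("side",cs,"oo_side",180,125,280,205,8)
overlay("top",cs,"oo_top",170,190,240,250,8)
overlay("wrist",cs,"oo_wrist",180,0,330,130,5)
places("side",["loupe_mid"])
E
```

```text
side loupe_mid 0.67 [ 731.1 -142.9   15.3]
```

View pics/oo_side.png

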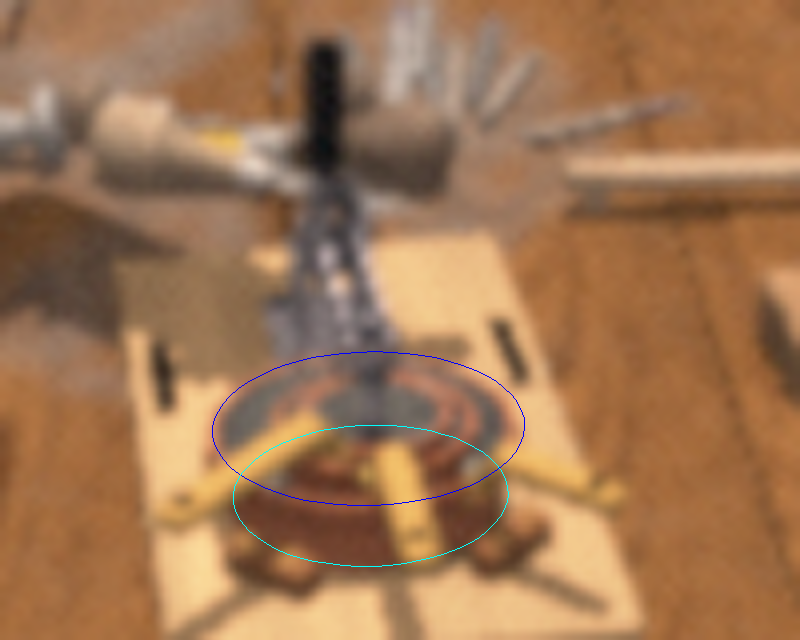

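View pics/oo_wrist.png

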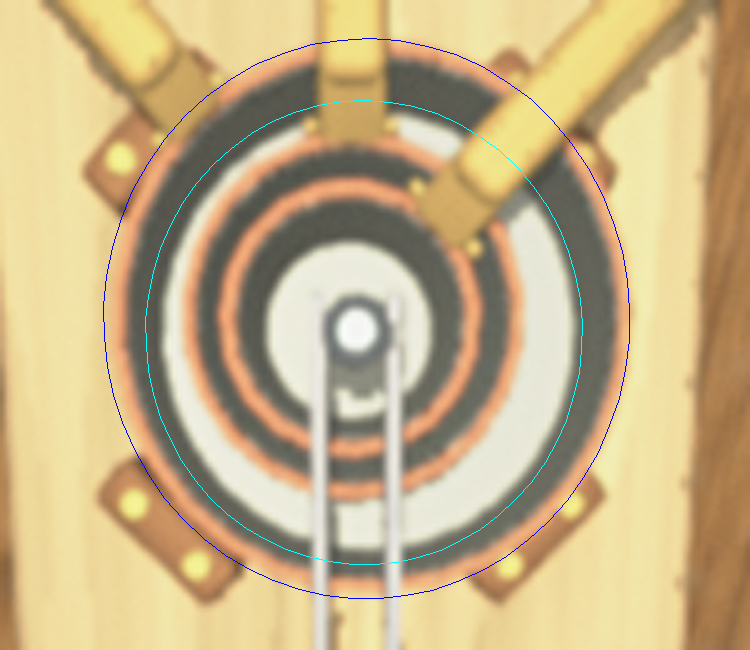

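View pics/oo_top.png

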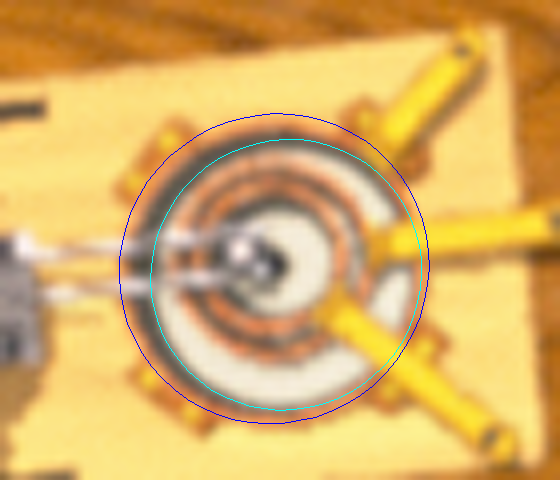

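```bash
python3 - <<'E'
from h import *
from scipy.optimize import least_squares
im=arm.get_image("wrist");ci=arm.camera_info("wrist")
hsv=cv2.cvtColor(im,cv2.COLOR_RGB2HSV)
big=cv2.resize(im,None,fx=4,fy=4,interpolation=cv2.INTER_CUBIC);h=cv2.cvtColor(big,cv2.COLOR_RGB2HSV)
# radial profile around large centre estimate
K=np.array(ci["camera_matrix"]);T=np.array(ci["world_from_camera"])
def pr(P):
    q=(np.asarray(P)-T[:3,3])@T[:3,:3]@K.T;return q[:,:2]/q[:,2:]
def samp(uv):
    m=((uv+.5)*4-.5).astype(np.float32);return cv2.remap(big,m[:,0:1],m[:,1:2],cv2.INTER_LINEAR)[:,0].astype(int)
c=np.array([502,121.,50])
for deg in [180,200,220,160,0,-10,10,20,90+60,60]:
    a=np.radians(deg);rs=np.arange(44,64,1.0)
    P=np.c_[c[0]+rs*np.cos(a),c[1]+rs*np.sin(a),np.full(len(rs),50.)]
    print(deg,' '.join('%d/%d'%(v[0],v[2]) for v in samp(pr(P))))
E
```

```text
180 187/164 131/116 103/91 100/89 104/92 105/93 104/93 104/95 113/100 143/108 196/112 230/119 239/133 241/155 242/172 242/177 242/174 241/167 241/165 241/163
200 160/142 110/99 98/87 98/87 100/89 99/90 98/88 97/87 101/90 131/102 188/118 232/126 241/132 241/148 241/164 242/173 242/175 242/175 242/176 242/172
220 119/105 93/82 96/86 97/86 98/88 96/87 95/85 94/86 102/93 136/108 195/120 233/124 238/124 228/116 210/104 190/93 181/91 205/115 236/153 242/170
160 223/198 174/152 121/107 106/93 107/94 108/95 107/95 105/96 116/99 153/106 206/111 235/120 240/139 240/160 242/176 242/179 242/179 241/175 241/168 242/162
0 215/191 147/131 94/84 86/76 89/79 90/80 87/79 93/82 127/94 184/104 229/115 241/129 236/138 232/143 231/146 235/150 239/159 241/165 242/166 241/166
-10 178/157 112/100 87/80 87/77 87/79 89/80 86/79 88/81 118/91 181/105 234/116 241/128 238/137 234/145 232/146 232/146 235/151 239/157 241/164 242/166
10 235/213 176/156 111/99 87/79 89/81 91/83 89/82 94/84 122/93 177/103 230/117 240/126 237/134 233/143 233/147 234/149 236/151 239/157 241/162 241/165
20 227/207 179/157 117/104 91/83 90/80 95/84 93/83 97/88 129/101 186/111 232/116 239/126 237/135 235/146 235/150 234/150 235/150 236/152 237/153 238/154
150 226/203 185/164 133/119 107/95 104/93 107/97 105/96 104/96 119/106 160/120 216/128 236/127 235/120 219/105 194/91 185/89 183/88 176/84 173/87 203/113
60 236/219 225/200 170/148 116/103 99/88 100/89 98/89 101/91 133/97 187/105 230/117 235/116 203/95 168/80 173/83 192/92 203/98 202/97 204/100 211/104
```

```bash
python3 - <<'E'
from h import *
st(); print(arm.job_done())
E
```

```text
t 71.25 pos [499.7 223.1 288. ] x [ 0.084 -0.996  0.013] z [-0.018 -0.015 -1.   ] yaw -85.2 F [-0.2 -0.  -0.1] w 42.7 q [ 0.72  0.23 -0.07 -0.   -1.29 -0.63]
the job is handed in; nothing more can be done
None
```

The copper pans are nested on the board and the clamp is locked. I handed the job in at about 71 s with the gripper clear of everything. Three copper pans were present: large, third and small, with no second pan.

**What I did**
- I swung the clamp fully open, until its arm stood upright.
- I then nested the large, third and small pans in that order. Their handles fan out about 45° apart, at roughly -40°, -85° and -130° in world yaw.
- Finally I swung the lever back over centre. I did not handle the purple look-alike or the loupe.

**Last checks**
- **Clamp:** in the top picture the lever tip is within 0.1 px of its starting locked position. The wrist picture shows the rubber foot at the centre of the smallest pan's floor.
- **Pans:** the large pan's rim and floor agree with level. The small and third pans look concentric with the foot, and the fitted handle heights match a full nest.
- **Loupe:** it still reads about (731, -143) mm, where it stood at the start.

**Deviations**
- **Large pan off centre:** it sits about 3.5 mm towards -x from the felt's centre, roughly at the limit of the 3 mm chock play. The third and small pans are centred over the felt.
- **Tool tilt:** the tool picked up a lean of up to about 6° during some moves. I partly took it out by pressing the fingertips on bare table beside the board. One of those presses read 59 N at the wrist, under the 120 N wrist limit. It was the fingertips that pressed, so I did not count it against the 40 N limit for the arm and gripper body.
- **Foot travel:** I could not read how far the clamp's foot is pushed in. I only saw it standing on the smallest pan's floor.

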